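# Load the shim pack fixture and set its preload

### The arm

A 6-joint arm with a two-finger parallel gripper is mounted at the origin on a cart in front of the work surface, level with it; the furniture and walls round the work are solid. World frame = base frame: x ahead of the robot, y to its left, z up, the work surface at z = 0. Lengths are in mm, angles in degrees, forces in N, time in s.
With the tool pointing down it reaches from about 350 to 850 mm from the base axis. Payload 8.1 kg.
Tool frame: the origin (TCP) lies on the mounting face of the last link; the fingertips stand 173 mm ahead of it and the grasp point (between the pads) lies 155 mm ahead of it; z points along the fingers, y is the direction in which the jaws open and shut (so a half turn about z gives the same grasp; the last joint's range is limited). The gripper opens to 85 mm and grips with 20 to 120 N. Pads are 22 mm wide; open, the fingers measure 114 mm over their backs; the gripper's body (76 mm by 85 mm) begins 54 mm behind the grasp point. The pads swing forward as they close: fully open they stand 13 mm farther back than shut.
Start: joints at [-68.033, 7.471, 85.268, -0, 87.261, -4.893], TCP at [271.11, -535.263, 404.692] pointing down, gripper open.
Joint ranges: [-169.43, 169.43], [-51.17, 129.36], [1.28, 143.12], [-76.62, 256.62], [0, 156.53], [-152.29, 152.29]. Speed limits (degrees/s): [136.94, 136.94, 159.86, 180, 180, 180].

### API

Orientations are given as [roll, pitch, yaw] about the fixed x, y, z axes, in that order (R = Rz(yaw) Ry(pitch) Rx(roll)).
In Python, from bench import * gives the robot as it stands.
- The arm moves only by the tool arm_command, never from a script. Its argument "plan" is a list of rows, each an object of numbers: "jaw": the closure, from 0 (fully open) to 1 (shut); "dx", "dy", "dz": the shift along the tool's x, y, z in mm; "wx", "wy", "wz": the turn, a rotation vector about the tool's x, y, z in rad. A call has 1 to 12 rows; each row is the pose to reach, as a shift and turn from the pose commanded when the call began, along the tool's axes at that moment; what a row does not reach only later rows make up. A row lasts 1/10 s, in which the tool goes at most 50 mm and 8.59 degrees, less where a joint would pass 70% of its speed; a pose out of reach is approached as far as the arm can. A call with a gripper value outside its range is refused whole. The fingers move at their own pace and stop on an object; "squeeze" is the grip in N (left out, the last holds). Time passes only in rows, so rows that repeat a pose let the fingers close. It gives the time, the measured TCP pose, the force and the opening at its end, in the units of the state.
- sense(): the state, without advancing time (a new reading comes with each control period).
- snapshot(name): name is "scene" or "top"; returns a dict with "pixels" (480x640x3 uint8, red, green, blue), "fx", "fy", "cx", "cy" (pixels), "k1" (the pictures are not rectified: a ray, as slopes to the right and down, at radius r is drawn at 1 + k1 r^2 times it, then the intrinsics apply), "extrinsics" (4x4, takes a point from camera to world coordinates). Camera axes: x right, y up, looking along -z (the intrinsics and any distortion apply to the point x, -y, -z); pixel columns grow to the right and rows downward; lengths in mm; the calibration is good to about 2 mm. A picture is of the moment at which its call begins. There is no depth.
- hand_in(): hands the job in, once; it reports no verdict.
Trained networks look in the newest picture that a camera, given by its name, has taken for a name from the list of things; names that differ only in an ending like _2 or _b are one class to them, and where a whole thing is asked for, a point or a joint stands for the part that bears it (a point fixed in the world has none). Each returns a list of dicts, best first, with "score" (0 to 1); they miss things now and then, are a little off and sometimes report something else, mostly with a low value. They report only what shows in the picture. A call takes as long as a camera call. They do not tell look-alikes from the thing itself.
- recognise(camera, target): "box" ([left, top, width, height] in pixels, round what is visible of it).
- pinpoint(camera, target): "pixel" ([column, row] in pixels: a listed point, or the origin of a listed thing).
The state is a dict: "time": time; "joint_pos": joint angles; "qd": joint speeds; "joint_efforts": joint torques, N m; "tool_pos": TCP position; "tcp_rot": TCP orientation; "ft_force": force on the tool from outside, world axes, zero at the start; "wrist_torque": the same for the moment, N m; "finger_gap": finger opening in mm.
Only numpy, scipy, OpenCV 4.12 (cv2) and the standard library are available. Lean on these libraries where they do the work, as an engineer would, in place of code of your own. Each camera call takes 0.05 s, during which the arm holds its last target.

### The job

Thread every blue shim on the bench flat over the two upright pins of the fixture, one on top of the other and all the way down. Then hook one short edge of the orange hold-down plate under the round bar at the near end and swing the plate down so that it lies flat on its feet behind the lip at the far end, rib up; only then set the black lever to the red mark, 30 degrees past upright to the far side, and let go. Leave the pliers and the red screwdriver alone.

Things in the scene. Friction and masses are not known exactly. Their poses are not given: they have to be found in the camera images.
- stack_foot (a point): Pack fixture: fixed grey base, 190 (x) x 215 (y) x 10 mm. This point is the middle of its stacking pad's top (36 x 112 mm, 14 mm above the bench), midway between two steel pins. Axes (the same for all fixture points): x from the bar side (near the robot) to the lip side (far), y left, z up; the fixture may be turned up to 0.2 rad.
- pin_left (a point): Tip of the left upright pin, 8 mm diameter, cone-tipped (cone is the last 6 mm), 43 mm tall above the stacking pad, at fixture y = +40 mm from stack_foot.
- pin_right (a point): Tip of the right pin, the same, at fixture y = -40 mm.
- plate_seat (a point): Where the centre of the hold-down plate's underside lies when seated: 47 mm above stack_foot, 4 mm above the pin tips, at the height of the tops of four aluminium feet (each 20 mm wide, centred at y = +-40 mm) on which the plate rests. It cannot be laid in flat: one short edge goes under the bar at a tilt (about 20 degrees, far edge up), then the far edge swings down behind the lip.
- back_stop (a point): Middle of the back stop at the near end, at the feet's height: x = -82 mm from plate_seat. The stop faces rise 24 mm above the near feet, whose tops run from here 18 mm towards +x. Two grey cheeks at this end leave y = -57 to +57 mm free between them.
- lip_face (a point): Middle of the far lip's inner face, at the feet's height: x = +74 mm from plate_seat. The lip rises 12 mm above the far feet, whose tops run from here 14 mm towards -x. Between back stop and lip the 148 mm plate has 8 mm play.
- bar_mid (a point): Middle of the round steel bar (7 mm diameter, along fixture y) across the near end: 66 mm on the -x side of plate_seat and 19.5 mm above it, so 16 mm of free height between the feet and the bar's underside.
- lever_pivot (a point): Pivot of the preload lever, on the right (-y) side of the fixture, 105 mm from stack_foot and 21 mm above it. The lever swings about the fixture's y axis in front of a white arc with one red block at 30 degrees.
- lever_grip (a point): Middle of the lever's black round grip (16 mm diameter, about 40 mm long along the lever), 95 mm from the pivot; the grip ends 114 mm from the pivot.
- preload_lever (a joint): Lever angle (rad): 0 upright, positive leaning to the far (+x, lip) side of the fixture; range -0.9 to 0.9. Stiff by friction (about 1.5 N at the grip), stays where it is left. The red mark is at +0.52 (30 degrees).
- shim_0_c (a point): Centre (half-way up) of a loose blue plastic shim plate, 44 (its x) x 110 (its y) x 7 mm, 60 g, with two 11.5 mm round holes at y = +-40 mm; lies flat on the bench. All shims are alike; some may be absent.
- shim_1_c (a point): Centre of another such shim (may be absent).
- shim_2_c (a point): Centre of another such shim (may be absent).
- shim_3_c (a point): Centre of another such shim (may be absent).
- shim_4_c (a point): Centre of another such shim (may be absent).
- rib_c (a point): Hold-down plate: loose orange plate 148 (x) x 100 (y) x 5 mm, 220 g, with a black upright rib in its middle, 12 mm thick (x), 60 mm long (y), 26 mm high, to hold it by. This point is the middle of the rib, 18 mm above the plate's underside; x along the plate's length, z out of its top. Both short edges are alike.
- pliers: Red pliers lying on the bench beyond the fixture, 52 x 188 x 13 mm; a bystander. Origin under its centre.
- screwdriver_red: Red screwdriver on the bench to the right, 25 x 190 x 27 mm; a bystander. Origin under its centre.
- hold_down: The hold-down plate itself: origin at the centre of its underside, axes as at rib_c.
Things that resemble listed ones, but are neither listed nor needed, are in the scene too. What is shaped like the part that bears shim_4_c but white is not meant.

How it is judged:
By the outcome, as a careful person would: the job done as asked, in the order asked, and still so for the second after the job is handed in, with the robot touching nothing.
Of shim_0, shim_1, shim_2, shim_3, shim_4 only 3 to 5 are there at a start; the rules pass over those that are not, and their reading is None.
At some moment in a run one of shim_0, shim_1, shim_2, shim_3, shim_4, hold_down may be knocked a few centimetres aside while the robot is not near it.
Once in a run the grip may slacken for a moment while it holds something.
It also fails if it takes over 210 s, if anything falls off the work surface, if the arm or the gripper's body presses on something with over 40 N, if the wrist force passes 120 N, or if a joint passes its speed limit or range.

## Working session

There is one attempt and no reset: what is moved stays moved. The work goes in short steps, Python scripts to look and compute and a tool call to move; the robot and the scene stay as the last step left them, time stands still between calls to the robot, and variables do not carry over. Pictures are saved under pics/ and viewed, and the job is handed in when it is done.

Besides the shell and the picture viewer there is one more tool, called after ">>>" in YAML: its name, and indented under it one key for each argument. arm_command: Moves the arm, as the interface text tells. Its arguments: {"type":"object","properties":{"plan":{"type":"array"},"squeeze":{"type":"number"}},"required":["plan"]}

```bash
ls; mkdir -p pics; python3 - <<'E'
from bench import *
import cv2
print(sense())
for n in ("scene","top"):
    s=snapshot(n); cv2.imwrite(f"pics/{n}0.png",s["pixels"][:,:,::-1]); print(n,{k:(v.tolist() if hasattr(v,'tolist') else v) for k,v in s.items() if k!="pixels"})
E
```

```text
pics
{'time': 0.0, 'joint_pos': array([-6.80309626e+01,  7.51529225e+00,  8.53306150e+01, -2.56285055e-03,
        8.72613130e+01, -4.89287583e+00]), 'qd': array([-0.00416653,  0.0234468 ,  0.0024273 ,  0.06033399, -0.11120975,
        0.01631891]), 'joint_efforts': array([ 1.74594454e-03, -5.69387591e+01, -5.00550342e+01,  1.85681802e-04,
        1.48278050e-02, -4.76329819e-05]), 'tool_pos': array([ 271.03060766, -535.03247375,  403.62940829]), 'tcp_rot': array([-1.79892952e+02, -6.59477565e-03,  2.68620319e+01]), 'ft_force': array([-0.07302172, -0.35827887, -0.15518122]), 'wrist_torque': array([ 0.01118707,  0.0136665 , -0.00640071]), 'finger_gap': 85.4002689005986}
scene {'fx': 511.0727190943339, 'fy': 511.0727190943339, 'cx': 327.15125559115154, 'cy': 239.7271601161811, 'k1': 0.012691000723579449, 'extrinsics': [[0.849786531993356, 0.27855061186119107, -0.44751805178613874, -118.68070916255837], [-0.5270775361454917, 0.4606395301628761, -0.7141431888228876, -1192.74333871588], [0.007219482911055155, 0.8427459758925466, 0.5382630390277752, 945.5750040681573], [0.0, 0.0, 0.0, 1.0]]}
top {'fx': 469.2454859855687, 'fy': 469.2454859855687, 'cx': 322.8355054344264, 'cy': 240.59529228117532, 'k1': -0.1193255073250666, 'extrinsics': [[-0.16513602516605633, 0.9462953978000437, -0.27794804063855594, 278.6667666865364], [-0.986269564698087, -0.1579963103951875, 0.04805737874409292, -8.710724874419286], [0.0015617114334053207, 0.282067697554974, 0.959393232753616, 1181.3350885082898], [0.0, 0.0, 0.0, 1.0]]}
```

View pics/scene0.png

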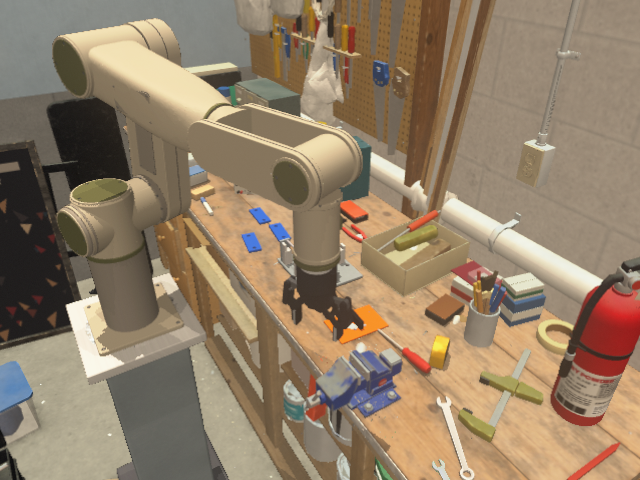

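View pics/top0.png

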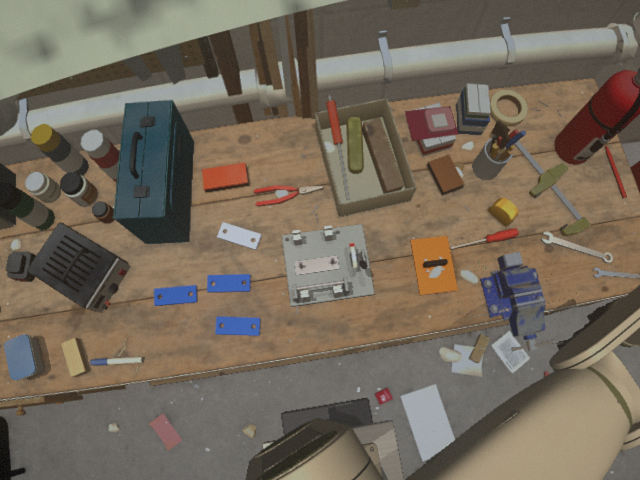

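```bash
cat > h.py <<'E'
from bench import *
import cv2, numpy as np
from scipy.spatial.transform import Rotation as Rn
def K(s): return np.array([[s["fx"],0,s["cx"]],[0,s["fy"],s["cy"]],[0,0,1.]])
def ray(s,p):
    u=(p[0]-s["cx"])/s["fx"]; v=(p[1]-s["cy"])/s["fy"]
    d=np.array([u,v]); x=d.copy()
    for _ in range(30): x=d/(1+s["k1"]*(x@x))
    E=np.array(s["extrinsics"]); return E[:3,3],E[:3,:3]@np.array([x[0],-x[1],-1.])
def atz(s,p,z):
    o,d=ray(s,p); t=(z-o[2])/d[2]; return o+t*d
def proj(s,P):
    E=np.array(s["extrinsics"]); c=E[:3,:3].T@(np.asarray(P,float)-E[:3,3])
    x=np.array([c[0],-c[1]])/-c[2]; x=x*(1+s["k1"]*(x@x)); return np.array([s["fx"]*x[0]+s["cx"],s["fy"]*x[1]+s["cy"]])
def crop(s,box,f,name,marks=()):
    l,t,w,h=box; im=s["pixels"][t:t+h,l:l+w,::-1]; im=cv2.resize(im,None,fx=f,fy=f,interpolation=cv2.INTER_CUBIC)
    for m in marks: cv2.circle(im,(int((m[0]-l+.5)*f),int((m[1]-t+.5)*f)),4,(0,255,0),1)
    cv2.imwrite(name,im)
E
python3 - <<'E'
from h import *
Z={"stack_foot":14,"pin_left":57,"pin_right":57,"plate_seat":61,"bar_mid":80.5,"back_stop":61,"lip_face":61,"lever_pivot":35,"lever_grip":120,"shim_0_c":3.5,"rib_c":18,"hold_down":0,"pliers":0,"screwdriver_red":0}
S={}
for n in("top","scene"):
    S[n]=snapshot(n)
    for k,z in Z.items():
        for r in pinpoint(n,k)[:6]: print(n,k,np.round(r["pixel"],1),round(r["score"],2),np.round(atz(S[n],r["pixel"],z),1))
s=S["top"]
crop(s,(270,215,120,100),6,"pics/fix.png")
crop(s,(140,215,130,130),4,"pics/sh.png")
crop(s,(395,215,130,100),5,"pics/pl.png")
crop(S["scene"],(230,195,170,150),4,"pics/sc.png")
E
```

```text
top stack_foot [318.7 265.3] 0.91 [553.7 -45.9  14. ]
top pin_left [297.9 263.5] 0.8 [556.5   5.3  57. ]
top pin_right [332. 259.] 0.83 [553.9 -79.5  57. ]
top plate_seat [313.  262.8] 0.56 [551.2 -31.6  61. ]
top bar_mid [321.3 284.3] 0.7 [491.2 -42.3  80.5]
top back_stop [324.4 292.3] 0.63 [474.3 -47.1  61. ]
top lip_face [313.4 228.6] 0.57 [638.1 -46.7  61. ]
top lever_pivot [356.4 256.4] 0.65 [ 555.8 -142.8   35. ]
top lever_grip [235.5 326.8] 0.72 [418.8 165.7 120. ]
top lever_grip [362.7 262.9] 0.64 [ 517.5 -144.5  120. ]
top shim_0_c [237.4 322.3] 0.89 [444.6 178.8   3.5]
top rib_c [435.6 263. ] 0.87 [ 508.9 -342.7   18. ]
top hold_down [433.6 266.8] 0.86 [ 503.4 -340.3    0. ]
top pliers [285.1 192.7] 0.57 [771.2  10.7   0. ]
top screwdriver_red [482.8 240.7] 0.87 [ 550.5 -488.1    0. ]
top screwdriver_red [298.3 263.5] 0.22 [570.4   5.    0. ]
scene pin_left [362.9 238.8] 0.41 [722.2 -69.1  57. ]
scene bar_mid [294.7 247.7] 0.8 [491.4 -32.1  80.5]
scene back_stop [258.1 217.1] 0.71 [489.4 227.2  61. ]
scene back_stop [291.1 255. ] 0.6 [476.2 -35.9  61. ]
scene lip_face [335.3 240.7] 0.82 [636.1 -37.6  61. ]
scene lever_pivot [333.3 271.2] 0.8 [ 561.2 -144.3   35. ]
scene lever_grip [257.2 215.3] 0.51 [451.4 144.6 120. ]
scene shim_0_c [252.5 244.3] 0.66 [434.2 163.    3.5]
scene rib_c [360.6 317.3] 0.7 [ 523.5 -343.1   18. ]
scene rib_c [291.4 251.3] 0.27 [516.1  38.7  18. ]
scene hold_down [357.  321.7] 0.73 [ 517.1 -336.3    0. ]
scene pliers [361.5 237. ] 0.67 [778.7  15.1   0. ]
scene screwdriver_red [400.  349.9] 0.9 [ 550.4 -482.5    0. ]
```

View pics/fix.png

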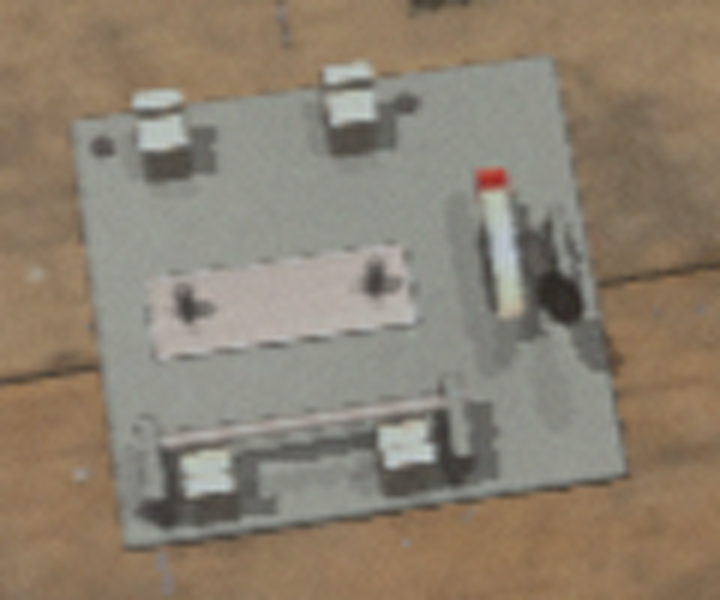

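View pics/sh.png

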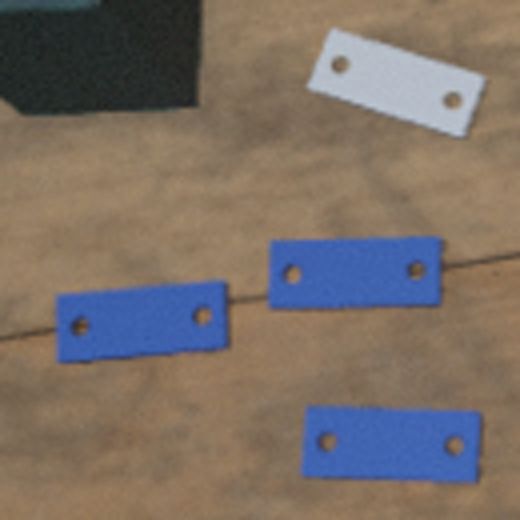

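View pics/pl.png

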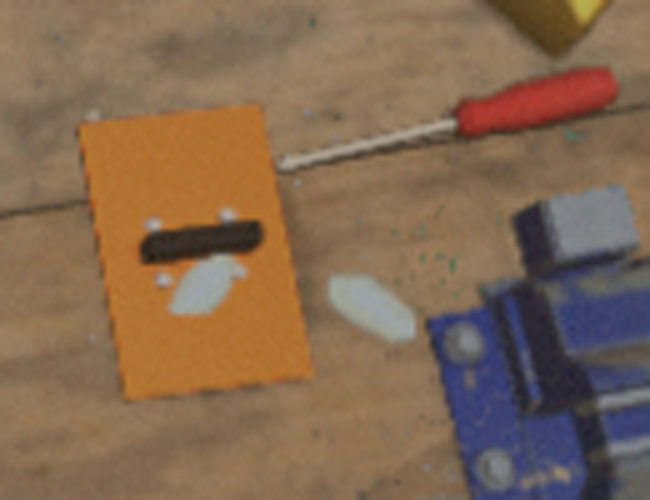

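View pics/sc.png

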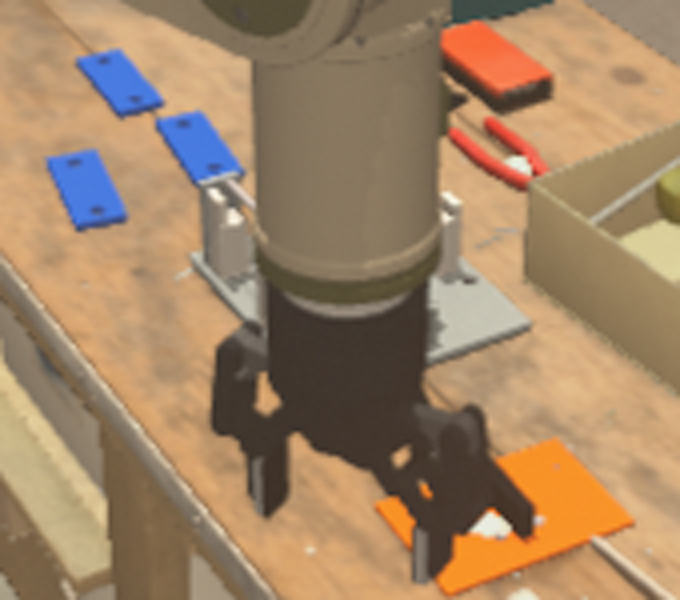

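```bash
cat >> h.py <<'E'
from scipy.optimize import minimize
def boxpts(p,L,W,z0,z1):
    c,sn=np.cos(p[2]),np.sin(p[2]); out=[]
    for z in (z0,z1):
        for a,b in((-1,-1),(1,-1),(1,1),(-1,1)):
            x,y=a*L/2,b*W/2; out.append([p[0]+c*x-sn*y,p[1]+sn*x+c*y,z])
    return np.array(out)
def fitbox(s,mask,p0,L,W,z0,z1,ss=6):
    ys,xs=np.nonzero(mask); l,t=xs.min()-6,ys.min()-6; w,h=xs.max()-l+7,ys.max()-t+7
    M=cv2.resize(mask[t:t+h,l:l+w].astype(np.float32),None,fx=ss,fy=ss,interpolation=cv2.INTER_LINEAR)>0.5
    def f(q):
        p=[q[0],q[1],q[2]/100]
        P=np.array([proj(s,x) for x in boxpts(p,L,W,z0,z1)])
        P=((P-[l,t]+.5)*ss-.5)
        hu=cv2.convexHull((P*16).round().astype(np.int32))
        r=np.zeros(M.shape,np.uint8); cv2.fillConvexPoly(r,hu,1,shift=4)
        return 1-(M&(r>0)).sum()/ (M|(r>0)).sum()
    best=None
    q0=np.array([p0[0],p0[1],p0[2]*100])
    sim=np.array([q0,q0+[6,0,0],q0+[0,6,0],q0+[0,0,8]])
    for _ in range(2):
        r=minimize(f,sim[0],method="Nelder-Mead",options=dict(initial_simplex=sim,xatol=.02,fatol=1e-5)); sim=np.array([r.x,r.x+[2,0,0],r.x+[0,2,0],r.x+[0,0,3]])
    return np.array([r.x[0],r.x[1],r.x[2]/100]),1-r.fun
def blobs(m,amin):
    m=cv2.morphologyEx(m.astype(np.uint8),cv2.MORPH_CLOSE,np.ones((7,7),np.uint8))
    n,lab,st,ce=cv2.connectedComponentsWithStats(m); return [(lab==i,st[i],ce[i]) for i in range(1,n) if st[i,4]>=amin]
def hsv(s): return cv2.cvtColor(s["pixels"],cv2.COLOR_RGB2HSV)
def shims(s,show=True):
    H=hsv(s); m=(H[...,0]>102)&(H[...,0]<125)&(H[...,1]>140)&(H[...,2]>70); m[:, 470:]=0
    out=[]
    for b,st,ce in blobs(m,250):
        q,iou=fit(s,b,ce,44,110,0,7); out.append((q,iou,st[:4],st[4]))
    return out
def fit(s,b,ce,L,W,z0,z1):
    c=atz(s,ce,(z0+z1)/2)
    ys,xs=np.nonzero(b); P=np.array([atz(s,(x,y),z1)[:2] for x,y in zip(xs,ys)]); r=cv2.minAreaRect(P.astype(np.float32))
    (w,h),a=r[1],np.radians(r[2])
    if (w>h)!=(L>W): a+=np.pi/2
    a=(a+np.pi/2)%np.pi-np.pi/2
    return fitbox(s,b,[c[0],c[1],a],L,W,z0,z1)
E
python3 - <<'E'
from h import *
s=snapshot("top"); H=hsv(s)
for o in shims(s): print("shim",np.round(o[0],3),np.round(o[1],3),o[2],o[3])
m=(H[...,0]>5)&(H[...,0]<16)&(H[...,1]>200)&(H[...,2]>150)
m[:215]=0;m[310:]=0;m[:,:400]=0;m[:,465:]=0
for b,st,ce in blobs(m,800): print("plate",fit(s,cv2.morphologyEx(b.astype(np.uint8),cv2.MORPH_CLOSE,np.ones((25,25)))>0,ce,148,100,0,5),st)
print(H[265,305:335:4],H[240,320],H[265,320])
rgb=s["pixels"].astype(int); 
sub=np.zeros(H.shape[:2],bool); sub[252:278,290:342]=1
m=sub&(rgb[...,0]-rgb[...,1]>12)
for b,st,ce in blobs(m,200): print("pad",fit(s,cv2.morphologyEx(b.astype(np.uint8),cv2.MORPH_CLOSE,np.ones((9,9)))>0,ce,36,112,10,14),st)
E
```

```text
shim [ 5.49321e+02  1.88954e+02 -1.24000e-01] 0.898 [208 275  42  17] 681
shim [ 5.39621e+02  3.30321e+02 -7.40000e-02] 0.866 [155 286  41  19] 654
shim [ 4.36714e+02  1.79981e+02 -1.59000e-01] 0.896 [216 317  44  18] 714
[[ 13  22 160]
 [ 11  20 178]
 [ 13  20 178]
 [ 17  20 178]
 [ 13  23 180]
 [ 15  22 182]
 [ 11  22 185]
 [ 16  23 163]] [ 34  12 145] [ 11  20 180]
```

```bash
python3 - <<'E'
from h import *
s=snapshot("top"); H=hsv(s)
im=s["pixels"][:,:,::-1].copy()
f=6;l,t,w,h=145,265,125,75
big=cv2.resize(im[t:t+h,l:l+w],None,fx=f,fy=f,interpolation=cv2.INTER_NEAREST)
for q,iou,st,a in shims(s):
    P=np.array([proj(s,x) for x in boxpts(q,44,110,0,7)])
    P=(P-[l,t]+.5)*f
    cv2.polylines(big,[cv2.convexHull(P.astype(np.int32))],True,(0,255,255),1)
cv2.imwrite("pics/ov.png",big)
print(H[255,415:450:3],H[283,229],H[283,240])
E
```

```text
[[ 15 177 179]
 [ 15 186 177]
 [ 15 184 177]
 [ 15 180 181]
 [ 15 182 178]
 [ 15 184 179]
 [ 15 187 177]
 [ 15 182 179]
 [ 15 179 181]
 [ 15 191 175]
 [ 15 185 176]
 [ 15 181 179]] [111 161 174] [111 163 175]
```

View pics/ov.png

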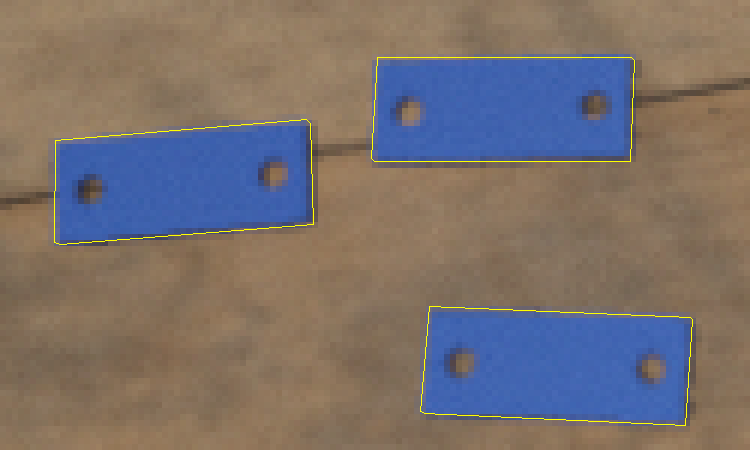

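```bash
sed -i 's/(H\[...,1\]>140)&(H\[...,2\]>70)/(H[...,1]>95)\&(H[...,2]>50)/; s/(H\[...,0\]>102)/(H[...,0]>98)/' h.py; python3 - <<'E'
from h import *
s=snapshot("top"); H=hsv(s)
for o in shims(s): print("shim",np.round(o[0],3),np.round(o[1],3),o[2],o[3])
m=(H[...,0]>8)&(H[...,0]<19)&(H[...,1]>150)&(H[...,2]>120)
m[:215]=0;m[310:]=0;m[:,:400]=0;m[:,465:]=0
for b,st,ce in blobs(m,800):
    b=cv2.morphologyEx(b.astype(np.uint8),cv2.MORPH_CLOSE,np.ones((21,21)))>0
    q,i=fit(s,b,ce,148,100,0,5); print("plate",np.round(q,3),i,st)
rgb=s["pixels"].astype(int); 
sub=np.zeros(H.shape[:2],bool); sub[252:278,290:342]=1
m=sub&(rgb[...,0]-rgb[...,1]>4)
for b,st,ce in blobs(m,150):
    b=cv2.morphologyEx(b.astype(np.uint8),cv2.MORPH_CLOSE,np.ones((9,9)))>0
    q,i=fit(s,b,ce,36,112,10,14); print("pad",np.round(q,3),i,st)
# base
m=(H[...,1]<45)&(H[...,2]>60); sub[:]=0; sub[218:312,275:382]=1; m&=sub
for b,st,ce in blobs(m,3000):
    b=cv2.morphologyEx(b.astype(np.uint8),cv2.MORPH_CLOSE,np.ones((15,15)))>0
    q,i=fit(s,b,ce,190,215,0,10); print("base",np.round(q,3),i,st)
# fit overlay fixture
E
```

```text
shim [965.533 366.877   1.016] 0.371 [120 117  54  65] 1578
shim [ 5.48847e+02  1.90376e+02 -1.34000e-01] 0.934 [207 274  43  18] 709
shim [ 5.38814e+02  3.29994e+02 -7.00000e-02] 0.943 [154 285  43  21] 715
shim [ 4.36605e+02  1.79731e+02 -1.56000e-01] 0.941 [216 317  44  18] 750
plate [ 5.08978e+02 -3.40883e+02 -4.80000e-02] 0.9745447073026637 [ 411  236   47   59 1932]
pad [ 5.56336e+02 -4.05020e+01 -2.80000e-02] 0.8856583106994969 [295 256  43  19 553]
base [ 5.56564e+02 -6.73870e+01 -2.30000e-02] 0.9703082237875185 [ 282  224   92   88 6063]
```

```bash
cat >> h.py <<'E'
def fx2w(F,p):
    c,sn=np.cos(F[2]),np.sin(F[2]); return np.array([F[0]+c*p[0]-sn*p[1],F[1]+sn*p[0]+c*p[1],p[2]+14])
def wire(s,F,l,t,w,h,f,name):
    big=cv2.resize(s["pixels"][t:t+h,l:l+w,::-1],None,fx=f,fy=f,interpolation=cv2.INTER_CUBIC)
    def pl(pts,col=(0,255,0),close=True):
        P=np.array([proj(s,fx2w(F,p)) for p in pts]); P=(P-[l,t]+.5)*f
        cv2.polylines(big,[(P*16).round().astype(np.int32)],close,col,1,cv2.LINE_AA,shift=4)
    pl([(-18,-56,0),(18,-56,0),(18,56,0),(-18,56,0)])
    for y in(-40,40):
        pl([(0,y,0),(0,y,43)],(0,255,255))
        pl([(-82,y-10,47),(-64,y-10,47),(-64,y+10,47),(-82,y+10,47)],(255,0,255))
        pl([(60,y-10,47),(74,y-10,47),(74,y+10,47),(60,y+10,47)],(255,0,255))
    pl([(-66,-57,66.5),(-66,57,66.5)],(0,0,255))
    cv2.imwrite(name,big)
E
python3 - <<'E'
from h import *
s=snapshot("top")
wire(s,[556,-40,-.028],270,215,120,100,6,"pics/w1.png")
E
```

```text
(no output)
```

View pics/w1.png

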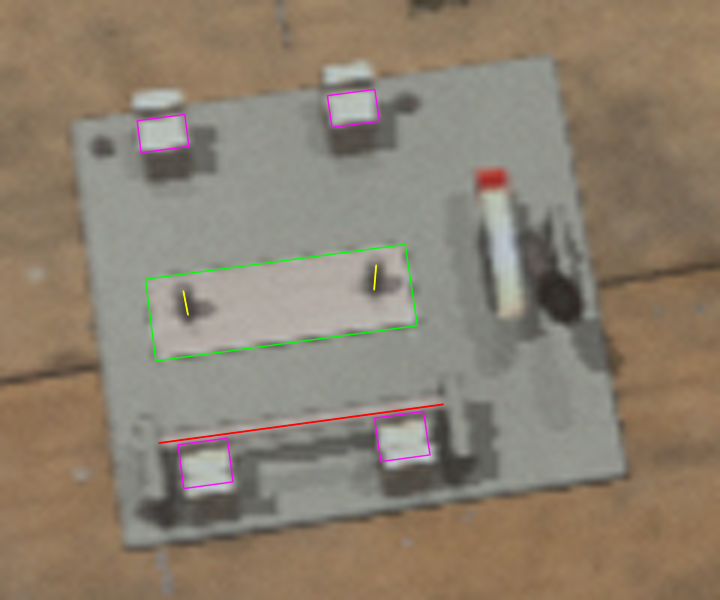

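```bash
cat >> h.py <<'E'
def to(x,y,z,psi,pitch=0.0,tipoff=0):
    """delta (tool axes) from measured pose to TCP target; psi deg yaw, R=Rz(psi)*Rx(180) then tilt"""
    st=sense(); p=st["tool_pos"]; R=Rn.from_euler("xyz",st["tcp_rot"],degrees=True)
    T=Rn.from_euler("z",psi,degrees=True)*Rn.from_euler("x",180,degrees=True)*Rn.from_euler("x",pitch,degrees=True)
    d=R.inv().apply(np.array([x,y,z])-p); w=(R.inv()*T).as_rotvec()
    print("d",np.round(d,1),"w",np.round(w,3),"rows>=",round(max(np.linalg.norm(d)/50,np.linalg.norm(w)/.15),1))
def st():
    s=sense(); print("t",round(s["time"],1),"pos",np.round(s["tool_pos"],1),"rot",np.round(s["tcp_rot"],2),"f",np.round(s["ft_force"],1),"gap",round(s["finger_gap"],1),"J",np.round(s["joint_pos"],0))
E
python3 - <<'E'
from h import *
to(548.8,190.4,250,90-7.7)
E
```

```text
d [ 575.6 -521.9  154.7] w [-0.    -0.    -0.968] rows>= 15.8
```

>>> arm_command:
  plan:
    - {"dx":290,"dy":-260,"dz":0,"wz":-0.484,"jaw":0.2}
    - {"dx":575.6,"dy":-521.9,"dz":0,"wz":-0.968,"jaw":0.3}
    - {"dx":575.6,"dy":-521.9,"dz":0,"wz":-0.968,"jaw":0.3}
    - {"dx":575.6,"dy":-521.9,"dz":0,"wz":-0.968,"jaw":0.3}
    - {"dx":575.6,"dy":-521.9,"dz":0,"wz":-0.968,"jaw":0.3}
    - {"dx":575.6,"dy":-521.9,"dz":0,"wz":-0.968,"jaw":0.3}
    - {"dx":575.6,"dy":-521.9,"dz":0,"wz":-0.968,"jaw":0.3}
    - {"dx":575.6,"dy":-521.9,"dz":0,"wz":-0.968,"jaw":0.3}
    - {"dx":575.6,"dy":-521.9,"dz":0,"wz":-0.968,"jaw":0.3}
    - {"dx":575.6,"dy":-521.9,"dz":0,"wz":-0.968,"jaw":0.3}
    - {"dx":575.6,"dy":-521.9,"dz":0,"wz":-0.968,"jaw":0.3}
    - {"dx":575.6,"dy":-521.9,"dz":0,"wz":-0.968,"jaw":0.3}

```text
invalid input
```

>>> arm_command:
  plan:
    - {"dx":0,"dy":0,"dz":0,"jaw":0.32}

```text
invalid input
```

```bash
python3 - <<'E'
from h import *
st(); to(548.8,190.4,200,90-7.7)
E
```

```text
t 1.8 pos [ 271.1 -535.3  404.7] rot [-180.      0.     26.86] f [-0.2  1.  -0.5] gap 85.2 J [-68.   7.  85.  -0.  87.  -5.]
d [ 575.6 -521.9  204.7] w [-0.    -0.    -0.968] rows>= 16.1
```

>>> arm_command:
  plan:
    - {"jaw":0.3,"dx":0,"dy":0,"dz":0,"wx":0,"wy":0,"wz":0}

```text
time: 1.9
tool_pos: [271.1, -535.3, 404.7]
tcp_rot: [180.0, -0.0, 26.9]
ft_force: [-0.4, 0.3, -0.4]
finger_gap: 73.0
```

All seven keys are needed.

>>> arm_command:
  plan:
    - {"jaw":0.3,"dx":290,"dy":-260,"dz":0,"wx":0,"wy":0,"wz":-0.484}
    - {"jaw":0.3,"dx":290,"dy":-260,"dz":0,"wx":0,"wy":0,"wz":-0.484}
    - {"jaw":0.3,"dx":290,"dy":-260,"dz":0,"wx":0,"wy":0,"wz":-0.484}
    - {"jaw":0.3,"dx":290,"dy":-260,"dz":0,"wx":0,"wy":0,"wz":-0.484}
    - {"jaw":0.3,"dx":575.6,"dy":-521.9,"dz":0,"wx":0,"wy":0,"wz":-0.968}
    - {"jaw":0.3,"dx":575.6,"dy":-521.9,"dz":0,"wx":0,"wy":0,"wz":-0.968}
    - {"jaw":0.3,"dx":575.6,"dy":-521.9,"dz":0,"wx":0,"wy":0,"wz":-0.968}
    - {"jaw":0.3,"dx":575.6,"dy":-521.9,"dz":0,"wx":0,"wy":0,"wz":-0.968}
    - {"jaw":0.3,"dx":575.6,"dy":-521.9,"dz":0,"wx":0,"wy":0,"wz":-0.968}
    - {"jaw":0.3,"dx":575.6,"dy":-521.9,"dz":0,"wx":0,"wy":0,"wz":-0.968}
    - {"jaw":0.3,"dx":575.6,"dy":-521.9,"dz":0,"wx":0,"wy":0,"wz":-0.968}
    - {"jaw":0.3,"dx":575.6,"dy":-521.9,"dz":0,"wx":0,"wy":0,"wz":-0.968}

```text
time: 3.1
tool_pos: [486.1, 27.1, 405.1]
tcp_rot: [179.9, -0.0, 82.3]
ft_force: [1.0, -0.5, 0.5]
finger_gap: 59.8
```

```bash
python3 - <<'E'
from h import *
st(); to(548.8,190.4,200,90-7.7)
E
```

```text
t 3.1 pos [486.1  27.1 405.1] rot [179.94  -0.    82.33] f [ 1.  -0.5  0.5] gap 59.8 J [ -3. -10. 103.  -0.  88.   5.]
d [170.2  40.1 205.1] w [ 0.001 -0.     0.   ] rows>= 5.4
```

>>> arm_command:
  plan:
    - {"jaw":0.38,"dx":170,"dy":40,"dz":0,"wx":0,"wy":0,"wz":0}
    - {"jaw":0.38,"dx":170,"dy":40,"dz":0,"wx":0,"wy":0,"wz":0}
    - {"jaw":0.38,"dx":170,"dy":40,"dz":0,"wx":0,"wy":0,"wz":0}
    - {"jaw":0.38,"dx":170,"dy":40,"dz":0,"wx":0,"wy":0,"wz":0}
    - {"jaw":0.38,"dx":170,"dy":40,"dz":100,"wx":0,"wy":0,"wz":0}
    - {"jaw":0.38,"dx":170,"dy":40,"dz":200,"wx":0,"wy":0,"wz":0}
    - {"jaw":0.38,"dx":170,"dy":40,"dz":200,"wx":0,"wy":0,"wz":0}
    - {"jaw":0.38,"dx":170,"dy":40,"dz":200,"wx":0,"wy":0,"wz":0}
    - {"jaw":0.38,"dx":170,"dy":40,"dz":200,"wx":0,"wy":0,"wz":0}
    - {"jaw":0.38,"dx":170,"dy":40,"dz":200,"wx":0,"wy":0,"wz":0}

```text
time: 4.1
tool_pos: [547.9, 188.0, 204.4]
tcp_rot: [-179.9, 0.1, 82.3]
ft_force: [-0.1, 0.5, 1.2]
finger_gap: 53.0
```

```bash
python3 - <<'E'
from h import *
st(); to(548.8,190.4,180,90-7.7)
for n in("top","scene"):
    s=snapshot(n); cv2.imwrite(f"pics/{n}1.png",s["pixels"][:,:,::-1])
    if n=="scene": crop(s,(210,150,160,120),5,"pics/sc1.png")
E
```

```text
t 4.1 pos [547.9 188.  204.4] rot [-1.7987e+02  5.0000e-02  8.2320e+01] f [-0.1  0.5  1.2] gap 53.0 J [14. 15. 99. -0. 66. 22.]
d [ 2.5  0.6 24.4] w [-0.002  0.001  0.   ] rows>= 0.5
```

View pics/top1.png

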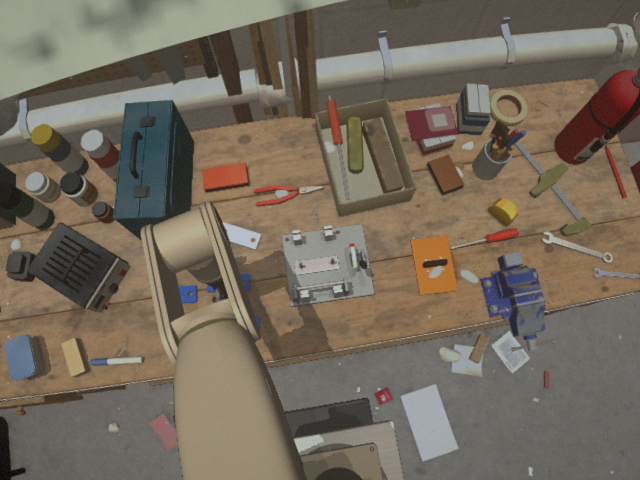

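View pics/sc1.png

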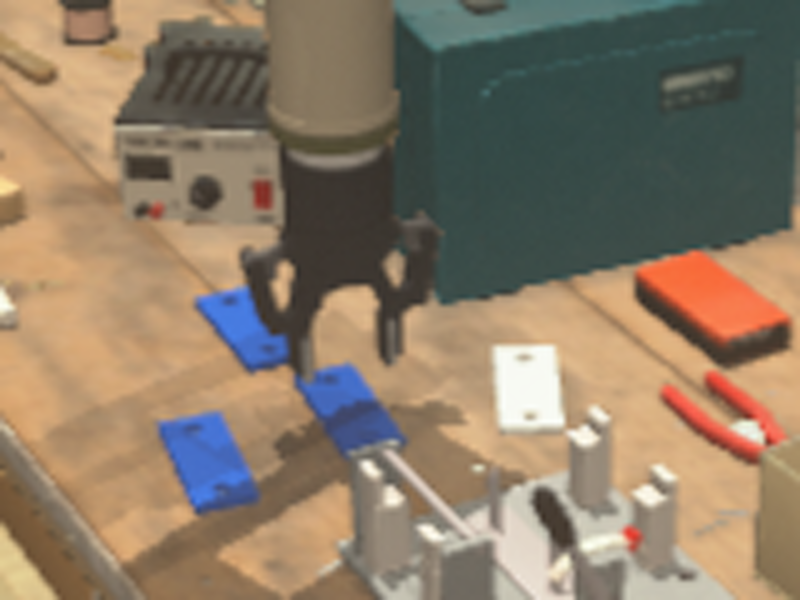

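```bash
python3 - <<'E'
from h import *
s=snapshot("scene"); wire(s,[556,-40.5,-.022],270,205,110,100,7,"pics/w2.png")
H=hsv(s)
E
```

```text
(no output)
```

View pics/w2.png

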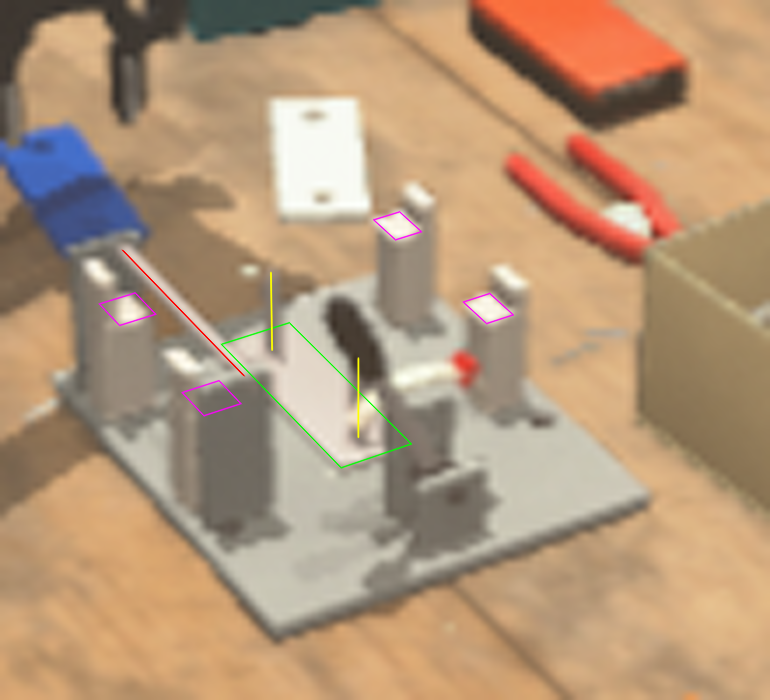

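>>> arm_command:
  plan:
    - {"jaw":0.38,"dx":2.5,"dy":0.6,"dz":15,"wx":0,"wy":0,"wz":0}
    - {"jaw":0.38,"dx":2.5,"dy":0.6,"dz":24,"wx":0,"wy":0,"wz":0}
    - {"jaw":0.38,"dx":2.5,"dy":0.6,"dz":26,"wx":0,"wy":0,"wz":0}
    - {"jaw":0.38,"dx":2.5,"dy":0.6,"dz":28,"wx":0,"wy":0,"wz":0}
    - {"jaw":0.38,"dx":2.5,"dy":0.6,"dz":29,"wx":0,"wy":0,"wz":0}

```text
time: 4.75
tool_pos: [549.1, 190.5, 175.4]
tcp_rot: [-180.0, 0.0, 82.3]
ft_force: [0.3, 0.4, 0.4]
finger_gap: 52.9
```

>>> arm_command:
  plan:
    - {"jaw":0.38,"dx":0,"dy":0,"dz":1,"wx":0,"wy":0,"wz":0}
    - {"jaw":0.38,"dx":0,"dy":0,"dz":2,"wx":0,"wy":0,"wz":0}
    - {"jaw":0.38,"dx":0,"dy":0,"dz":3,"wx":0,"wy":0,"wz":0}
    - {"jaw":0.38,"dx":0,"dy":0,"dz":3,"wx":0,"wy":0,"wz":0}

```text
time: 5.15
tool_pos: [549.1, 190.5, 172.6]
tcp_rot: [-180.0, 0.0, 82.3]
ft_force: [0.2, -0.6, -0.6]
finger_gap: 53.2
```

>>> arm_command:
  plan:
    - {"jaw":0.38,"dx":0,"dy":0,"dz":0.5,"wx":0,"wy":0,"wz":0}
    - {"jaw":0.38,"dx":0,"dy":0,"dz":1,"wx":0,"wy":0,"wz":0}
    - {"jaw":0.38,"dx":0,"dy":0,"dz":1,"wx":0,"wy":0,"wz":0}

```text
time: 5.45
tool_pos: [549.1, 190.5, 171.6]
tcp_rot: [-180.0, 0.0, 82.3]
ft_force: [1.0, -0.0, -0.1]
finger_gap: 53.4
```

>>> arm_command:
  plan:
    - {"jaw":0.38,"dx":0,"dy":0,"dz":0.7,"wx":0,"wy":0,"wz":0}
    - {"jaw":0.38,"dx":0,"dy":0,"dz":1.4,"wx":0,"wy":0,"wz":0}
    - {"jaw":0.38,"dx":0,"dy":0,"dz":1.4,"wx":0,"wy":0,"wz":0}

```text
time: 5.75
tool_pos: [549.1, 190.5, 170.2]
tcp_rot: [-180.0, 0.0, 82.3]
ft_force: [-0.5, -0.6, 0.1]
finger_gap: 52.8
```

```bash
python3 - <<'E'
from h import *
st()
s=snapshot("scene"); crop(s,(230,170,90,80),8,"pics/sc2.png")
E
```

```text
t 5.8 pos [549.1 190.5 170.2] rot [-179.99    0.     82.32] f [-0.5 -0.6  0.1] gap 52.8 J [14. 18. 99.  0. 63. 22.]
```

View pics/sc2.png

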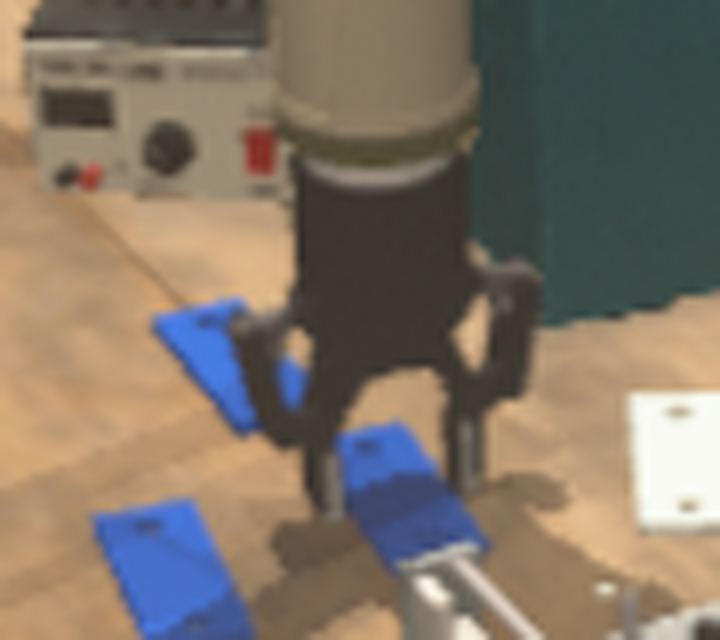

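>>> arm_command:
  plan:
    - {"jaw":0.45,"dx":0,"dy":0,"dz":0,"wx":0,"wy":0,"wz":0}
    - {"jaw":0.45,"dx":0,"dy":0,"dz":0,"wx":0,"wy":0,"wz":0}
    - {"jaw":0.5,"dx":0,"dy":0,"dz":0,"wx":0,"wy":0,"wz":0}
    - {"jaw":0.5,"dx":0,"dy":0,"dz":0,"wx":0,"wy":0,"wz":0}
  squeeze: 40

```text
time: 6.2
tool_pos: [549.9, 190.7, 171.6]
tcp_rot: [179.9, -0.0, 82.3]
ft_force: [-0.4, 0.0, 7.8]
finger_gap: 43.2
```

>>> arm_command:
  plan:
    - {"jaw":0.7,"dx":0,"dy":0,"dz":-0.5,"wx":0,"wy":0,"wz":0}
    - {"jaw":0.7,"dx":0,"dy":0,"dz":-1,"wx":0,"wy":0,"wz":0}
    - {"jaw":0.7,"dx":0,"dy":0,"dz":-1,"wx":0,"wy":0,"wz":0}
    - {"jaw":0.7,"dx":0,"dy":0,"dz":-10,"wx":0,"wy":0,"wz":0}
    - {"jaw":0.7,"dx":0,"dy":0,"dz":-30,"wx":0,"wy":0,"wz":0}
    - {"jaw":0.7,"dx":0,"dy":0,"dz":-60,"wx":0,"wy":0,"wz":0}
    - {"jaw":0.7,"dx":0,"dy":0,"dz":-90,"wx":0,"wy":0,"wz":0}
    - {"jaw":0.7,"dx":0,"dy":0,"dz":-90,"wx":0,"wy":0,"wz":0}
  squeeze: 60

```text
time: 7.0
tool_pos: [550.7, 190.9, 265.4]
tcp_rot: [179.6, -0.1, 82.3]
ft_force: [2.2, 1.0, 0.3]
finger_gap: 41.8
```

```bash
python3 - <<'E'
from h import *
st(); F=[556,-40.5,-.022]; to(556,-40.5,262,88.7)
s=snapshot("scene"); crop(s,(200,130,120,100),6,"pics/sc3.png")
E
```

```text
t 7.0 pos [550.7 190.9 265.4] rot [ 1.7965e+02 -1.4000e-01  8.2330e+01] f [2.2 1.  0.3] gap 41.8 J [14. 11. 97.  0. 72. 22.]
d [-228.7   36.2    3. ] w [ 0.006 -0.002 -0.111] rows>= 4.6
```

View pics/sc3.png

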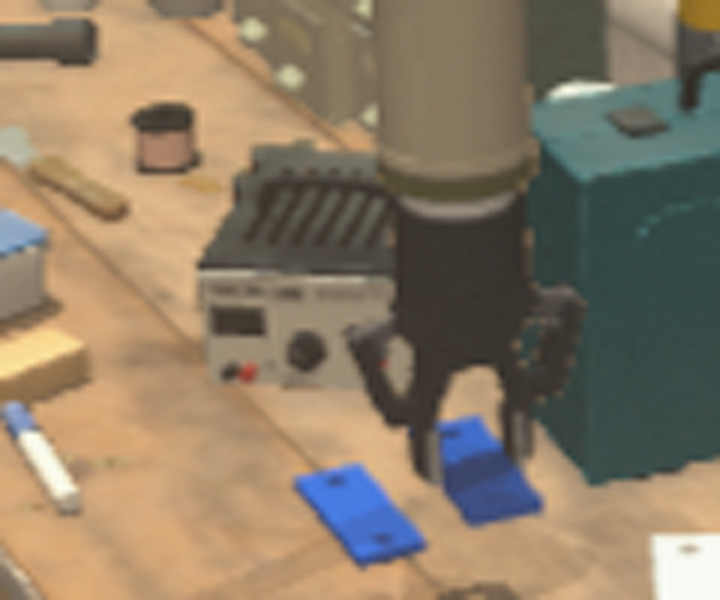

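>>> arm_command:
  plan:
    - {"jaw":0.7,"dx":-40,"dy":6,"dz":-15,"wx":0,"wy":0,"wz":-0.03}
    - {"jaw":0.7,"dx":-80,"dy":12,"dz":-20,"wx":0,"wy":0,"wz":-0.06}
    - {"jaw":0.7,"dx":-120,"dy":18,"dz":-20,"wx":0,"wy":0,"wz":-0.09}
    - {"jaw":0.7,"dx":-160,"dy":25,"dz":-20,"wx":0,"wy":0,"wz":-0.111}
    - {"jaw":0.7,"dx":-200,"dy":31,"dz":-20,"wx":0,"wy":0,"wz":-0.111}
    - {"jaw":0.7,"dx":-228.7,"dy":36,"dz":-20,"wx":0,"wy":0,"wz":-0.111}
    - {"jaw":0.7,"dx":-228.7,"dy":36,"dz":-10,"wx":0,"wy":0,"wz":-0.111}
    - {"jaw":0.7,"dx":-228.7,"dy":36,"dz":0,"wx":0,"wy":0,"wz":-0.111}
    - {"jaw":0.7,"dx":-228.7,"dy":36,"dz":0,"wx":0,"wy":0,"wz":-0.111}
    - {"jaw":0.7,"dx":-228.7,"dy":36,"dz":0,"wx":0,"wy":0,"wz":-0.111}

```text
time: 8.05
tool_pos: [553.7, -39.8, 259.0]
tcp_rot: [-179.8, -0.0, 88.8]
ft_force: [0.3, 0.3, -0.4]
finger_gap: 41.7
```

```bash
python3 - <<'E'
from h import *
st(); F=[556,-40.5,-.022]; to(556.5,-40.2,262,88.7)
s=snapshot("scene"); crop(s,(240,170,130,110),6,"pics/sc4.png")
s=snapshot("top"); cv2.imwrite("pics/top4.png",s["pixels"][:,:,::-1])
E
```

```text
t 8.1 pos [553.7 -39.8 259. ] rot [-1.7985e+02 -3.0000e-02  8.8760e+01] f [ 0.3  0.3 -0.4] gap 41.7 J [ -9.   7. 101.   0.  72.  -8.]
d [-0.4  2.8 -3. ] w [-0.003 -0.001  0.001] rows>= 0.1
```

View pics/sc4.png

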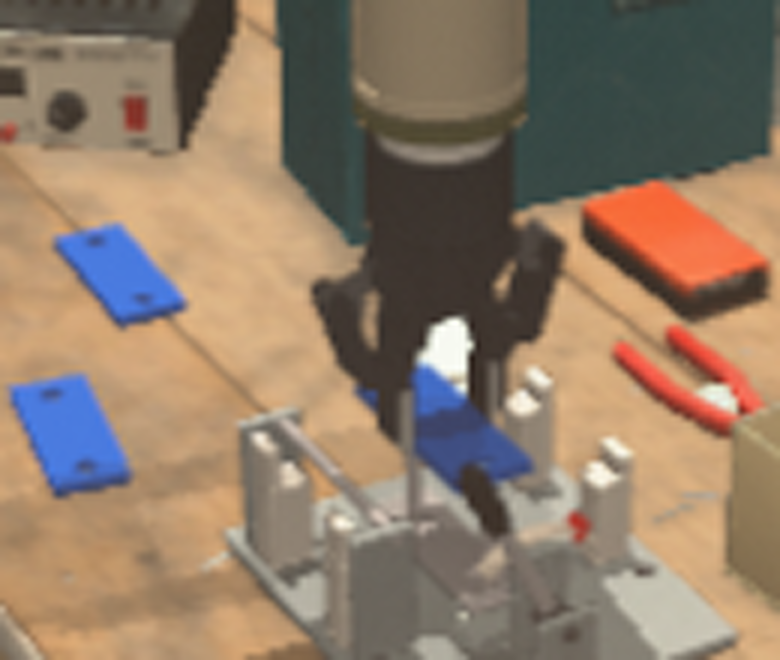

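View pics/top4.png

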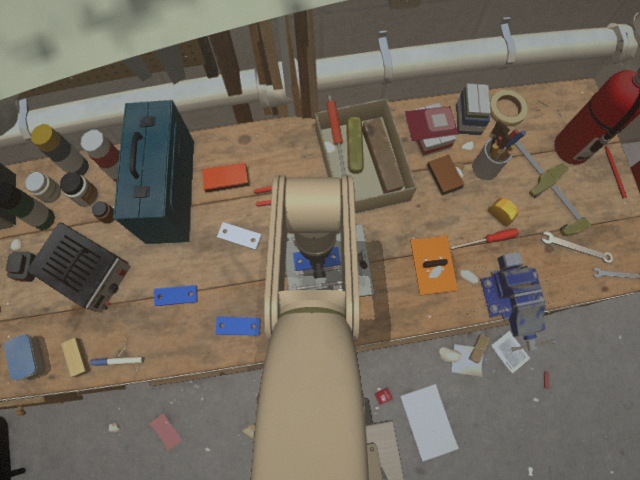

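```bash
python3 - <<'E'
from h import *
s=snapshot("top"); st(); crop(s,(275,235,90,75),8,"pics/top5.png")
# predicted hole positions of held shim: z mid
E
```

```text
t 8.2 pos [554.5 -40.1 260.6] rot [179.98   0.    88.76] f [ 0.1 -0.2 -1. ] gap 41.7 J [ -9.   7. 101.   0.  72.  -8.]
```

View pics/top5.png

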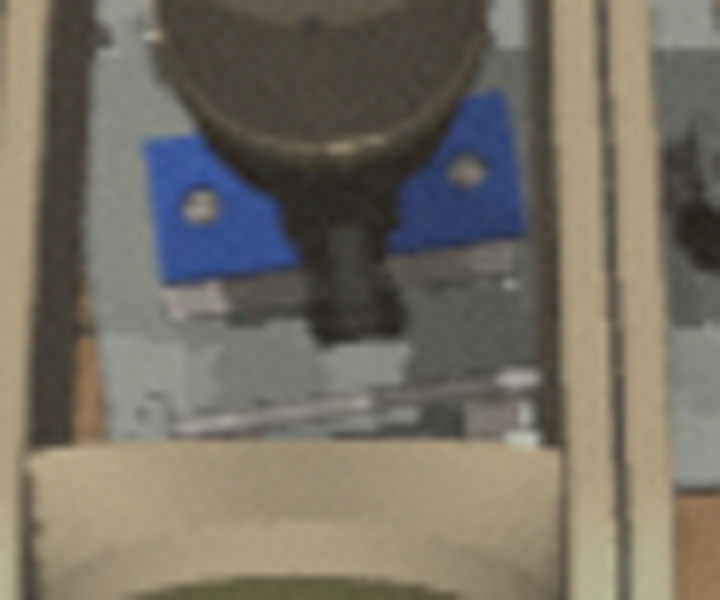

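```bash
cat >> h.py <<'E'
def holes(s,z,box):
    """find hole centroids inside blue region in box (l,t,w,h) -> world at z"""
    l,t,w,h=box; H=hsv(s)[t:t+h,l:l+w]
    m=((H[...,0]>98)&(H[...,0]<125)&(H[...,1]>110)).astype(np.uint8)
    f=6; S=cv2.resize(H[...,1].astype(np.float32),None,fx=f,fy=f,interpolation=cv2.INTER_CUBIC)
    cnt,hi=cv2.findContours((S>120).astype(np.uint8),cv2.RETR_CCOMP,cv2.CHAIN_APPROX_NONE); out=[]
    for c,hh in zip(cnt,hi[0]):
        if hh[3]>=0:
            a=cv2.contourArea(c)/f/f
            if 4<a<40:
                M=cv2.moments(c); p=np.array([M["m10"],M["m01"]])/M["m00"]; p=(p+.5)/f-.5+[l,t]; out.append((p,a,atz(s,p,z)))
    return out
E
python3 - <<'E'
from h import *
st(); s=snapshot("top")
for p,a,w in holes(s,96,(285,240,60,40)): print(np.round(p,2),round(a,1),np.round(w,1))
F=[556,-40.5,-.022]
print(fx2w(F,(0,40,43)),fx2w(F,(0,-40,43)))
E
```

```text
t 8.2 pos [554.5 -40.1 260.6] rot [179.98   0.    88.76] f [ 0.1 -0.2 -1. ] gap 41.7 J [ -9.   7. 101.   0.  72.  -8.]
[299.8  260.32] 24.3 [553.8  -0.9  96. ]
[332.91 255.78] 27.8 [551.9 -80.6  96. ]
[ 5.56879929e+02 -5.09679610e-01  5.70000000e+01] [555.12007098 -80.49032039  57.        ]
```

>>> arm_command:
  plan:
    - {"jaw":0.7,"dx":0.3,"dy":3.1,"dz":0,"wx":0,"wy":0,"wz":0}
    - {"jaw":0.7,"dx":0.3,"dy":3.1,"dz":12,"wx":0,"wy":0,"wz":0}
    - {"jaw":0.7,"dx":0.3,"dy":3.1,"dz":25,"wx":0,"wy":0,"wz":0}
    - {"jaw":0.7,"dx":0.3,"dy":3.1,"dz":28,"wx":0,"wy":0,"wz":0}
    - {"jaw":0.7,"dx":0.3,"dy":3.1,"dz":30,"wx":0,"wy":0,"wz":0}
    - {"jaw":0.7,"dx":0.3,"dy":3.1,"dz":32,"wx":0,"wy":0,"wz":0}
    - {"jaw":0.7,"dx":0.3,"dy":3.1,"dz":34,"wx":0,"wy":0,"wz":0}
    - {"jaw":0.7,"dx":0.3,"dy":3.1,"dz":36,"wx":0,"wy":0,"wz":0}
    - {"jaw":0.7,"dx":0.3,"dy":3.1,"dz":36,"wx":0,"wy":0,"wz":0}

```text
time: 9.15
tool_pos: [557.3, -40.7, 224.2]
tcp_rot: [-180.0, -0.0, 88.7]
ft_force: [0.4, 0.4, -1.0]
finger_gap: 41.8
```

```bash
python3 - <<'E'
from h import *
st(); s=snapshot("top")
for p,a,w in holes(s,60,(285,240,60,40)): print(np.round(p,2),round(a,1),np.round(w,1))
crop(s,(275,235,90,75),8,"pics/top6.png")
s=snapshot("scene"); crop(s,(240,170,130,110),6,"pics/sc6.png")
E
```

```text
t 9.2 pos [557.3 -40.7 224.2] rot [-180.     -0.     88.68] f [ 0.4  0.4 -1. ] gap 41.8 J [ -9.  10. 102.   0.  68.  -8.]
[300.53 262.64] 22.0 [556.9  -1.5  60. ]
```

View pics/sc6.png

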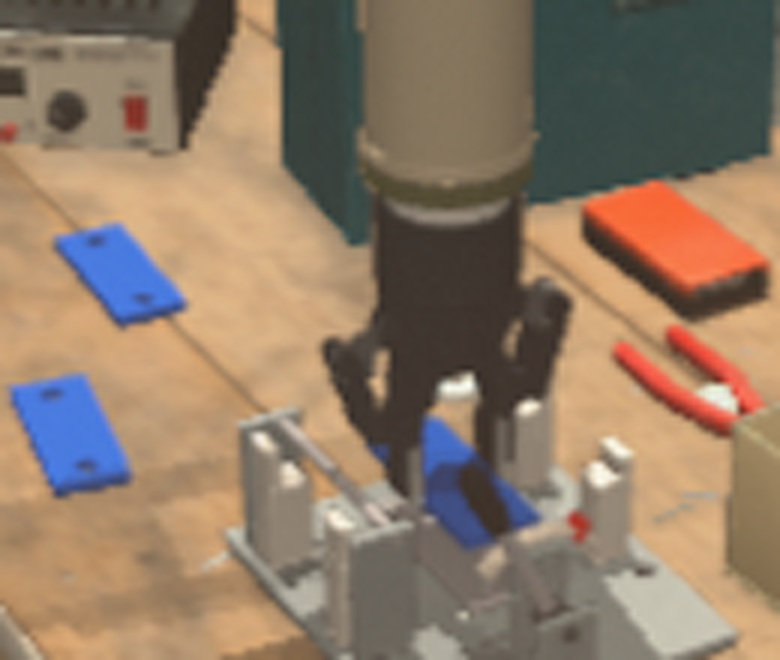

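View pics/top6.png

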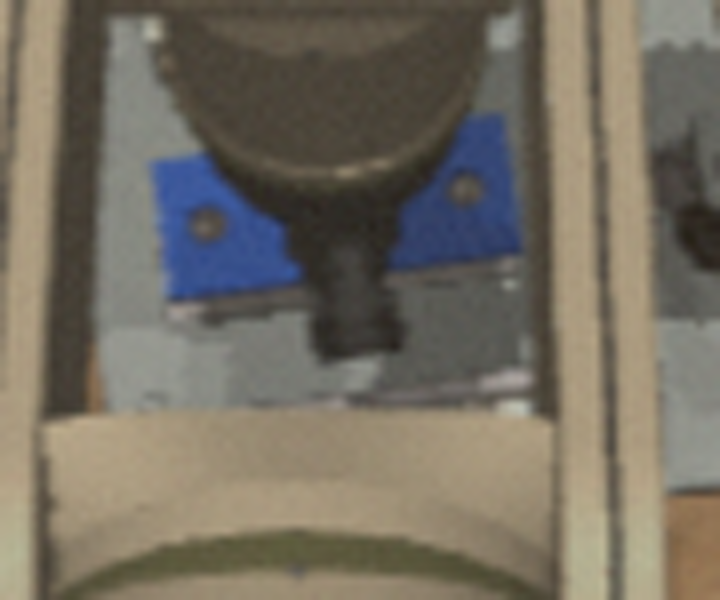

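>>> arm_command:
  plan:
    - {"jaw":0.7,"dx":0,"dy":0,"dz":2,"wx":0,"wy":0,"wz":0}
    - {"jaw":0.7,"dx":0,"dy":0,"dz":4,"wx":0,"wy":0,"wz":0}
    - {"jaw":0.7,"dx":0,"dy":0,"dz":6,"wx":0,"wy":0,"wz":0}
    - {"jaw":0.7,"dx":0,"dy":0,"dz":8,"wx":0,"wy":0,"wz":0}
    - {"jaw":0.7,"dx":0,"dy":0,"dz":8,"wx":0,"wy":0,"wz":0}

```text
time: 9.75
tool_pos: [557.2, -40.7, 215.8]
tcp_rot: [-180.0, -0.0, 88.7]
ft_force: [0.2, 0.3, -0.7]
finger_gap: 42.2
```

>>> arm_command:
  plan:
    - {"jaw":0.7,"dx":0,"dy":0,"dz":3,"wx":0,"wy":0,"wz":0}
    - {"jaw":0.7,"dx":0,"dy":0,"dz":6,"wx":0,"wy":0,"wz":0}
    - {"jaw":0.7,"dx":0,"dy":0,"dz":9,"wx":0,"wy":0,"wz":0}
    - {"jaw":0.7,"dx":0,"dy":0,"dz":12,"wx":0,"wy":0,"wz":0}
    - {"jaw":0.7,"dx":0,"dy":0,"dz":12,"wx":0,"wy":0,"wz":0}

```text
time: 10.25
tool_pos: [557.1, -40.7, 203.6]
tcp_rot: [-179.9, -0.0, 88.7]
ft_force: [0.6, -0.1, -1.1]
finger_gap: 41.6
```

>>> arm_command:
  plan:
    - {"jaw":0.7,"dx":0,"dy":0,"dz":3,"wx":0,"wy":0,"wz":0}
    - {"jaw":0.7,"dx":0,"dy":0,"dz":6,"wx":0,"wy":0,"wz":0}
    - {"jaw":0.7,"dx":0,"dy":0,"dz":9,"wx":0,"wy":0,"wz":0}
    - {"jaw":0.7,"dx":0,"dy":0,"dz":12,"wx":0,"wy":0,"wz":0}
    - {"jaw":0.7,"dx":0,"dy":0,"dz":15,"wx":0,"wy":0,"wz":0}
    - {"jaw":0.7,"dx":0,"dy":0,"dz":16,"wx":0,"wy":0,"wz":0}
    - {"jaw":0.7,"dx":0,"dy":0,"dz":17,"wx":0,"wy":0,"wz":0}
    - {"jaw":0.7,"dx":0,"dy":0,"dz":17,"wx":0,"wy":0,"wz":0}

```text
time: 11.05
tool_pos: [557.4, -40.7, 187.2]
tcp_rot: [-180.0, -0.0, 88.7]
ft_force: [0.1, -0.2, -0.2]
finger_gap: 41.9
```

>>> arm_command:
  plan:
    - {"jaw":0.7,"dx":0,"dy":0,"dz":1,"wx":0,"wy":0,"wz":0}
    - {"jaw":0.7,"dx":0,"dy":0,"dz":1,"wx":0,"wy":0,"wz":0}
    - {"jaw":0.38,"dx":0,"dy":0,"dz":1,"wx":0,"wy":0,"wz":0}
    - {"jaw":0.38,"dx":0,"dy":0,"dz":1,"wx":0,"wy":0,"wz":0}
    - {"jaw":0.38,"dx":0,"dy":0,"dz":1,"wx":0,"wy":0,"wz":0}
    - {"jaw":0.38,"dx":0,"dy":0,"dz":-10,"wx":0,"wy":0,"wz":0}
    - {"jaw":0.38,"dx":0,"dy":0,"dz":-50,"wx":0,"wy":0,"wz":0}
    - {"jaw":0.38,"dx":0,"dy":0,"dz":-100,"wx":0,"wy":0,"wz":0}
    - {"jaw":0.38,"dx":0,"dy":0,"dz":-120,"wx":0,"wy":0,"wz":0}
    - {"jaw":0.38,"dx":0,"dy":0,"dz":-120,"wx":0,"wy":0,"wz":0}

```text
time: 12.05
tool_pos: [559.2, -41.0, 313.5]
tcp_rot: [179.5, 0.1, 88.7]
ft_force: [1.0, -1.1, -0.1]
finger_gap: 53.0
```

```bash
python3 - <<'E'
from h import *
st(); s=snapshot("top")
crop(s,(275,235,90,75),8,"pics/top7.png")
H=shims(s)
for o in H: print("shim",np.round(o[0],3),np.round(o[1],3),o[2],o[3])
s=snapshot("scene"); crop(s,(240,170,130,110),6,"pics/sc7.png")
E
```

```text
t 12.1 pos [559.2 -41.  313.5] rot [1.7947e+02 7.0000e-02 8.8690e+01] f [ 1.  -1.1 -0.1] gap 53.0 J [-9.  5. 98.  0. 77. -8.]
shim [978.798 370.693  -2.035] 0.409 [120 115  55  69] 1424
shim [ 5.60173e+02 -4.20210e+01 -2.70000e-02] 0.742 [295 254  45  22] 560
shim [ 5.38746e+02  3.30356e+02 -7.10000e-02] 0.937 [154 285  43  21] 710
shim [ 4.36605e+02  1.79731e+02 -1.56000e-01] 0.941 [216 317  44  18] 750
```

View pics/sc7.png

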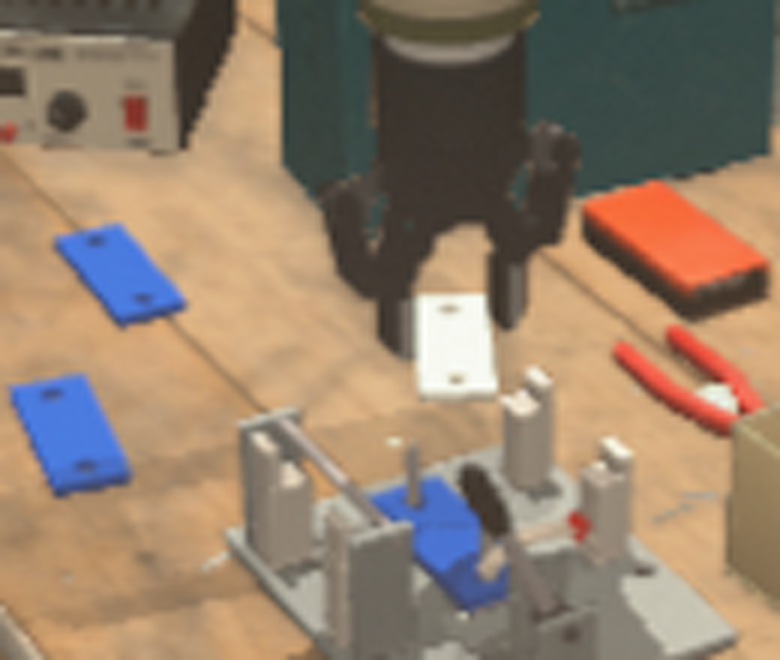

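View pics/top7.png

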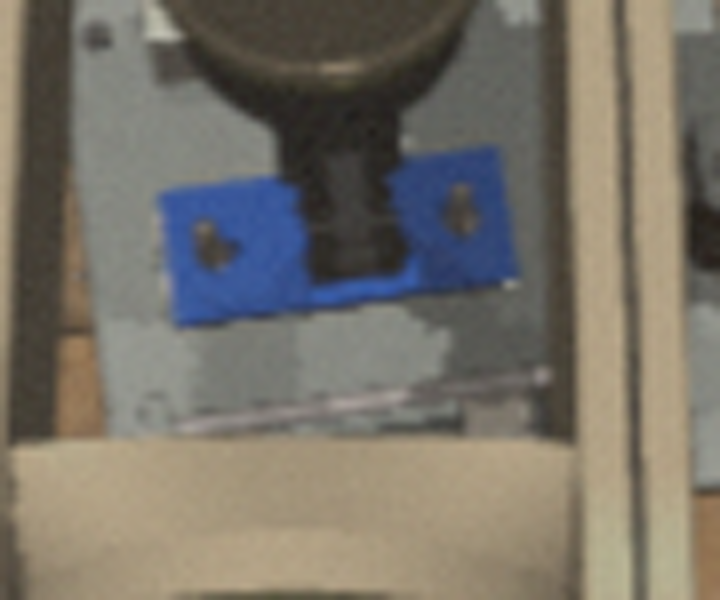

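```bash
python3 - <<'E'
from h import *
st(); to(438,180.2,200,81.06)
E
```

```text
t 12.2 pos [557.5 -40.7 308.4] rot [1.7989e+02 1.0000e-02 8.8680e+01] f [-0.3 -0.1 -0. ] gap 53.3 J [-9.  5. 98.  0. 77. -8.]
d [ 218.1 -124.8  108.1] w [0.002 0.    0.133] rows>= 5.5
```

>>> arm_command:
  plan:
    - {"jaw":0.38,"dx":218,"dy":-124.8,"dz":0,"wx":0,"wy":0,"wz":0.133}
    - {"jaw":0.38,"dx":218,"dy":-124.8,"dz":0,"wx":0,"wy":0,"wz":0.133}
    - {"jaw":0.38,"dx":218,"dy":-124.8,"dz":0,"wx":0,"wy":0,"wz":0.133}
    - {"jaw":0.38,"dx":218,"dy":-124.8,"dz":0,"wx":0,"wy":0,"wz":0.133}
    - {"jaw":0.38,"dx":218,"dy":-124.8,"dz":0,"wx":0,"wy":0,"wz":0.133}
    - {"jaw":0.38,"dx":218,"dy":-124.8,"dz":40,"wx":0,"wy":0,"wz":0.133}
    - {"jaw":0.38,"dx":218,"dy":-124.8,"dz":75,"wx":0,"wy":0,"wz":0.133}
    - {"jaw":0.38,"dx":218,"dy":-124.8,"dz":100,"wx":0,"wy":0,"wz":0.133}
    - {"jaw":0.38,"dx":218,"dy":-124.8,"dz":108,"wx":0,"wy":0,"wz":0.133}
    - {"jaw":0.38,"dx":218,"dy":-124.8,"dz":108,"wx":0,"wy":0,"wz":0.133}
    - {"jaw":0.38,"dx":218,"dy":-124.8,"dz":108,"wx":0,"wy":0,"wz":0.133}

```text
time: 13.25
tool_pos: [438.0, 180.1, 200.0]
tcp_rot: [180.0, -0.0, 81.0]
ft_force: [0.3, -0.4, 0.3]
finger_gap: 53.0
```

```bash
python3 - <<'E'
from h import *
st(); to(438,180.2,172,81.06)
s=snapshot("scene"); crop(s,(220,170,130,110),6,"pics/sc8.png")
E
```

```text
t 13.2 pos [438.  180.1 200. ] rot [ 1.7998e+02 -1.0000e-02  8.1040e+01] f [ 0.3 -0.4  0.3] gap 53.0 J [ 16.  -0. 116.   0.  64.  25.]
d [ 0.1 -0.1 28. ] w [ 0. -0. -0.] rows>= 0.6
```

View pics/sc8.png

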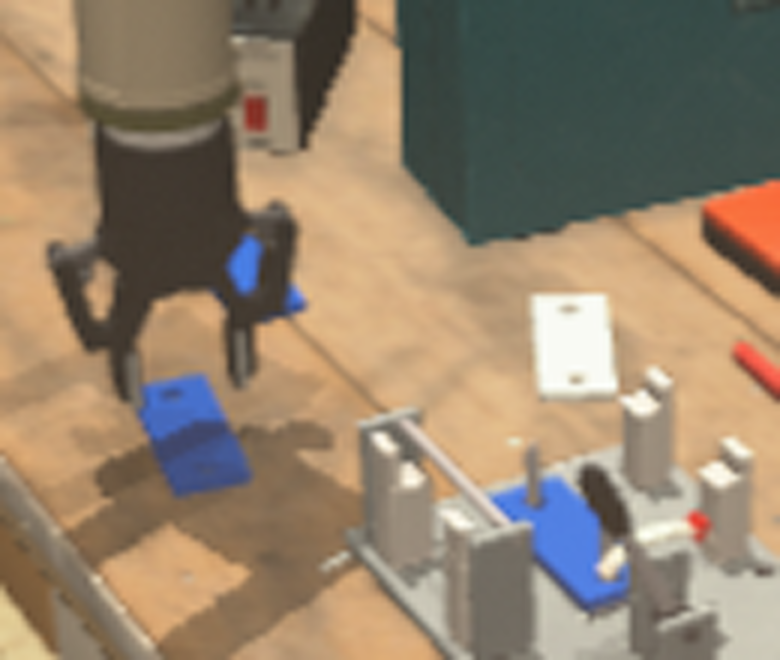

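Shim (crop 195,435) sits under the open jaws. Descend, close, lift.

>>> arm_command:
  plan:
    - {"jaw":0.38,"dx":0,"dy":0,"dz":12,"wx":0,"wy":0,"wz":0}
    - {"jaw":0.38,"dx":0,"dy":0,"dz":24,"wx":0,"wy":0,"wz":0}
    - {"jaw":0.38,"dx":0,"dy":0,"dz":28,"wx":0,"wy":0,"wz":0}
    - {"jaw":0.38,"dx":0,"dy":0,"dz":28,"wx":0,"wy":0,"wz":0}
    - {"jaw":0.45,"dx":0,"dy":0,"dz":28,"wx":0,"wy":0,"wz":0}
    - {"jaw":0.5,"dx":0,"dy":0,"dz":28,"wx":0,"wy":0,"wz":0}
    - {"jaw":0.7,"dx":0,"dy":0,"dz":28,"wx":0,"wy":0,"wz":0}
    - {"jaw":0.7,"dx":0,"dy":0,"dz":28,"wx":0,"wy":0,"wz":0}
  squeeze: 60

```text
time: 14.1
tool_pos: [438.0, 180.2, 171.8]
tcp_rot: [180.0, -0.0, 81.1]
ft_force: [-0.7, -0.3, 4.4]
finger_gap: 42.1
```

>>> arm_command:
  plan:
    - {"jaw":0.7,"dx":0,"dy":0,"dz":-5,"wx":0,"wy":0,"wz":0}
    - {"jaw":0.7,"dx":0,"dy":0,"dz":-25,"wx":0,"wy":0,"wz":0}
    - {"jaw":0.7,"dx":0,"dy":0,"dz":-60,"wx":0,"wy":0,"wz":0}
    - {"jaw":0.7,"dx":0,"dy":0,"dz":-100,"wx":0,"wy":0,"wz":0}
    - {"jaw":0.7,"dx":0,"dy":0,"dz":-115,"wx":0,"wy":0,"wz":0}
    - {"jaw":0.7,"dx":0,"dy":0,"dz":-115,"wx":0,"wy":0,"wz":0}
    - {"jaw":0.7,"dx":0,"dy":0,"dz":-115,"wx":0,"wy":0,"wz":0}

```text
time: 14.8
tool_pos: [437.3, 180.0, 285.6]
tcp_rot: [-180.0, 0.0, 81.1]
ft_force: [-0.7, 0.4, -1.1]
finger_gap: 41.9
```

```bash
python3 - <<'E'
from h import *
st(); to(557,-40,285,88.7)
E
```

```text
t 14.8 pos [437.3 180.  285.6] rot [-1.7997e+02  1.0000e-02  8.1070e+01] f [-0.7  0.4 -1.1] gap 41.9 J [ 16.  -7. 113.  -0.  75.  25.]
d [-198.7  152.4    0.6] w [-0.     0.    -0.133] rows>= 5.0
```

>>> arm_command:
  plan:
    - {"jaw":0.7,"dx":-33,"dy":25,"dz":0,"wx":0,"wy":0,"wz":-0.02}
    - {"jaw":0.7,"dx":-66,"dy":51,"dz":0,"wx":0,"wy":0,"wz":-0.04}
    - {"jaw":0.7,"dx":-99,"dy":76,"dz":0,"wx":0,"wy":0,"wz":-0.07}
    - {"jaw":0.7,"dx":-132,"dy":102,"dz":0,"wx":0,"wy":0,"wz":-0.1}
    - {"jaw":0.7,"dx":-165,"dy":127,"dz":0,"wx":0,"wy":0,"wz":-0.133}
    - {"jaw":0.7,"dx":-190,"dy":146,"dz":0,"wx":0,"wy":0,"wz":-0.133}
    - {"jaw":0.7,"dx":-198.7,"dy":152.4,"dz":0,"wx":0,"wy":0,"wz":-0.133}
    - {"jaw":0.7,"dx":-198.7,"dy":152.4,"dz":12,"wx":0,"wy":0,"wz":-0.133}
    - {"jaw":0.7,"dx":-198.7,"dy":152.4,"dz":24,"wx":0,"wy":0,"wz":-0.133}
    - {"jaw":0.7,"dx":-198.7,"dy":152.4,"dz":24,"wx":0,"wy":0,"wz":-0.133}
    - {"jaw":0.7,"dx":-198.7,"dy":152.4,"dz":24,"wx":0,"wy":0,"wz":-0.133}

```text
time: 15.9
tool_pos: [556.4, -38.6, 260.9]
tcp_rot: [-179.9, -0.0, 88.8]
ft_force: [0.2, 0.2, -0.1]
finger_gap: 42.0
```

```bash
python3 - <<'E'
from h import *
st(); s=snapshot("top"); z=sense()["tool_pos"][2]-171.8+7
hs=holes(s,z,(285,240,60,40))
for p,a,w in hs: print(np.round(p,2),round(a,1),np.round(w,1))
crop(s,(275,235,90,75),8,"pics/top9.png")
if len(hs)==2: print((hs[0][2]+hs[1][2])/2, np.linalg.norm(hs[0][2]-hs[1][2]))
E
```

```text
t 15.9 pos [556.4 -38.6 260.9] rot [-1.7985e+02 -3.0000e-02  8.8770e+01] f [ 0.2  0.2 -0.1] gap 42.0 J [ -9.   8. 101.   0.  72.  -8.]
[331.23 256.16] 10.0 [551.3 -76.4  97. ]
```

View pics/top9.png

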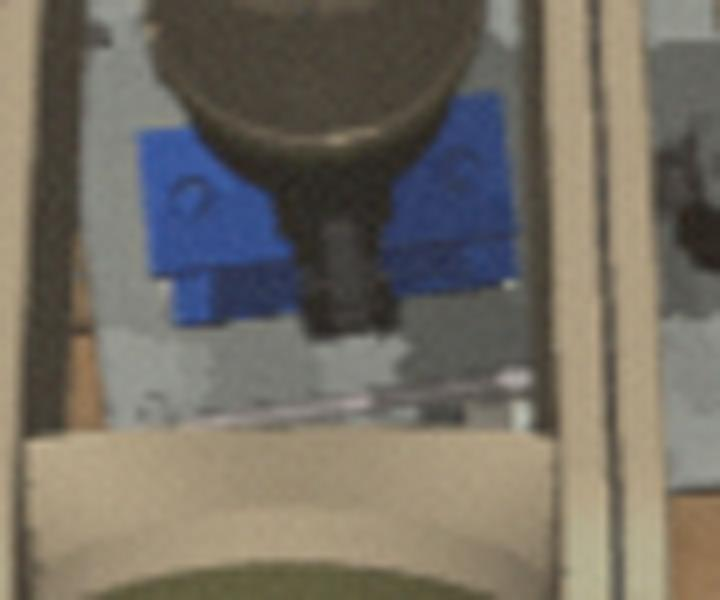

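```bash
python3 - <<'E'
from h import *
st(); s=snapshot("top")
crop(s,(275,235,90,75),8,"pics/top9.png")
l,t=275,235
# fine: enhance blue channel contrast
im=s["pixels"][t:t+50,l:l+80].astype(np.float32)
v=im[...,2]; v=np.clip((v-90)/(200-90),0,1)*255
cv2.imwrite("pics/top9b.png",cv2.resize(v.astype(np.uint8),None,fx=9,fy=9,interpolation=cv2.INTER_CUBIC))
E
```

```text
t 15.9 pos [556.9 -38.8 261.8] rot [-1.7995e+02 -2.0000e-02  8.8760e+01] f [-0.3 -0.  -0.7] gap 41.8 J [ -9.   8. 100.   0.  72.  -8.]
```

View pics/top9b.png

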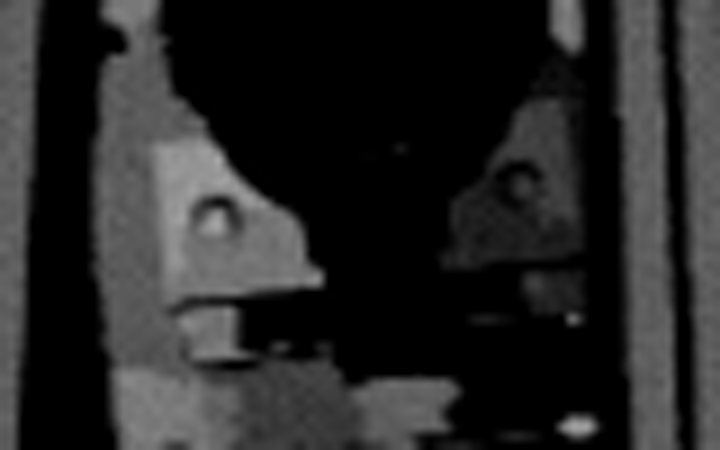

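```bash
python3 - <<'E'
from h import *
s=snapshot("top"); st()
a=atz(s,(275+215/9-.5,235+218/9-.5),97); b=atz(s,(275+520/9-.5,235+186/9-.5),97); print(a,b,(a+b)/2)
to(557,-40.5,261,88.7)
E
```

```text
t 16.1 pos [557.4 -39.2 262.8] rot [179.95   0.    88.74] f [-1.  -0.2 -0.5] gap 41.6 J [ -9.   8. 100.   0.  72.  -8.]
[558.00590054   1.85721495  97.        ] [553.33929558 -79.27271155  97.        ] [555.67259806 -38.7077483   97.        ]
d [-1.3 -0.4  1.8] w [0.001 0.    0.001] rows>= 0.0
```

>>> arm_command:
  plan:
    - {"jaw":0.7,"dx":-1.1,"dy":0,"dz":0,"wx":0,"wy":0,"wz":0}
    - {"jaw":0.7,"dx":-1.1,"dy":0,"dz":12,"wx":0,"wy":0,"wz":0}
    - {"jaw":0.7,"dx":-1.1,"dy":0,"dz":25,"wx":0,"wy":0,"wz":0}
    - {"jaw":0.7,"dx":-1.1,"dy":0,"dz":28,"wx":0,"wy":0,"wz":0}
    - {"jaw":0.7,"dx":-1.1,"dy":0,"dz":30,"wx":0,"wy":0,"wz":0}
    - {"jaw":0.7,"dx":-1.1,"dy":0,"dz":32,"wx":0,"wy":0,"wz":0}
    - {"jaw":0.7,"dx":-1.1,"dy":0,"dz":34,"wx":0,"wy":0,"wz":0}
    - {"jaw":0.7,"dx":-1.1,"dy":0,"dz":36,"wx":0,"wy":0,"wz":0}
    - {"jaw":0.7,"dx":-1.1,"dy":0,"dz":38,"wx":0,"wy":0,"wz":0}
    - {"jaw":0.7,"dx":-1.1,"dy":0,"dz":38,"wx":0,"wy":0,"wz":0}

```text
time: 17.05
tool_pos: [557.2, -41.0, 224.1]
tcp_rot: [-180.0, -0.0, 88.7]
ft_force: [-0.7, 0.7, -1.2]
finger_gap: 42.5
```

>>> arm_command:
  plan:
    - {"jaw":0.7,"dx":0,"dy":0,"dz":2,"wx":0,"wy":0,"wz":0}
    - {"jaw":0.7,"dx":0,"dy":0,"dz":4,"wx":0,"wy":0,"wz":0}
    - {"jaw":0.7,"dx":0,"dy":0,"dz":6,"wx":0,"wy":0,"wz":0}
    - {"jaw":0.7,"dx":0,"dy":0,"dz":8,"wx":0,"wy":0,"wz":0}
    - {"jaw":0.7,"dx":0,"dy":0,"dz":8,"wx":0,"wy":0,"wz":0}

```text
time: 17.55
tool_pos: [557.1, -40.9, 215.8]
tcp_rot: [-180.0, -0.0, 88.7]
ft_force: [-0.9, -0.5, -0.4]
finger_gap: 42.1
```

```bash
python3 - <<'E'
from h import *
st(); s=snapshot("top")
crop(s,(275,235,90,75),8,"pics/top10.png")
s=snapshot("scene"); crop(s,(240,170,130,110),6,"pics/sc10.png")
E
```

```text
t 17.6 pos [557.1 -40.9 215.8] rot [-1.7996e+02 -1.0000e-02  8.8680e+01] f [-0.9 -0.5 -0.4] gap 42.1 J [ -9.  11. 102.   0.  67.  -8.]
```

View pics/sc10.png

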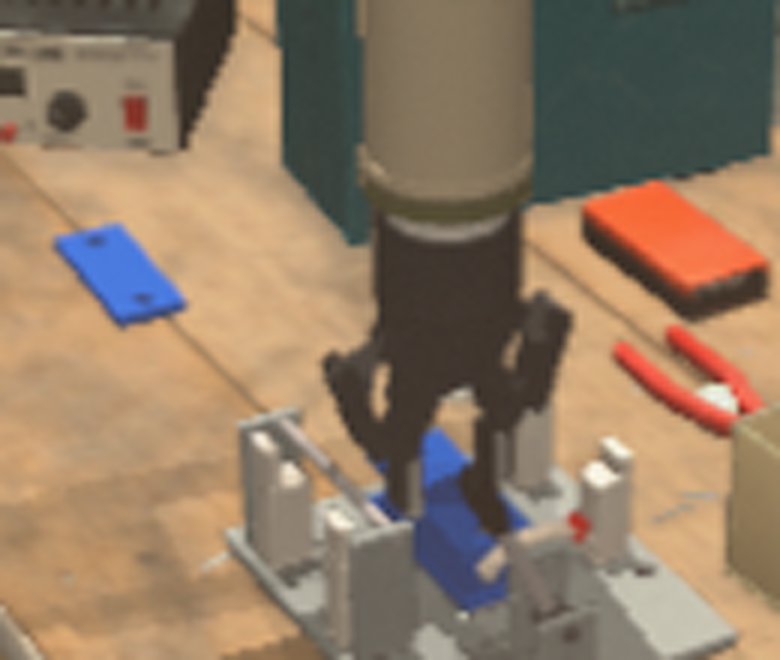

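View pics/top10.png

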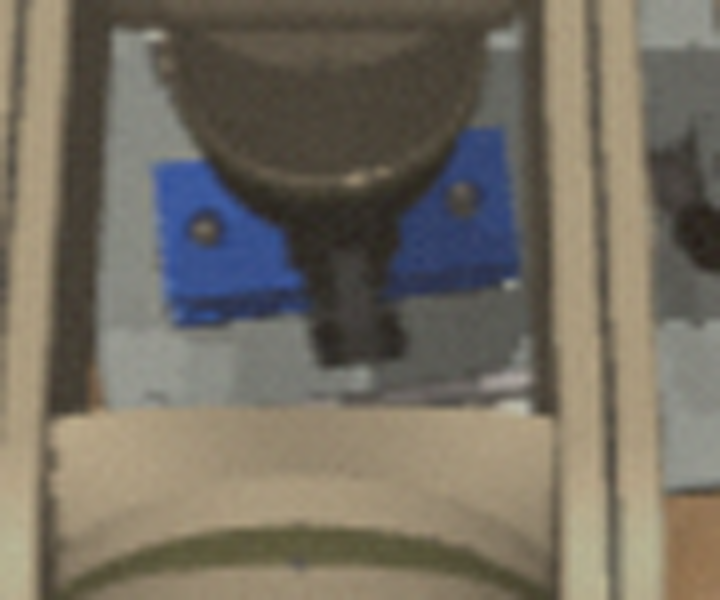

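Pins show in both holes (crop 205,228 and 463,197). Continue down to TCP ≈194.

>>> arm_command:
  plan:
    - {"jaw":0.7,"dx":0,"dy":0,"dz":4,"wx":0,"wy":0,"wz":0}
    - {"jaw":0.7,"dx":0,"dy":0,"dz":8,"wx":0,"wy":0,"wz":0}
    - {"jaw":0.7,"dx":0,"dy":0,"dz":12,"wx":0,"wy":0,"wz":0}
    - {"jaw":0.7,"dx":0,"dy":0,"dz":16,"wx":0,"wy":0,"wz":0}
    - {"jaw":0.7,"dx":0,"dy":0,"dz":19,"wx":0,"wy":0,"wz":0}
    - {"jaw":0.7,"dx":0,"dy":0,"dz":21,"wx":0,"wy":0,"wz":0}
    - {"jaw":0.7,"dx":0,"dy":0,"dz":22,"wx":0,"wy":0,"wz":0}
    - {"jaw":0.7,"dx":0,"dy":0,"dz":22,"wx":0,"wy":0,"wz":0}

```text
time: 18.45
tool_pos: [557.2, -41.0, 194.1]
tcp_rot: [-180.0, -0.0, 88.7]
ft_force: [-0.4, 0.3, -0.2]
finger_gap: 41.9
```

>>> arm_command:
  plan:
    - {"jaw":0.38,"dx":0,"dy":0,"dz":0,"wx":0,"wy":0,"wz":0}
    - {"jaw":0.38,"dx":0,"dy":0,"dz":0,"wx":0,"wy":0,"wz":0}
    - {"jaw":0.38,"dx":0,"dy":0,"dz":0,"wx":0,"wy":0,"wz":0}
    - {"jaw":0.38,"dx":0,"dy":0,"dz":-10,"wx":0,"wy":0,"wz":0}
    - {"jaw":0.38,"dx":0,"dy":0,"dz":-50,"wx":0,"wy":0,"wz":0}
    - {"jaw":0.38,"dx":0,"dy":0,"dz":-100,"wx":0,"wy":0,"wz":0}
    - {"jaw":0.38,"dx":0,"dy":0,"dz":-120,"wx":0,"wy":0,"wz":0}
    - {"jaw":0.38,"dx":0,"dy":0,"dz":-120,"wx":0,"wy":0,"wz":0}
    - {"jaw":0.38,"dx":0,"dy":0,"dz":-120,"wx":0,"wy":0,"wz":0}

```text
time: 19.35
tool_pos: [557.4, -41.0, 315.3]
tcp_rot: [179.9, 0.0, 88.7]
ft_force: [-0.9, -0.1, -0.3]
finger_gap: 52.6
```

```bash
python3 - <<'E'
from h import *
st(); s=snapshot("top")
crop(s,(275,235,90,75),8,"pics/top11.png")
for o in shims(s): print("shim",np.round(o[0],3),np.round(o[1],3),o[2],o[3])
s=snapshot("scene"); crop(s,(240,170,130,110),6,"pics/sc11.png")
to(540,330.5,250,90-4.1)
E
```

```text
t 19.4 pos [557.4 -41.  315.3] rot [1.799e+02 2.000e-02 8.868e+01] f [-0.9 -0.1 -0.3] gap 52.6 J [-9.  5. 98. -0. 77. -8.]
shim [965.1   371.449   1.122] 0.37 [120 116  48  68] 1589
shim [ 5.61054e+02 -4.12710e+01 -4.70000e-02] 0.725 [295 253  44  23] 569
shim [ 5.38792e+02  3.30329e+02 -7.00000e-02] 0.939 [154 285  43  21] 711
d [370.9 -25.1  63.2] w [-0.002 -0.     0.049] rows>= 7.5
```

View pics/sc11.png

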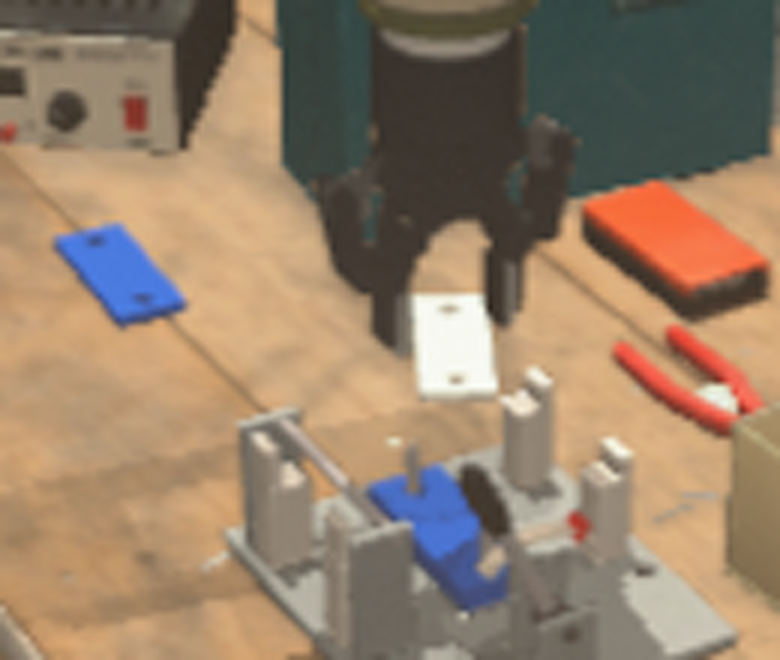

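View pics/top11.png

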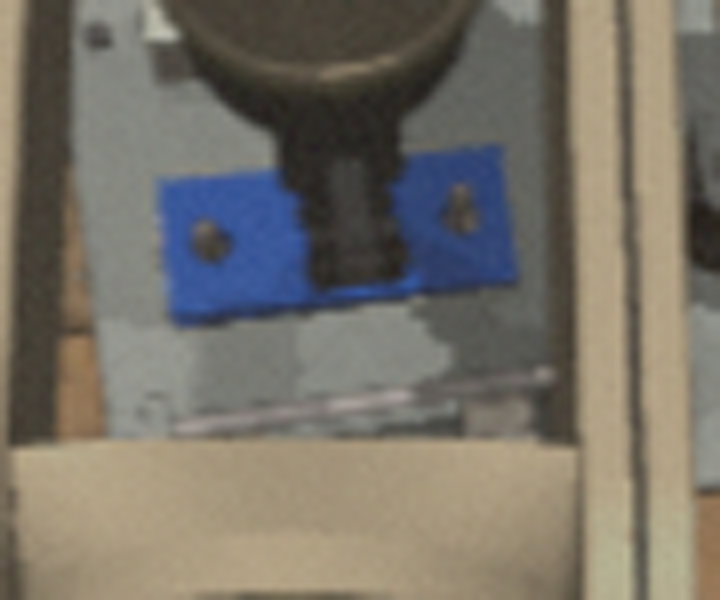

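>>> arm_command:
  plan:
    - {"jaw":0.38,"dx":371,"dy":-25,"dz":0,"wx":0,"wy":0,"wz":0.049}
    - {"jaw":0.38,"dx":371,"dy":-25,"dz":0,"wx":0,"wy":0,"wz":0.049}
    - {"jaw":0.38,"dx":371,"dy":-25,"dz":0,"wx":0,"wy":0,"wz":0.049}
    - {"jaw":0.38,"dx":371,"dy":-25,"dz":0,"wx":0,"wy":0,"wz":0.049}
    - {"jaw":0.38,"dx":371,"dy":-25,"dz":0,"wx":0,"wy":0,"wz":0.049}
    - {"jaw":0.38,"dx":371,"dy":-25,"dz":30,"wx":0,"wy":0,"wz":0.049}
    - {"jaw":0.38,"dx":371,"dy":-25,"dz":63,"wx":0,"wy":0,"wz":0.049}
    - {"jaw":0.38,"dx":371,"dy":-25,"dz":80,"wx":0,"wy":0,"wz":0.049}
    - {"jaw":0.38,"dx":371,"dy":-25,"dz":110,"wx":0,"wy":0,"wz":0.049}
    - {"jaw":0.38,"dx":371,"dy":-25,"dz":113,"wx":0,"wy":0,"wz":0.049}
    - {"jaw":0.38,"dx":371,"dy":-25,"dz":113,"wx":0,"wy":0,"wz":0.049}
    - {"jaw":0.38,"dx":371,"dy":-25,"dz":113,"wx":0,"wy":0,"wz":0.049}

```text
time: 20.65
tool_pos: [541.7, 330.0, 202.8]
tcp_rot: [179.9, -0.0, 85.8]
ft_force: [0.4, 0.6, 0.8]
finger_gap: 52.7
```

```bash
python3 - <<'E'
from h import *
st(); to(540,330.5,172,90-4.1)
s=snapshot("scene"); crop(s,(200,130,130,110),6,"pics/sc12.png")
E
```

```text
t 20.6 pos [541.7 330.  202.8] rot [ 1.7991e+02 -4.0000e-02  8.5820e+01] f [0.4 0.6 0.8] gap 52.7 J [27. 23. 89. -0. 68. 31.]
d [ 0.3 -1.8 30.8] w [ 0.002 -0.001 -0.001] rows>= 0.6
```

View pics/sc12.png

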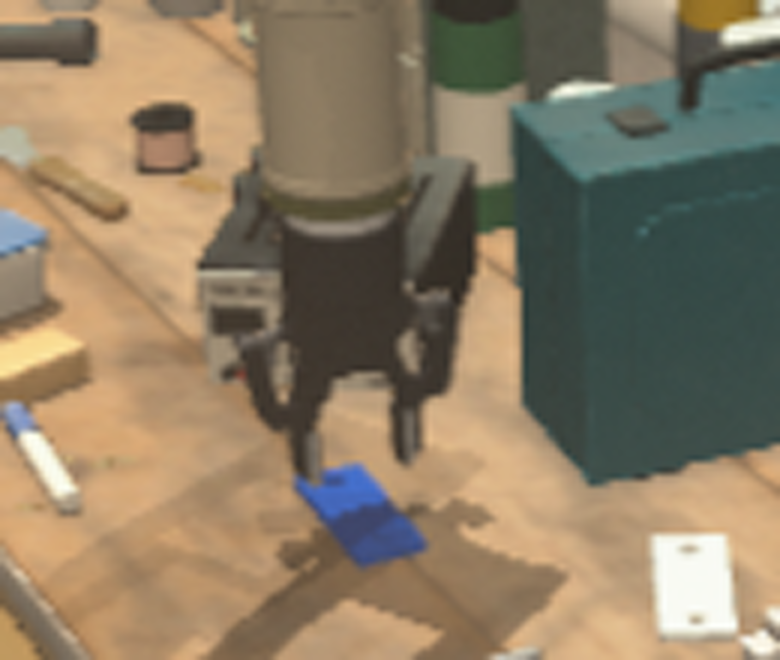

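>>> arm_command:
  plan:
    - {"jaw":0.38,"dx":0.2,"dy":-0.8,"dz":12,"wx":0,"wy":0,"wz":0}
    - {"jaw":0.38,"dx":0.2,"dy":-0.8,"dz":24,"wx":0,"wy":0,"wz":0}
    - {"jaw":0.38,"dx":0.2,"dy":-0.8,"dz":29,"wx":0,"wy":0,"wz":0}
    - {"jaw":0.38,"dx":0.2,"dy":-0.8,"dz":30.2,"wx":0,"wy":0,"wz":0}
    - {"jaw":0.38,"dx":0.2,"dy":-0.8,"dz":30.2,"wx":0,"wy":0,"wz":0}
    - {"jaw":0.38,"dx":0.2,"dy":-0.8,"dz":30.2,"wx":0,"wy":0,"wz":0}

```text
time: 21.3
tool_pos: [540.1, 330.8, 171.2]
tcp_rot: [180.0, -0.0, 85.9]
ft_force: [-0.3, 0.5, -0.2]
finger_gap: 53.1
```

>>> arm_command:
  plan:
    - {"jaw":0.45,"dx":0,"dy":0,"dz":-0.6,"wx":0,"wy":0,"wz":0}
    - {"jaw":0.5,"dx":0,"dy":0,"dz":-0.6,"wx":0,"wy":0,"wz":0}
    - {"jaw":0.7,"dx":0,"dy":0,"dz":-0.6,"wx":0,"wy":0,"wz":0}
    - {"jaw":0.7,"dx":0,"dy":0,"dz":-0.6,"wx":0,"wy":0,"wz":0}
    - {"jaw":0.7,"dx":0,"dy":0,"dz":-5,"wx":0,"wy":0,"wz":0}
    - {"jaw":0.7,"dx":0,"dy":0,"dz":-25,"wx":0,"wy":0,"wz":0}
    - {"jaw":0.7,"dx":0,"dy":0,"dz":-60,"wx":0,"wy":0,"wz":0}
    - {"jaw":0.7,"dx":0,"dy":0,"dz":-100,"wx":0,"wy":0,"wz":0}
    - {"jaw":0.7,"dx":0,"dy":0,"dz":-115,"wx":0,"wy":0,"wz":0}
    - {"jaw":0.7,"dx":0,"dy":0,"dz":-115,"wx":0,"wy":0,"wz":0}

```text
time: 22.3
tool_pos: [541.1, 331.3, 289.6]
tcp_rot: [179.7, -0.2, 85.9]
ft_force: [0.2, 0.2, -1.0]
finger_gap: 41.7
```

```bash
python3 - <<'E'
from h import *
st(); to(557,-41,285,88.7)
E
```

```text
t 22.3 pos [541.1 331.3 289.6] rot [179.7   -0.18  85.88] f [ 0.2  0.2 -1. ] gap 41.7 J [27. 17. 87.  0. 76. 31.]
d [-370.3   42.6    3.7] w [ 0.005 -0.003 -0.049] rows>= 7.5
```

>>> arm_command:
  plan:
    - {"jaw":0.7,"dx":-40,"dy":5,"dz":0,"wx":0,"wy":0,"wz":0}
    - {"jaw":0.7,"dx":-90,"dy":11,"dz":0,"wx":0,"wy":0,"wz":0}
    - {"jaw":0.7,"dx":-140,"dy":17,"dz":0,"wx":0,"wy":0,"wz":-0.02}
    - {"jaw":0.7,"dx":-190,"dy":22,"dz":0,"wx":0,"wy":0,"wz":-0.049}
    - {"jaw":0.7,"dx":-240,"dy":28,"dz":0,"wx":0,"wy":0,"wz":-0.049}
    - {"jaw":0.7,"dx":-290,"dy":34,"dz":0,"wx":0,"wy":0,"wz":-0.049}
    - {"jaw":0.7,"dx":-335,"dy":39,"dz":0,"wx":0,"wy":0,"wz":-0.049}
    - {"jaw":0.7,"dx":-362,"dy":42.6,"dz":0,"wx":0,"wy":0,"wz":-0.049}
    - {"jaw":0.7,"dx":-369.6,"dy":43.6,"dz":12,"wx":0,"wy":0,"wz":-0.049}
    - {"jaw":0.7,"dx":-369.6,"dy":43.6,"dz":24,"wx":0,"wy":0,"wz":-0.049}
    - {"jaw":0.7,"dx":-369.6,"dy":43.6,"dz":24,"wx":0,"wy":0,"wz":-0.049}
    - {"jaw":0.7,"dx":-369.6,"dy":43.6,"dz":24,"wx":0,"wy":0,"wz":-0.049}

```text
time: 23.5
tool_pos: [556.3, -39.4, 260.4]
tcp_rot: [-179.8, -0.0, 88.8]
ft_force: [0.1, -0.3, 0.4]
finger_gap: 42.2
```

```bash
python3 - <<'E'
from h import *
st(); s=snapshot("top"); t0=sense()["tool_pos"]
l,t=275,235
im=s["pixels"][t:t+50,l:l+80].astype(np.float32)
v=im[...,2]; v=np.clip((v-90)/(200-90),0,1)*255
cv2.imwrite("pics/top13b.png",cv2.resize(v.astype(np.uint8),None,fx=9,fy=9,interpolation=cv2.INTER_CUBIC))
crop(s,(275,235,90,75),8,"pics/top13.png")
E
```

```text
t 23.5 pos [556.3 -39.4 260.4] rot [-1.7982e+02 -5.0000e-02  8.8780e+01] f [ 0.1 -0.3  0.4] gap 42.2 J [ -9.   8. 101.   0.  72.  -8.]
```

View pics/top13b.png

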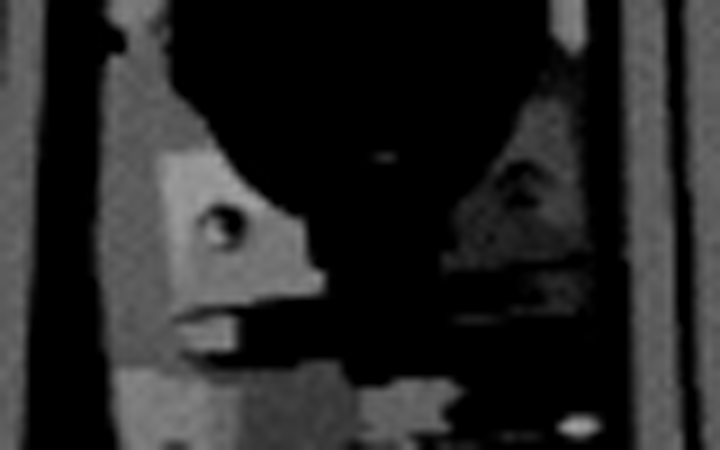

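View pics/top13.png

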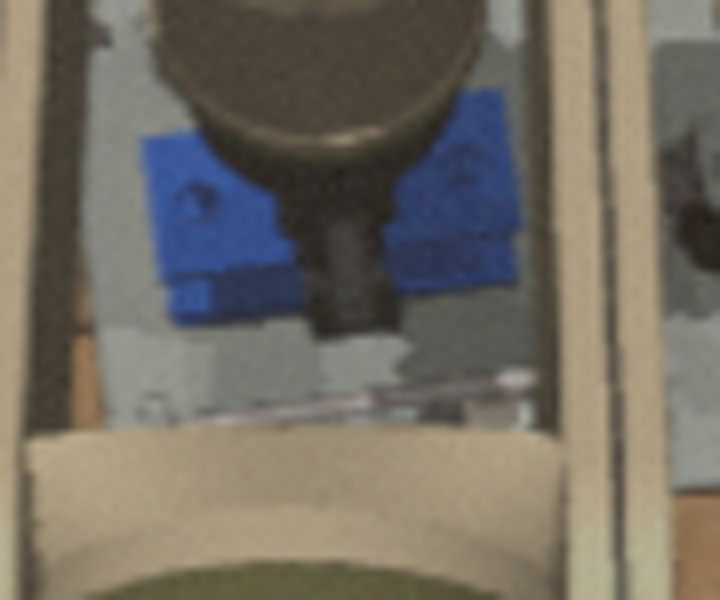

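```bash
python3 - <<'E'
from h import *
s=snapshot("top"); st()
a=atz(s,(275+224/9-.5,235+227/9-.5),96); b=atz(s,(275+521/9-.5,235+188/9-.5),96); print(a,b,(a+b)/2,np.linalg.norm(a-b))
E
```

```text
t 23.6 pos [557.  -39.7 262. ] rot [-1.7999e+02 -1.0000e-02  8.8790e+01] f [ 0.1 -0.3 -0. ] gap 42.1 J [ -9.   8. 100.   0.  72.  -8.]
[ 5.55442662e+02 -1.13917184e-01  9.60000000e+01] [553.00834125 -79.50607651  96.        ] [554.22550139 -39.80999685  96.        ] 79.429471091353
```

>>> arm_command:
  plan:
    - {"jaw":0.7,"dx":0.2,"dy":0.6,"dz":0,"wx":0,"wy":0,"wz":0}
    - {"jaw":0.7,"dx":0.2,"dy":0.6,"dz":12,"wx":0,"wy":0,"wz":0}
    - {"jaw":0.7,"dx":0.2,"dy":0.6,"dz":25,"wx":0,"wy":0,"wz":0}
    - {"jaw":0.7,"dx":0.2,"dy":0.6,"dz":28,"wx":0,"wy":0,"wz":0}
    - {"jaw":0.7,"dx":0.2,"dy":0.6,"dz":30,"wx":0,"wy":0,"wz":0}
    - {"jaw":0.7,"dx":0.2,"dy":0.6,"dz":32,"wx":0,"wy":0,"wz":0}
    - {"jaw":0.7,"dx":0.2,"dy":0.6,"dz":34,"wx":0,"wy":0,"wz":0}
    - {"jaw":0.7,"dx":0.2,"dy":0.6,"dz":36,"wx":0,"wy":0,"wz":0}
    - {"jaw":0.7,"dx":0.2,"dy":0.6,"dz":38,"wx":0,"wy":0,"wz":0}
    - {"jaw":0.7,"dx":0.2,"dy":0.6,"dz":38,"wx":0,"wy":0,"wz":0}

```text
time: 24.6
tool_pos: [557.4, -40.8, 223.9]
tcp_rot: [-180.0, -0.0, 88.7]
ft_force: [-0.1, -0.2, -0.3]
finger_gap: 41.7
```

>>> arm_command:
  plan:
    - {"jaw":0.7,"dx":0,"dy":0,"dz":2,"wx":0,"wy":0,"wz":0}
    - {"jaw":0.7,"dx":0,"dy":0,"dz":4,"wx":0,"wy":0,"wz":0}
    - {"jaw":0.7,"dx":0,"dy":0,"dz":6,"wx":0,"wy":0,"wz":0}
    - {"jaw":0.7,"dx":0,"dy":0,"dz":8,"wx":0,"wy":0,"wz":0}
    - {"jaw":0.7,"dx":0,"dy":0,"dz":8,"wx":0,"wy":0,"wz":0}

```text
time: 25.1
tool_pos: [557.4, -40.8, 215.7]
tcp_rot: [-180.0, -0.0, 88.7]
ft_force: [0.1, -0.4, 0.1]
finger_gap: 42.0
```

```bash
python3 - <<'E'
from h import *
st(); s=snapshot("top")
crop(s,(275,235,90,75),8,"pics/top14.png")
E
```

```text
t 25.1 pos [557.4 -40.8 215.7] rot [-1.7996e+02 -1.0000e-02  8.8680e+01] f [ 0.1 -0.4  0.1] gap 42.0 J [ -9.  11. 102.   0.  67.  -8.]
```

View pics/top14.png

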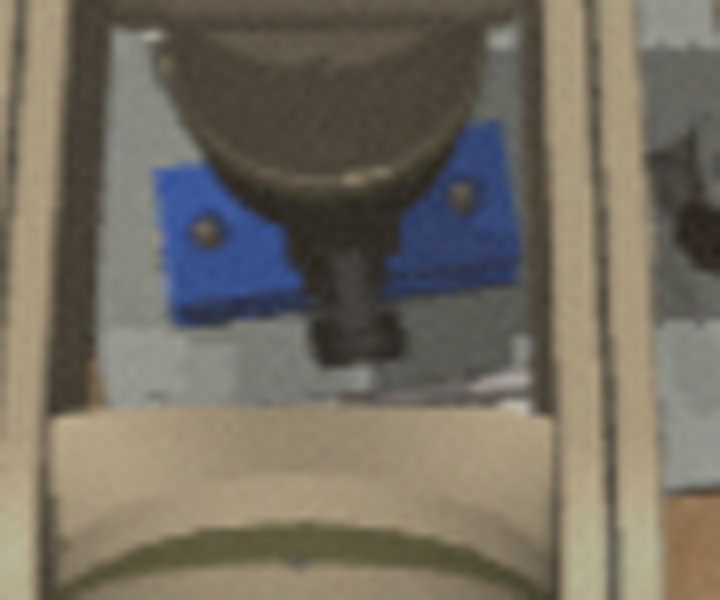

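Pins in both holes again (207,231 and 463,196). Down and release.

>>> arm_command:
  plan:
    - {"jaw":0.7,"dx":0,"dy":0,"dz":4,"wx":0,"wy":0,"wz":0}
    - {"jaw":0.7,"dx":0,"dy":0,"dz":8,"wx":0,"wy":0,"wz":0}
    - {"jaw":0.7,"dx":0,"dy":0,"dz":11,"wx":0,"wy":0,"wz":0}
    - {"jaw":0.7,"dx":0,"dy":0,"dz":13,"wx":0,"wy":0,"wz":0}
    - {"jaw":0.7,"dx":0,"dy":0,"dz":14.5,"wx":0,"wy":0,"wz":0}
    - {"jaw":0.7,"dx":0,"dy":0,"dz":14.5,"wx":0,"wy":0,"wz":0}
    - {"jaw":0.38,"dx":0,"dy":0,"dz":14.5,"wx":0,"wy":0,"wz":0}
    - {"jaw":0.38,"dx":0,"dy":0,"dz":14.5,"wx":0,"wy":0,"wz":0}
    - {"jaw":0.38,"dx":0,"dy":0,"dz":14.5,"wx":0,"wy":0,"wz":0}
    - {"jaw":0.38,"dx":0,"dy":0,"dz":0,"wx":0,"wy":0,"wz":0}
    - {"jaw":0.38,"dx":0,"dy":0,"dz":-40,"wx":0,"wy":0,"wz":0}
    - {"jaw":0.38,"dx":0,"dy":0,"dz":-80,"wx":0,"wy":0,"wz":0}

```text
time: 26.35
tool_pos: [557.0, -40.7, 297.3]
tcp_rot: [-179.9, -0.0, 88.7]
ft_force: [1.8, -0.5, 0.1]
finger_gap: 52.8
```

```bash
python3 - <<'E'
from h import *
st(); s=snapshot("top")
crop(s,(275,235,90,75),8,"pics/top15.png")
s=snapshot("scene"); crop(s,(270,205,100,90),8,"pics/sc15.png")
E
```

```text
t 26.4 pos [557.  -40.7 297.3] rot [-1.799e+02 -1.000e-02  8.868e+01] f [ 1.8 -0.5  0.1] gap 52.8 J [-9.  6. 99. -0. 76. -8.]
```

View pics/sc15.png

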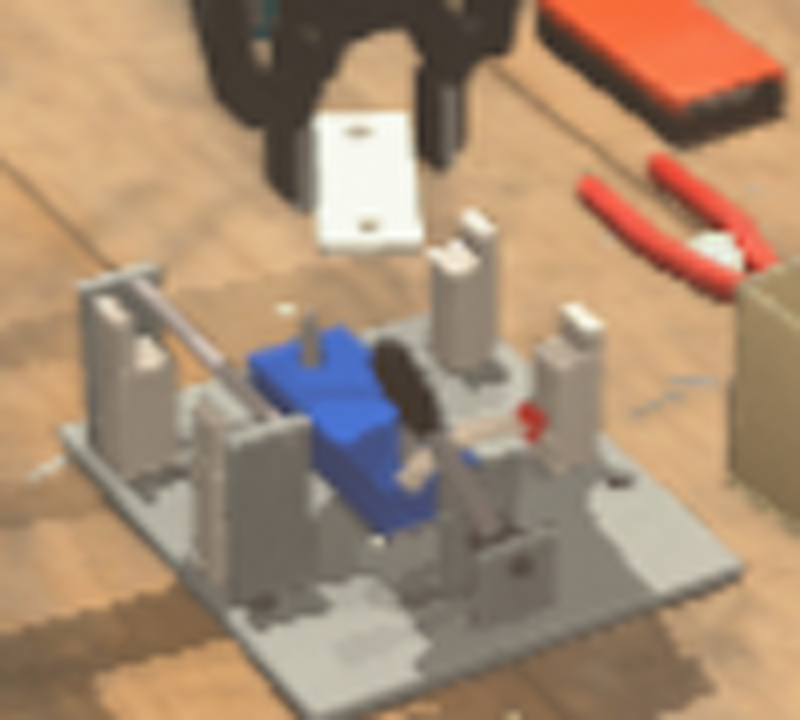

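View pics/top15.png

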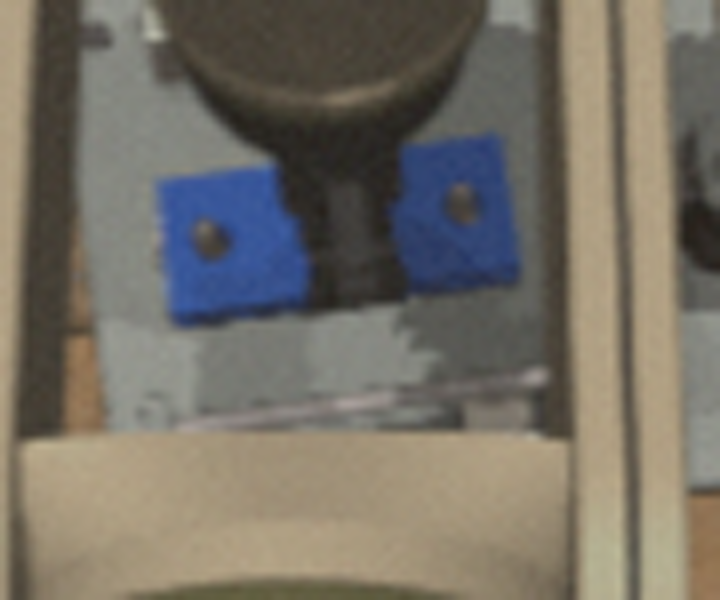

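>>> arm_command:
  plan:
    - {"jaw":1,"dx":0,"dy":0,"dz":0,"wx":0,"wy":0,"wz":0}
    - {"jaw":1,"dx":0,"dy":0,"dz":30,"wx":0,"wy":0,"wz":0}
    - {"jaw":1,"dx":0,"dy":0,"dz":60,"wx":0,"wy":0,"wz":0}
    - {"jaw":1,"dx":0,"dy":0,"dz":78,"wx":0,"wy":0,"wz":0}
    - {"jaw":1,"dx":0,"dy":0,"dz":84,"wx":0,"wy":0,"wz":0}
    - {"jaw":1,"dx":0,"dy":0,"dz":84,"wx":0,"wy":0,"wz":0}
    - {"jaw":1,"dx":0,"dy":0,"dz":84,"wx":0,"wy":0,"wz":0}
  squeeze: 20

```text
time: 27.15
tool_pos: [557.6, -40.8, 212.3]
tcp_rot: [180.0, -0.0, 88.7]
ft_force: [-0.7, -0.7, 0.4]
finger_gap: -0.2
```

>>> arm_command:
  plan:
    - {"jaw":1,"dx":0,"dy":0,"dz":2,"wx":0,"wy":0,"wz":0}
    - {"jaw":1,"dx":0,"dy":0,"dz":4,"wx":0,"wy":0,"wz":0}
    - {"jaw":1,"dx":0,"dy":0,"dz":4,"wx":0,"wy":0,"wz":0}

```text
time: 27.45
tool_pos: [557.8, -40.9, 208.5]
tcp_rot: [179.9, 0.0, 88.7]
ft_force: [0.6, -0.3, 0.0]
finger_gap: 0.0
```

>>> arm_command:
  plan:
    - {"jaw":1,"dx":0,"dy":0,"dz":1,"wx":0,"wy":0,"wz":0}
    - {"jaw":1,"dx":0,"dy":0,"dz":1.5,"wx":0,"wy":0,"wz":0}
    - {"jaw":1,"dx":0,"dy":0,"dz":1.5,"wx":0,"wy":0,"wz":0}

```text
time: 27.75
tool_pos: [557.9, -40.9, 208.4]
tcp_rot: [180.0, 0.0, 88.7]
ft_force: [-7.0, 2.0, 14.5]
finger_gap: 0.1
```

>>> arm_command:
  plan:
    - {"jaw":1,"dx":0,"dy":0,"dz":-40,"wx":0,"wy":0,"wz":0}
    - {"jaw":0.8,"dx":0,"dy":0,"dz":-90,"wx":0,"wy":0,"wz":0}
    - {"jaw":0.6,"dx":0,"dy":0,"dz":-140,"wx":0,"wy":0,"wz":0}
    - {"jaw":0.6,"dx":0,"dy":0,"dz":-140,"wx":0,"wy":0,"wz":0}
    - {"jaw":0.6,"dx":0,"dy":0,"dz":-140,"wx":0,"wy":0,"wz":0}

```text
time: 28.25
tool_pos: [558.2, -40.9, 348.8]
tcp_rot: [179.8, 0.0, 88.7]
ft_force: [-0.4, -0.1, 0.1]
finger_gap: 34.3
```

```bash
cat >> h.py <<'E'
def plate(s):
    H=hsv(s); m=(H[...,0]>8)&(H[...,0]<19)&(H[...,1]>150)&(H[...,2]>120)
    m[:200]=0;m[340:]=0;m[:,:380]=0;m[:,480:]=0
    for b,st_,ce in blobs(m,800):
        b=cv2.morphologyEx(b.astype(np.uint8),cv2.MORPH_CLOSE,np.ones((21,21)))>0
        q,i=fit(s,b,ce,148,100,0,5); print("plate",np.round(q,3),round(i,3),st_)
E
python3 - <<'E'
from h import *
s=snapshot("top"); st(); plate(s)
p=pinpoint("top","rib_c"); print([(r["score"],np.round(atz(s,r["pixel"],18),1)) for r in p])
l,t=395,220; crop(s,(l,t,80,80),8,"pics/pl16.png")
to(510.3,-341,345,87.25)
E
```

```text
t 28.3 pos [557.5 -40.8 346.6] rot [179.97   0.    88.68] f [-0.1 -0.9 -0.1] gap 33.7 J [-9.  3. 96. -0. 81. -8.]
plate [ 5.37105e+02 -3.27267e+02 -4.70000e-02] 0.972 [ 403  227   47   58 1840]
[(0.77, array([ 541.2, -327. ,   18. ])), (0.21, array([ 539.8, -324. ,   18. ]))]
d [-3.012e+02 -3.980e+01  3.000e-01] w [-0.002 -0.     0.025] rows>= 6.1
```

View pics/pl16.png

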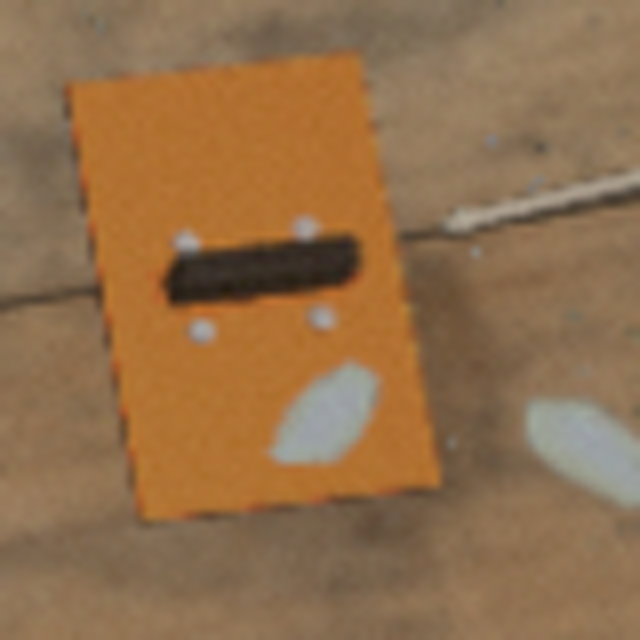

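```bash
python3 - <<'E'
from h import *
to(538.4,-327.3,345,87.3)
E
```

```text
d [-2.869e+02 -1.210e+01  2.000e-01] w [-0.002 -0.     0.024] rows>= 5.7
```

>>> arm_command:
  plan:
    - {"jaw":0.6,"dx":-287,"dy":-12.1,"dz":0,"wx":0,"wy":0,"wz":0.024}
    - {"jaw":0.6,"dx":-287,"dy":-12.1,"dz":0,"wx":0,"wy":0,"wz":0.024}
    - {"jaw":0.6,"dx":-287,"dy":-12.1,"dz":0,"wx":0,"wy":0,"wz":0.024}
    - {"jaw":0.6,"dx":-287,"dy":-12.1,"dz":0,"wx":0,"wy":0,"wz":0.024}
    - {"jaw":0.6,"dx":-287,"dy":-12.1,"dz":0,"wx":0,"wy":0,"wz":0.024}
    - {"jaw":0.6,"dx":-287,"dy":-12.1,"dz":20,"wx":0,"wy":0,"wz":0.024}
    - {"jaw":0.6,"dx":-287,"dy":-12.1,"dz":60,"wx":0,"wy":0,"wz":0.024}
    - {"jaw":0.6,"dx":-287,"dy":-12.1,"dz":100,"wx":0,"wy":0,"wz":0.024}
    - {"jaw":0.6,"dx":-287,"dy":-12.1,"dz":110,"wx":0,"wy":0,"wz":0.024}
    - {"jaw":0.6,"dx":-287,"dy":-12.1,"dz":110,"wx":0,"wy":0,"wz":0.024}
    - {"jaw":0.6,"dx":-287,"dy":-12.1,"dz":110,"wx":0,"wy":0,"wz":0.024}

```text
time: 29.45
tool_pos: [539.3, -327.4, 237.7]
tcp_rot: [180.0, 0.0, 87.3]
ft_force: [-0.1, -0.8, 0.6]
finger_gap: 34.0
```

```bash
python3 - <<'E'
from h import *
s=snapshot("top"); st(); plate(s)
crop(s,(380,200,110,100),7,"pics/pl17.png")
to(538.4,-327.3,182,87.3)
s=snapshot("scene"); crop(s,(310,240,120,100),6,"pics/sc17.png")
E
```

```text
t 29.5 pos [ 539.8 -327.7  238.9] rot [1.7985e+02 1.0000e-01 8.7340e+01] f [ 0.1 -0.5 -0. ] gap 34.2 J [-36.  20.  89.   0.  71. -33.]
d [ 0.4 -1.6 56.9] w [0.003 0.002 0.001] rows>= 1.1
```

View pics/pl17.png

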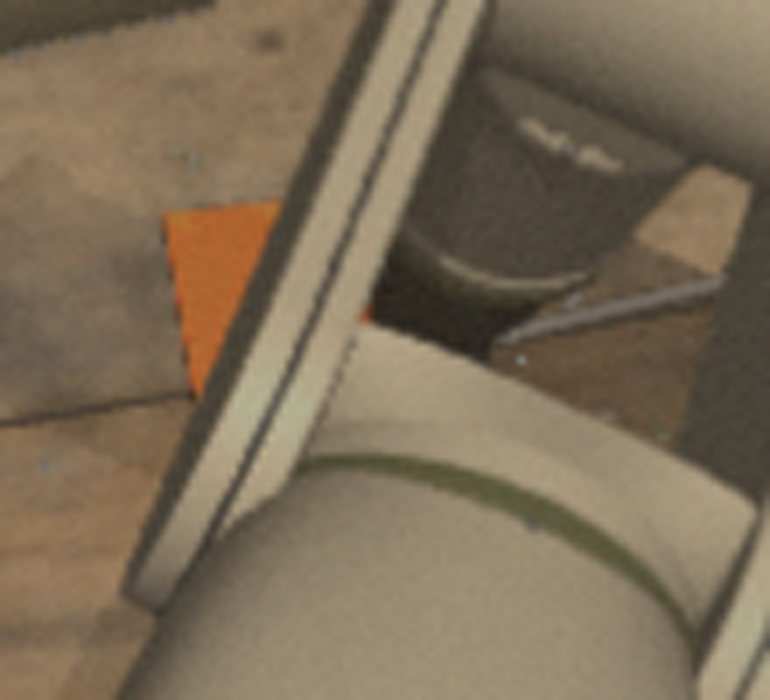

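View pics/sc17.png

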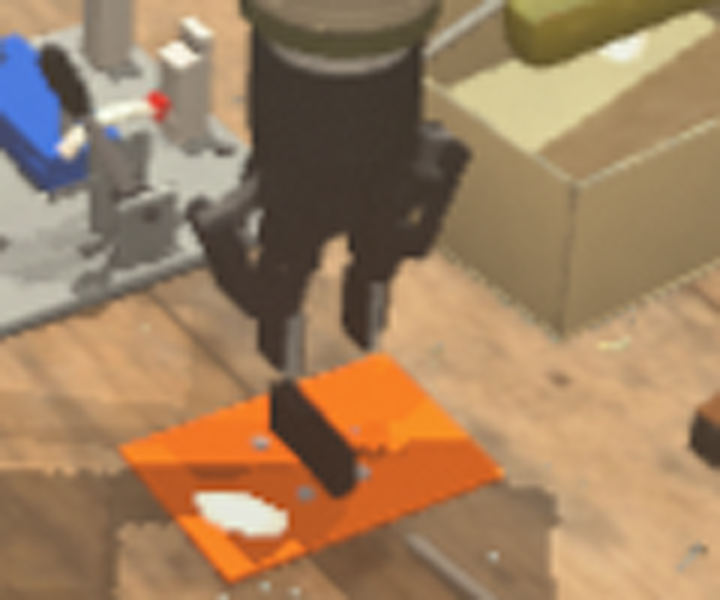

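>>> arm_command:
  plan:
    - {"jaw":0.6,"dx":0,"dy":-0.5,"dz":25,"wx":0,"wy":0,"wz":0}
    - {"jaw":0.6,"dx":0,"dy":-0.5,"dz":42,"wx":0,"wy":0,"wz":0}
    - {"jaw":0.6,"dx":0,"dy":-0.5,"dz":50,"wx":0,"wy":0,"wz":0}
    - {"jaw":0.6,"dx":0,"dy":-0.5,"dz":54,"wx":0,"wy":0,"wz":0}
    - {"jaw":0.6,"dx":0,"dy":-0.5,"dz":54,"wx":0,"wy":0,"wz":0}
    - {"jaw":0.6,"dx":0,"dy":-0.5,"dz":54,"wx":0,"wy":0,"wz":0}

```text
time: 30.15
tool_pos: [538.7, -327.7, 183.4]
tcp_rot: [179.9, 0.0, 87.3]
ft_force: [0.6, 0.3, 0.0]
finger_gap: 34.4
```

```bash
python3 - <<'E'
from h import *
st()
s=snapshot("scene"); crop(s,(310,240,120,100),6,"pics/sc18.png")
E
```

```text
t 30.1 pos [ 538.7 -327.7  183.4] rot [1.7995e+02 3.0000e-02 8.7310e+01] f [0.6 0.3 0. ] gap 34.4 J [-36.  24.  90.   0.  66. -33.]
```

View pics/sc18.png

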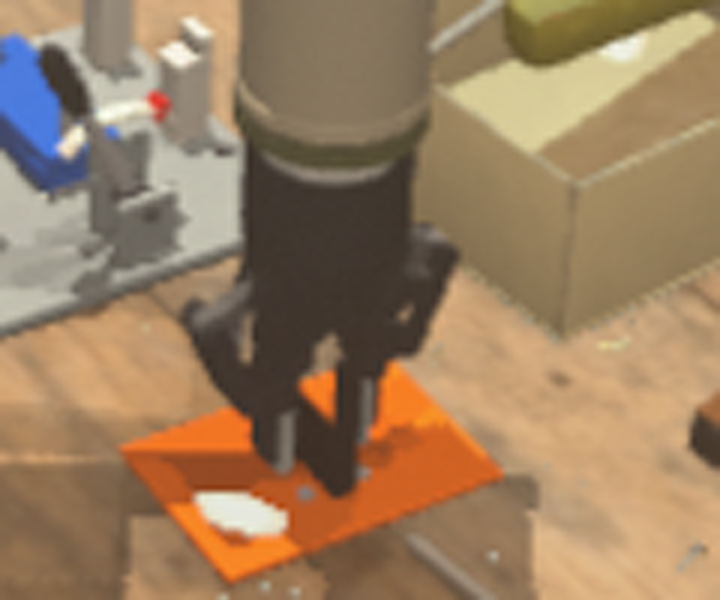

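>>> arm_command:
  plan:
    - {"jaw":0.7,"dx":0,"dy":0,"dz":0.5,"wx":0,"wy":0,"wz":0}
    - {"jaw":0.8,"dx":0,"dy":0,"dz":0.5,"wx":0,"wy":0,"wz":0}
    - {"jaw":1,"dx":0,"dy":0,"dz":0.5,"wx":0,"wy":0,"wz":0}
    - {"jaw":1,"dx":0,"dy":0,"dz":0.5,"wx":0,"wy":0,"wz":0}
    - {"jaw":1,"dx":0,"dy":0,"dz":0.5,"wx":0,"wy":0,"wz":0}
  squeeze: 30

```text
time: 30.7
tool_pos: [538.5, -327.6, 182.6]
tcp_rot: [180.0, 0.0, 87.3]
ft_force: [-0.6, 0.2, 3.3]
finger_gap: 11.2
```

>>> arm_command:
  plan:
    - {"jaw":1,"dx":0,"dy":0,"dz":0,"wx":0,"wy":0,"wz":0}
    - {"jaw":1,"dx":0,"dy":0,"dz":0,"wx":0,"wy":0,"wz":0}
    - {"jaw":1,"dx":0,"dy":0,"dz":0,"wx":0,"wy":0,"wz":0}
  squeeze: 110

```text
time: 31.0
tool_pos: [538.7, -327.7, 182.8]
tcp_rot: [179.9, 0.0, 87.3]
ft_force: [-0.2, 0.7, 5.7]
finger_gap: 9.8
```

>>> arm_command:
  plan:
    - {"jaw":1,"dx":0,"dy":0,"dz":-3,"wx":0,"wy":0,"wz":0}
    - {"jaw":1,"dx":0,"dy":0,"dz":-10,"wx":0,"wy":0,"wz":0}
    - {"jaw":1,"dx":0,"dy":0,"dz":-25,"wx":0,"wy":0,"wz":0}
    - {"jaw":1,"dx":0,"dy":0,"dz":-50,"wx":0,"wy":0,"wz":0}
    - {"jaw":1,"dx":0,"dy":0,"dz":-80,"wx":0,"wy":0,"wz":0}
    - {"jaw":1,"dx":0,"dy":0,"dz":-115,"wx":0,"wy":0,"wz":0}
    - {"jaw":1,"dx":0,"dy":0,"dz":-150,"wx":0,"wy":0,"wz":0}
    - {"jaw":1,"dx":0,"dy":0,"dz":-175,"wx":0,"wy":0,"wz":0}
    - {"jaw":1,"dx":0,"dy":0,"dz":-185,"wx":0,"wy":0,"wz":0}
    - {"jaw":1,"dx":0,"dy":0,"dz":-185,"wx":0,"wy":0,"wz":0}
    - {"jaw":1,"dx":0,"dy":0,"dz":-185,"wx":0,"wy":0,"wz":0}

```text
time: 32.1
tool_pos: [538.0, -327.2, 365.8]
tcp_rot: [-179.9, -0.1, 87.3]
ft_force: [0.1, 1.0, -2.3]
finger_gap: 9.8
```

```bash
python3 - <<'E'
from h import *
st()
to(557.3,-41,368,88.7)
s=snapshot("scene"); crop(s,(300,170,130,110),6,"pics/sc19.png")
E
```

```text
t 32.1 pos [ 538.  -327.2  365.8] rot [-1.7992e+02 -5.0000e-02  8.7310e+01] f [ 0.1  1.  -2.3] gap 9.8 J [-36.  13.  83.  -0.  84. -33.]
d [286.8   5.8  -2. ] w [-0.001 -0.001 -0.024] rows>= 5.7
```

View pics/sc19.png

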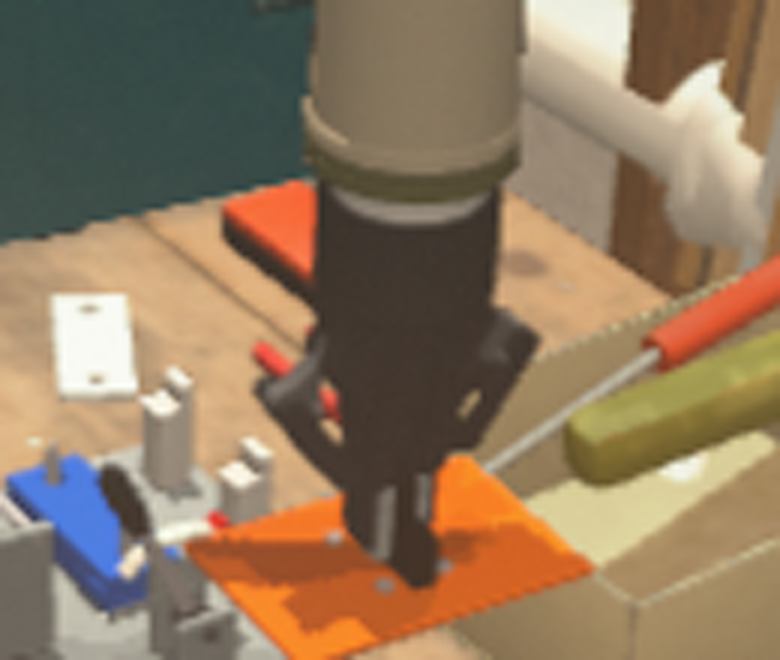

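```bash
cat >> h.py <<'E'
FR=np.array([557.3,-40.9,-0.022])
def pl(x0,h,th,FR=FR,D=182.8,prt=True):
    """plate near underside edge at fixture x0 (rel plate_seat), h above feet, tilt th deg, -> delta"""
    t=np.radians(th); c,s_=np.cos(t),np.sin(t)
    x=x0+74*c-D*s_; z=h+74*s_+D*c
    P=fx2w(FR,(x,0,z+47))
    T=Rn.from_euler("z",FR[2])*Rn.from_euler("y",-t)*Rn.from_euler("z",90,degrees=True)*Rn.from_euler("x",180,degrees=True)
    st_=sense(); R=Rn.from_euler("xyz",st_["tcp_rot"],degrees=True)
    d=R.inv().apply(P-st_["tool_pos"]); w=(R.inv()*T).as_rotvec()
    print((x0,h,th),"P",np.round(P,1),"d",np.round(d,1),"w",np.round(w,3))
def plst(FR=FR,D=182.8):
    st_=sense(); R=Rn.from_euler("xyz",st_["tcp_rot"],degrees=True); p=st_["tool_pos"]
    Rf=Rn.from_euler("z",FR[2]).inv()
    z=R.as_matrix()[:,2]; o=p+D*z; y=R.as_matrix()[:,1]
    q=lambda v: np.round(Rf.apply(v-np.array([FR[0],FR[1],61.])),1)
    print("centre",q(o),"near",q(o-74*y),"far",q(o+74*y),"tilt",round(np.degrees(np.arcsin(y[2])),2),"f",np.round(st_["ft_force"],1),"gap",round(st_["finger_gap"],1),"t",round(st_["time"],1))
E
python3 - <<'E'
from h import *
plst(); pl(-49,122,0)
E
```

```text
centre [ -13.6 -286.2  121.1] near [ -87.6 -284.4  121.3] far [  60.4 -288.1  120.9] tilt -0.15 f [ 0.4  0.5 -3. ] gap 9.7 t 32.1
(-49, 122, 0) P [582.3 -41.4 365.8] d [287.4  30.9  -0.5] w [-0.003 -0.002 -0.025]
```

>>> arm_command:
  plan:
    - {"jaw":1,"dx":30,"dy":3,"dz":0,"wx":0,"wy":0,"wz":0}
    - {"jaw":1,"dx":70,"dy":7,"dz":0,"wx":0,"wy":0,"wz":-0.012}
    - {"jaw":1,"dx":110,"dy":11,"dz":0,"wx":0,"wy":0,"wz":-0.025}
    - {"jaw":1,"dx":150,"dy":16,"dz":0,"wx":0,"wy":0,"wz":-0.025}
    - {"jaw":1,"dx":190,"dy":20,"dz":0,"wx":0,"wy":0,"wz":-0.025}
    - {"jaw":1,"dx":230,"dy":24,"dz":0,"wx":0,"wy":0,"wz":-0.025}
    - {"jaw":1,"dx":262,"dy":28,"dz":0,"wx":0,"wy":0,"wz":-0.025}
    - {"jaw":1,"dx":280,"dy":30,"dz":0,"wx":0,"wy":0,"wz":-0.025}
    - {"jaw":1,"dx":287.4,"dy":30.9,"dz":0,"wx":0,"wy":0,"wz":-0.025}
    - {"jaw":1,"dx":287.4,"dy":30.9,"dz":0,"wx":0,"wy":0,"wz":-0.025}
    - {"jaw":1,"dx":287.4,"dy":30.9,"dz":0,"wx":0,"wy":0,"wz":-0.025}

```text
time: 33.25
tool_pos: [582.5, -42.6, 366.2]
tcp_rot: [-179.9, 0.0, 88.7]
ft_force: [-0.3, -0.4, -2.1]
finger_gap: 9.4
```

```bash
python3 - <<'E'
from h import *
plst()
pl(-48,90,8);pl(-48,60,15);pl(-48,40,15)
s=snapshot("scene"); crop(s,(240,130,150,130),5,"pics/sc20.png")
s=snapshot("top"); crop(s,(260,180,130,130),5,"pics/top20.png")
E
```

```text
centre [ 24.9  -1.2 122.4] near [-49.1  -1.2 122.5] far [ 98.9  -1.2 122.3] tilt -0.09 f [-0.3 -0.4 -2.1] gap 9.4 t 33.2
(-48, 90, 8) P [557.1 -40.9 342.3] d [  1.1 -25.3  23.9] w [-0.141  0.    -0.   ]
(-48, 60, 15) P [533.5 -40.4 316.7] d [  1.1 -49.   49.5] w [-0.263  0.    -0.   ]
(-48, 40, 15) P [533.5 -40.4 296.7] d [  1.1 -48.9  69.5] w [-0.263  0.    -0.   ]
```

View pics/sc20.png

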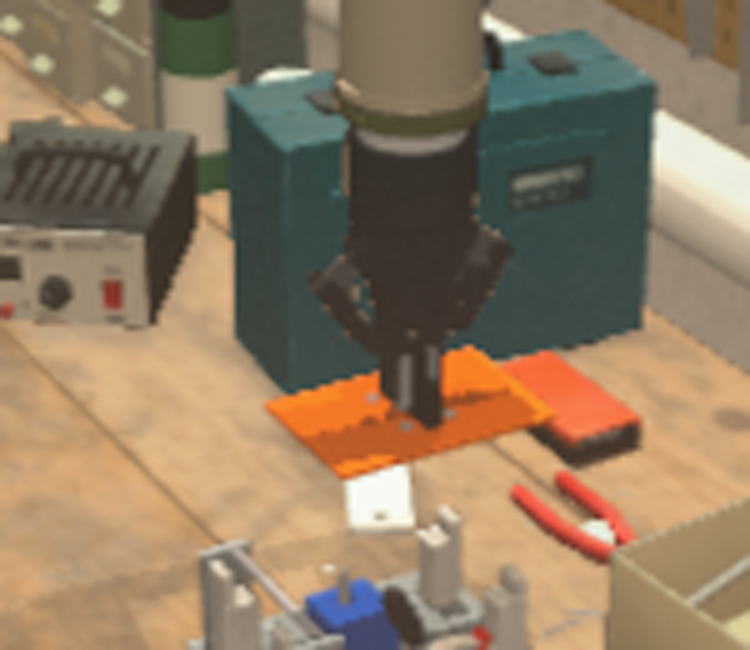

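View pics/top20.png

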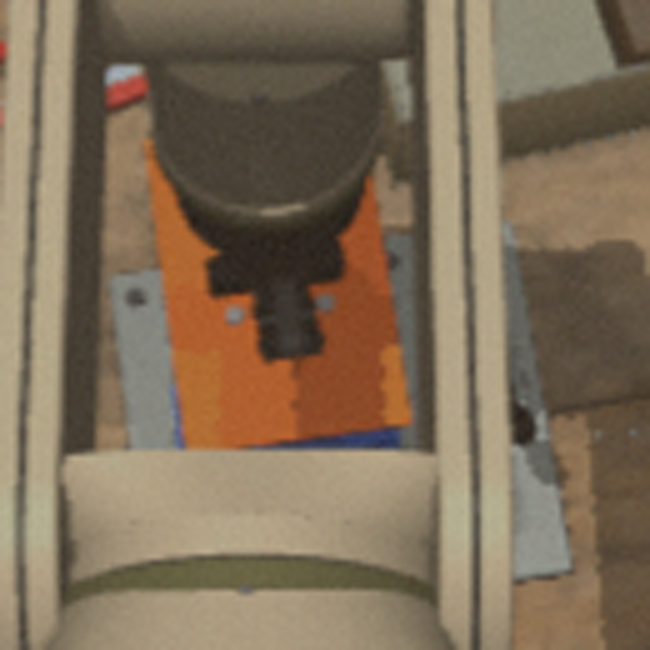

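```bash
python3 - <<'E'
from h import *
s=snapshot("top"); plst()
a=atz(s,(260+186/5-.5,180+447/5-.5),188); b=atz(s,(260+412/5-.5,180+424/5-.5),188); print(a,b,(a+b)/2,np.linalg.norm(a-b))
F=[556,-40.5,-.022]
print(fx2w(F,(-49,0,0)))
E
```

```text
centre [ 25.3  -1.6 123.1] near [-48.7  -1.5 123.1] far [ 99.3  -1.7 123. ] tilt -0.02 f [ 0.1  0.8 -1.9] gap 9.7 t 33.4
[512.65733222   8.02985813 188.        ] [506.60641742 -90.49899223 188.        ] [509.63187482 -41.23456705 188.        ] 98.71447676753276
[507.01185752 -39.42208696  14.        ]
```

>>> arm_command:
  plan:
    - {"jaw":1,"dx":1.5,"dy":-12.5,"dz":12,"wx":-0.07,"wy":0,"wz":0}
    - {"jaw":1,"dx":1.5,"dy":-25.3,"dz":23.9,"wx":-0.141,"wy":0,"wz":0}
    - {"jaw":1,"dx":1.5,"dy":-37,"dz":36,"wx":-0.2,"wy":0,"wz":0}
    - {"jaw":1,"dx":1.5,"dy":-49,"dz":49.5,"wx":-0.263,"wy":0,"wz":0}
    - {"jaw":1,"dx":1.5,"dy":-49,"dz":60,"wx":-0.263,"wy":0,"wz":0}
    - {"jaw":1,"dx":1.5,"dy":-49,"dz":69.5,"wx":-0.263,"wy":0,"wz":0}
    - {"jaw":1,"dx":1.5,"dy":-49,"dz":69.5,"wx":-0.263,"wy":0,"wz":0}
    - {"jaw":1,"dx":1.5,"dy":-49,"dz":69.5,"wx":-0.263,"wy":0,"wz":0}
    - {"jaw":1,"dx":1.5,"dy":-49,"dz":69.5,"wx":-0.263,"wy":0,"wz":0}

```text
time: 34.3
tool_pos: [534.6, -39.4, 298.4]
tcp_rot: [164.9, 0.0, 88.7]
ft_force: [0.3, -0.1, -1.2]
finger_gap: 9.8
```

```bash
python3 - <<'E'
from h import *
plst()
pl(-48,10,15);pl(-48,3.5,15);pl(-60,3.5,15)
s=snapshot("scene"); crop(s,(240,170,130,120),6,"pics/sc21.png")
E
```

```text
centre [24.9  1.  61. ] near [-46.5   1.   41.7] far [96.4  1.  80.3] tilt 15.11 f [ 0.3 -0.1 -1.2] gap 9.8 t 34.3
(-48, 10, 15) P [533.5 -40.4 266.7] d [-1.  -9.4 30.3] w [0.002 0.    0.   ]
(-48, 3.5, 15) P [533.5 -40.4 260.2] d [ -1.  -11.1  36.6] w [0.002 0.    0.   ]
(-60, 3.5, 15) P [521.5 -40.1 260.2] d [ -1.  -22.6  33.5] w [0.002 0.    0.   ]
```

View pics/sc21.png

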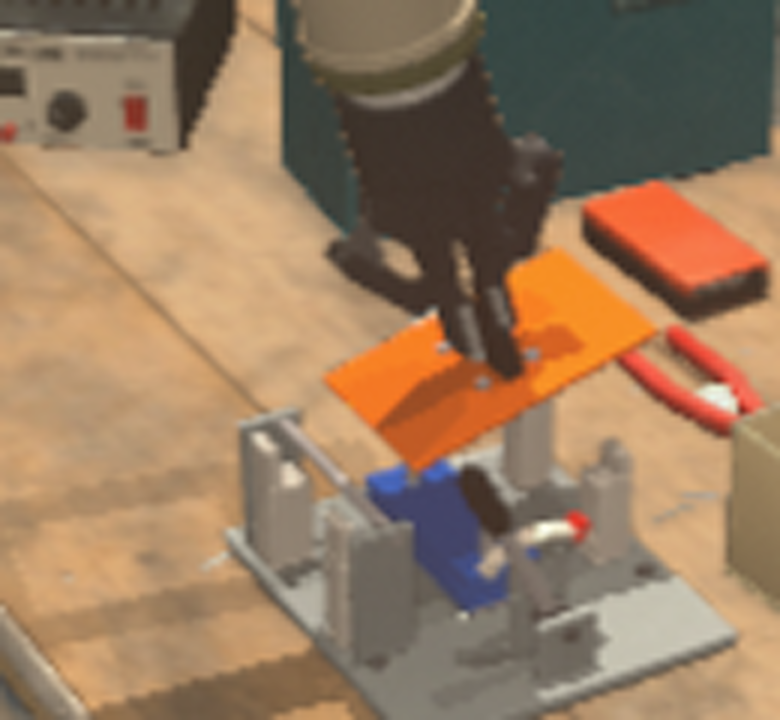

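>>> arm_command:
  plan:
    - {"jaw":1,"dx":-1,"dy":-5,"dz":15,"wx":0,"wy":0,"wz":0}
    - {"jaw":1,"dx":-1,"dy":-9,"dz":28,"wx":0,"wy":0,"wz":0}
    - {"jaw":1,"dx":-1,"dy":-10,"dz":33,"wx":0,"wy":0,"wz":0}
    - {"jaw":1,"dx":-1,"dy":-11,"dz":36.5,"wx":0,"wy":0,"wz":0}
    - {"jaw":1,"dx":-1,"dy":-11,"dz":36.5,"wx":0,"wy":0,"wz":0}
    - {"jaw":1,"dx":-1,"dy":-11,"dz":36.5,"wx":0,"wy":0,"wz":0}

```text
time: 34.95
tool_pos: [532.9, -40.2, 259.9]
tcp_rot: [164.9, 0.0, 88.7]
ft_force: [-0.1, 0.1, -0.8]
finger_gap: 9.3
```

```bash
python3 - <<'E'
from h import *
plst()
pl(-48,3.5,15);pl(-60,3.5,15);pl(-70,3.5,15);pl(-79,3.5,15)
s=snapshot("scene"); crop(s,(260,200,110,90),7,"pics/sc22.png")
s=snapshot("top"); crop(s,(260,200,130,110),5,"pics/top22.png")
E
```

```text
centre [23.2  0.1 22.5] near [-48.3   0.1   3.2] far [94.6  0.1 41.7] tilt 15.1 f [-0.1  0.1 -0.8] gap 9.3 t 35.0
(-48, 3.5, 15) P [533.5 -40.4 260.2] d [-0.1  0.7 -0.1] w [0.002 0.    0.   ]
(-60, 3.5, 15) P [521.5 -40.1 260.2] d [ -0.1 -10.9  -3.2] w [0.002 0.    0.   ]
(-70, 3.5, 15) P [511.5 -39.9 260.2] d [ -0.1 -20.6  -5.8] w [0.002 0.    0.   ]
(-79, 3.5, 15) P [502.5 -39.7 260.2] d [ -0.1 -29.3  -8.2] w [0.002 0.    0.   ]
```

View pics/sc22.png

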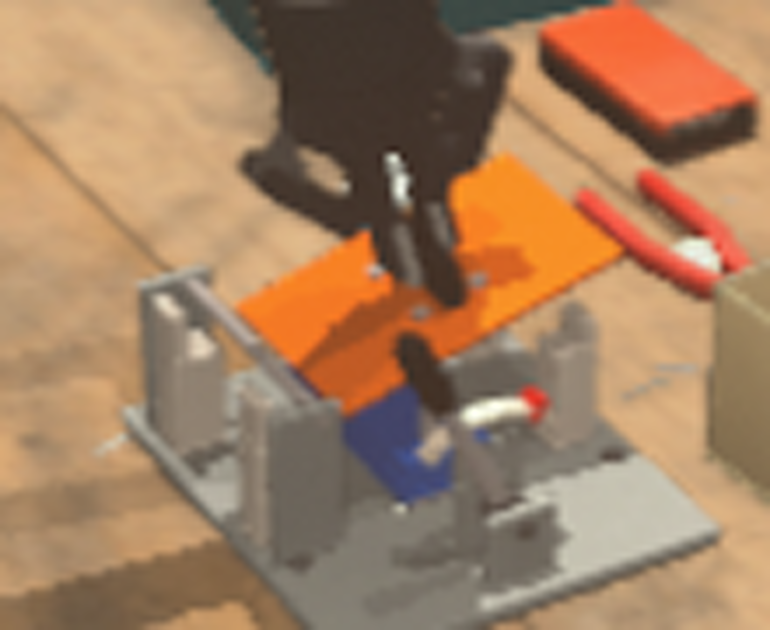

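View pics/top22.png

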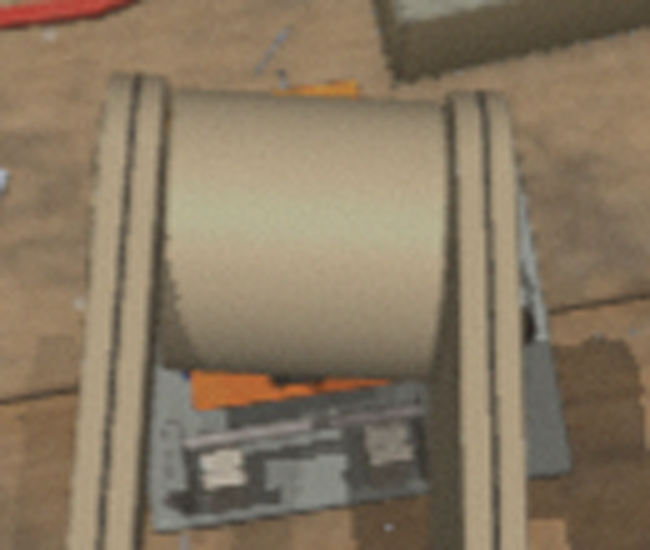

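```bash
python3 - <<'E'
from h import *
s=snapshot("top"); plst()
crop(s,(285,262,75,45),10,"pics/top23.png")
for n,z,y in(("plateL",64,50),("plateR",64,-50)):
    P=fx2w([556,-40.5,-.022],(-48,y,z-14)); print(n,(proj(s,P)-[285,262]+.5)*10)
for y in(-57,57): print("bar",(proj(s,fx2w([556,-40.5,-.022],(-66,y,66.5)))-[285,262]+.5)*10)
E
```

```text
centre [23.3  0.  22.7] near [-48.1   0.    3.4] far [94.8  0.1 42.1] tilt 15.14 f [ 0.1  0.8 -1.9] gap 10.0 t 35.1
plateL [140.62168511 204.40359572]
plateR [548.69499162 146.61425594]
bar [591.62685649 201.12306186]
bar [117.93563549 268.4392881 ]
```

View pics/top23.png

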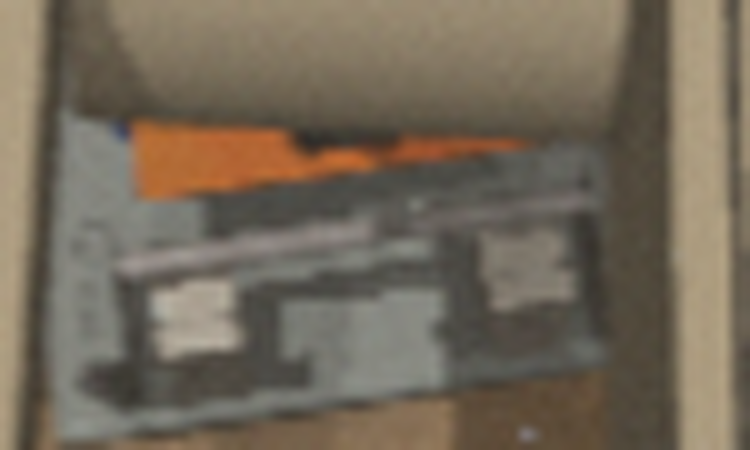

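>>> arm_command:
  plan:
    - {"jaw":1,"dx":0,"dy":-3,"dz":-0.9,"wx":0,"wy":0,"wz":0}
    - {"jaw":1,"dx":0,"dy":-6,"dz":-1.7,"wx":0,"wy":0,"wz":0}
    - {"jaw":1,"dx":0,"dy":-9,"dz":-2.5,"wx":0,"wy":0,"wz":0}
    - {"jaw":1,"dx":0,"dy":-12,"dz":-3.3,"wx":0,"wy":0,"wz":0}
    - {"jaw":1,"dx":0,"dy":-15,"dz":-4.1,"wx":0,"wy":0,"wz":0}
    - {"jaw":1,"dx":0,"dy":-18,"dz":-5,"wx":0,"wy":0,"wz":0}
    - {"jaw":1,"dx":0,"dy":-18,"dz":-5,"wx":0,"wy":0,"wz":0}

```text
time: 35.8
tool_pos: [513.5, -39.8, 259.6]
tcp_rot: [164.9, -0.0, 88.7]
ft_force: [0.7, 0.1, -1.7]
finger_gap: 9.7
```

```bash
python3 - <<'E'
from h import *
plst()
pl(-72,3.5,15);pl(-78,3.5,15)
s=snapshot("scene"); crop(s,(260,200,110,90),7,"pics/sc24.png")
s=snapshot("top"); crop(s,(285,262,75,45),10,"pics/top24.png")
E
```

```text
centre [ 3.7  0.2 22. ] near [-67.8   0.2   2.8] far [75.2  0.2 41.3] tilt 15.06 f [ 0.7  0.1 -1.7] gap 9.7 t 35.8
(-72, 3.5, 15) P [509.5 -39.8 260.2] d [-0.2 -3.7 -1.7] w [ 0.001 -0.    -0.   ]
(-78, 3.5, 15) P [503.5 -39.7 260.2] d [-0.2 -9.5 -3.2] w [ 0.001 -0.    -0.   ]
```

View pics/sc24.png

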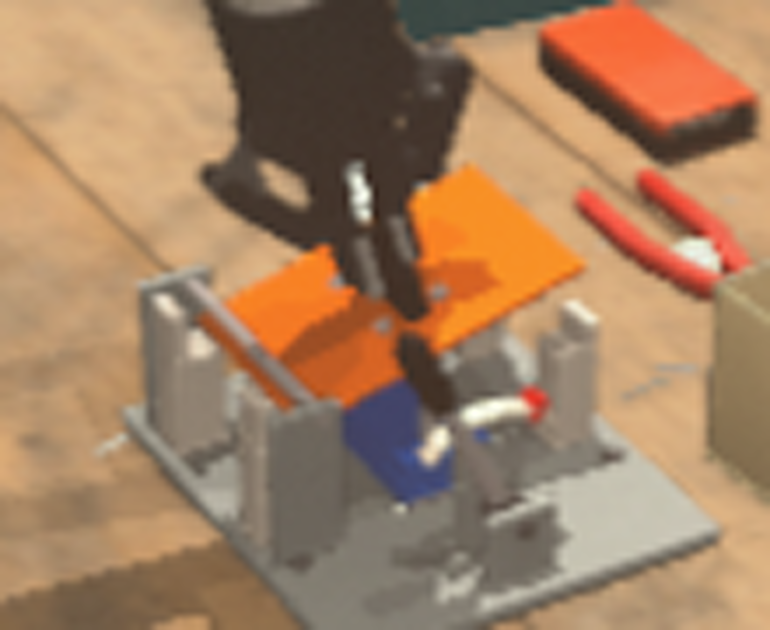

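View pics/top24.png

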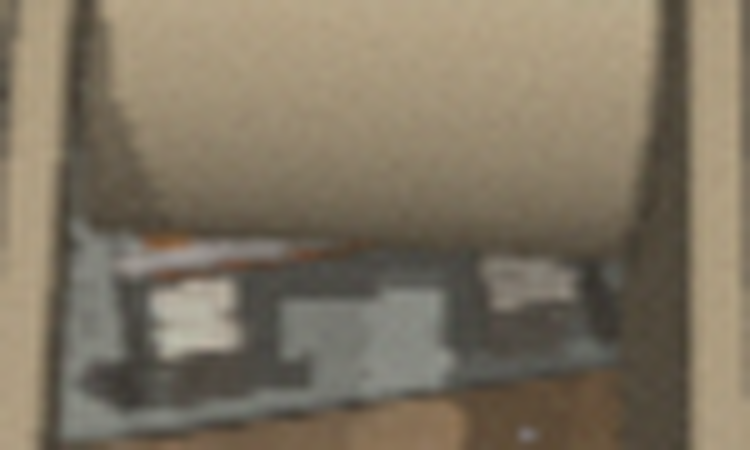

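>>> arm_command:
  plan:
    - {"jaw":1,"dx":0,"dy":-2.5,"dz":-0.9,"wx":0,"wy":0,"wz":0}
    - {"jaw":1,"dx":0,"dy":-5,"dz":-1.7,"wx":0,"wy":0,"wz":0}
    - {"jaw":1,"dx":0,"dy":-7.5,"dz":-2.4,"wx":0,"wy":0,"wz":0}
    - {"jaw":1,"dx":0,"dy":-9.3,"dz":-3,"wx":0,"wy":0,"wz":0}
    - {"jaw":1,"dx":0,"dy":-9.3,"dz":-3,"wx":0,"wy":0,"wz":0}

```text
time: 36.4
tool_pos: [503.9, -39.5, 260.1]
tcp_rot: [164.9, -0.0, 88.7]
ft_force: [0.1, -0.2, -1.9]
finger_gap: 9.4
```

```bash
python3 - <<'E'
from h import *
plst(); 
for a in (12,9,6,3,0): pl(-77.5,2.5 if a>3 else 1.5,a)
E
```

```text
centre [-5.9  0.2 22.5] near [-77.4   0.2   3.3] far [65.5  0.2 41.8] tilt 15.06 f [ 0.1 -0.2 -1.9] gap 9.4 t 36.4
(-77.5, 2.5, 12) P [514.2 -40.  257.7] d [-0.2  9.3  5. ] w [ 0.053 -0.     0.   ]
(-77.5, 2.5, 9) P [524.3 -40.2 255.6] d [-0.2 18.6  9.6] w [ 0.106 -0.     0.   ]
(-77.5, 2.5, 6) P [534.3 -40.4 253. ] d [-0.2 27.5 14.7] w [ 0.158 -0.     0.   ]
(-77.5, 1.5, 3) P [544.1 -40.6 248.9] d [-0.2 36.  21.2] w [ 0.21 -0.    0.  ]
(-77.5, 1.5, 0) P [553.8 -40.8 245.3] d [-0.2 44.4 27.2] w [ 0.263 -0.     0.   ]
```

>>> arm_command:
  plan:
    - {"jaw":1,"dx":0,"dy":4.6,"dz":2.4,"wx":0.026,"wy":0,"wz":0}
    - {"jaw":1,"dx":0,"dy":9.3,"dz":4.9,"wx":0.053,"wy":0,"wz":0}
    - {"jaw":1,"dx":0,"dy":14,"dz":7.2,"wx":0.08,"wy":0,"wz":0}
    - {"jaw":1,"dx":0,"dy":18.6,"dz":9.6,"wx":0.106,"wy":0,"wz":0}
    - {"jaw":1,"dx":0,"dy":23,"dz":12.1,"wx":0.132,"wy":0,"wz":0}
    - {"jaw":1,"dx":0,"dy":27.5,"dz":14.7,"wx":0.158,"wy":0,"wz":0}
    - {"jaw":1,"dx":0,"dy":27.5,"dz":14.7,"wx":0.158,"wy":0,"wz":0}
    - {"jaw":1,"dx":0,"dy":27.5,"dz":14.7,"wx":0.158,"wy":0,"wz":0}

```text
time: 37.2
tool_pos: [534.7, -40.2, 252.8]
tcp_rot: [174.0, -0.0, 88.7]
ft_force: [-0.1, -0.4, -2.1]
finger_gap: 9.6
```

```bash
python3 - <<'E'
from h import *
plst(); 
for a in (4,2,0): pl(-77.5,1.5,a)
s=snapshot("scene"); crop(s,(260,200,110,90),7,"pics/sc25.png")
E
```

```text
centre [-3.5  0.2 10. ] near [-77.1   0.2   2.3] far [70.1  0.2 17.7] tilt 5.99 f [-0.1 -0.4 -2.1] gap 9.6 t 37.2
(-77.5, 1.5, 4) P [540.9 -40.5 250. ] d [-0.2  5.9  3.4] w [ 0.035 -0.     0.   ]
(-77.5, 1.5, 2) P [547.4 -40.7 247.8] d [-0.2 12.1  6.3] w [ 0.07 -0.    0.  ]
(-77.5, 1.5, 0) P [553.8 -40.8 245.3] d [-0.2 18.2  9.4] w [ 0.105 -0.     0.   ]
```

View pics/sc25.png

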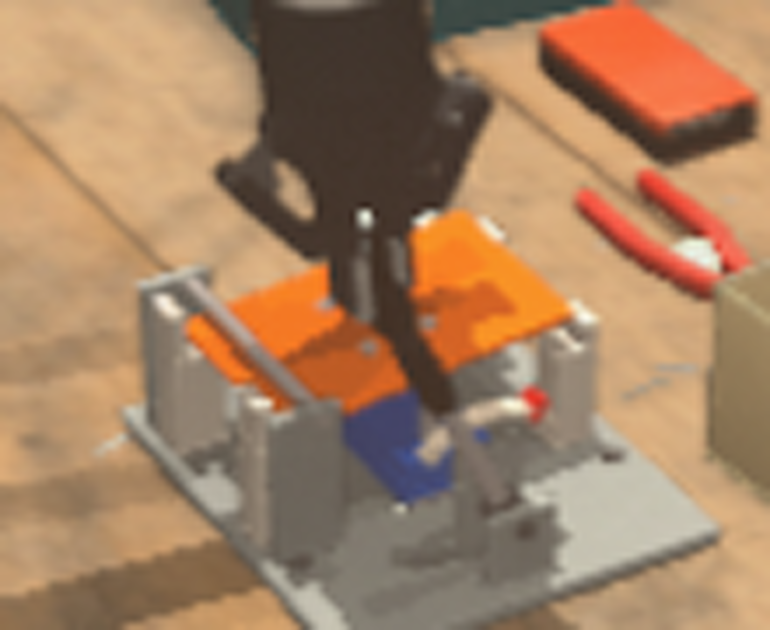

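>>> arm_command:
  plan:
    - {"jaw":1,"dx":0,"dy":2.9,"dz":1.7,"wx":0.017,"wy":0,"wz":0}
    - {"jaw":1,"dx":0,"dy":5.6,"dz":3.4,"wx":0.035,"wy":0,"wz":0}
    - {"jaw":1,"dx":0,"dy":8.7,"dz":4.8,"wx":0.052,"wy":0,"wz":0}
    - {"jaw":1,"dx":0,"dy":11.8,"dz":6.3,"wx":0.07,"wy":0,"wz":0}
    - {"jaw":1,"dx":0,"dy":14.8,"dz":7.8,"wx":0.088,"wy":0,"wz":0}
    - {"jaw":1,"dx":0,"dy":17.8,"dz":9.4,"wx":0.105,"wy":0,"wz":0}
    - {"jaw":1,"dx":0,"dy":17.8,"dz":9.4,"wx":0.105,"wy":0,"wz":0}
    - {"jaw":1,"dx":0,"dy":17.8,"dz":9.4,"wx":0.105,"wy":0,"wz":0}

```text
time: 38.05
tool_pos: [553.3, -40.7, 245.4]
tcp_rot: [-180.0, -0.0, 88.7]
ft_force: [0.0, 0.3, -1.6]
finger_gap: 9.8
```

```bash
python3 - <<'E'
from h import *
plst(); 
s=snapshot("scene"); crop(s,(260,200,110,90),7,"pics/sc26.png")
E
```

```text
centre [-4.   0.2  1.6] near [-78.    0.2   1.6] far [70.   0.2  1.6] tilt -0.01 f [ 0.   0.3 -1.6] gap 9.8 t 38.0
```

View pics/sc26.png

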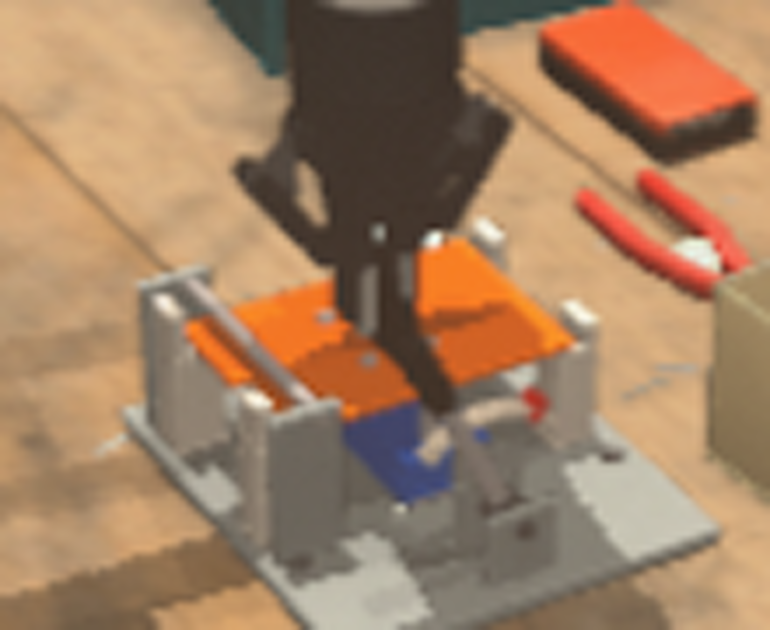

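Flat, 1.6 mm above the feet, inside the lip. Lower onto the feet.

>>> arm_command:
  plan:
    - {"jaw":1,"dx":0,"dy":0,"dz":0.7,"wx":0,"wy":0,"wz":0}
    - {"jaw":1,"dx":0,"dy":0,"dz":1.4,"wx":0,"wy":0,"wz":0}
    - {"jaw":1,"dx":0,"dy":0,"dz":2.2,"wx":0,"wy":0,"wz":0}
    - {"jaw":1,"dx":0,"dy":0,"dz":2.2,"wx":0,"wy":0,"wz":0}

```text
time: 38.5
tool_pos: [553.2, -40.7, 243.9]
tcp_rot: [180.0, 0.0, 88.7]
ft_force: [-3.5, 0.2, 4.0]
finger_gap: 9.6
```

```bash
python3 - <<'E'
from h import *
plst(); print(sense()["wrist_torque"])
E
```

```text
centre [-4.1  0.1  0.1] near [-78.1   0.1   0.1] far [69.9  0.1  0.1] tilt 0.01 f [-3.5  0.2  4. ] gap 9.6 t 38.5
[ 0.06440293  0.46038997 -0.06487567]
```

>>> arm_command:
  plan:
    - {"jaw":0.75,"dx":0,"dy":0,"dz":0,"wx":0,"wy":0,"wz":0}
    - {"jaw":0.65,"dx":0,"dy":0,"dz":0,"wx":0,"wy":0,"wz":0}
    - {"jaw":0.65,"dx":0,"dy":0,"dz":0,"wx":0,"wy":0,"wz":0}
    - {"jaw":0.65,"dx":0,"dy":0,"dz":-5,"wx":0,"wy":0,"wz":0}
    - {"jaw":0.65,"dx":0,"dy":0,"dz":-25,"wx":0,"wy":0,"wz":0}
    - {"jaw":0.65,"dx":0,"dy":0,"dz":-60,"wx":0,"wy":0,"wz":0}
    - {"jaw":0.65,"dx":0,"dy":0,"dz":-100,"wx":0,"wy":0,"wz":0}
    - {"jaw":0.65,"dx":0,"dy":0,"dz":-120,"wx":0,"wy":0,"wz":0}
    - {"jaw":0.65,"dx":0,"dy":0,"dz":-120,"wx":0,"wy":0,"wz":0}
  squeeze: 30

```text
time: 39.4
tool_pos: [554.5, -40.9, 368.5]
tcp_rot: [179.5, 0.1, 88.7]
ft_force: [0.3, -0.2, 0.1]
finger_gap: 30.0
```

```bash
python3 - <<'E'
from h import *
st()
s=snapshot("scene"); crop(s,(260,200,110,90),7,"pics/sc27.png")
for k in("lever_pivot","lever_grip"): print([(np.round(r["pixel"],1),round(r["score"],2)) for r in pinpoint("scene",k)])
s=snapshot("top"); crop(s,(260,200,130,110),6,"pics/top27.png")
for k in("lever_pivot","lever_grip"): print([(np.round(r["pixel"],1),round(r["score"],2)) for r in pinpoint("top",k)])
E
```

```text
t 39.4 pos [554.5 -40.9 368.5] rot [1.7955e+02 6.0000e-02 8.8740e+01] f [ 0.3 -0.2  0.1] gap 30.0 J [-9.  2. 95.  0. 83. -8.]
[(array([332.4, 271. ]), 0.91)]
[(array([318. , 249.4]), 0.44)]
[(array([354.6, 257.8]), 0.7)]
[(array([363.8, 262.2]), 0.44)]
```

View pics/sc27.png

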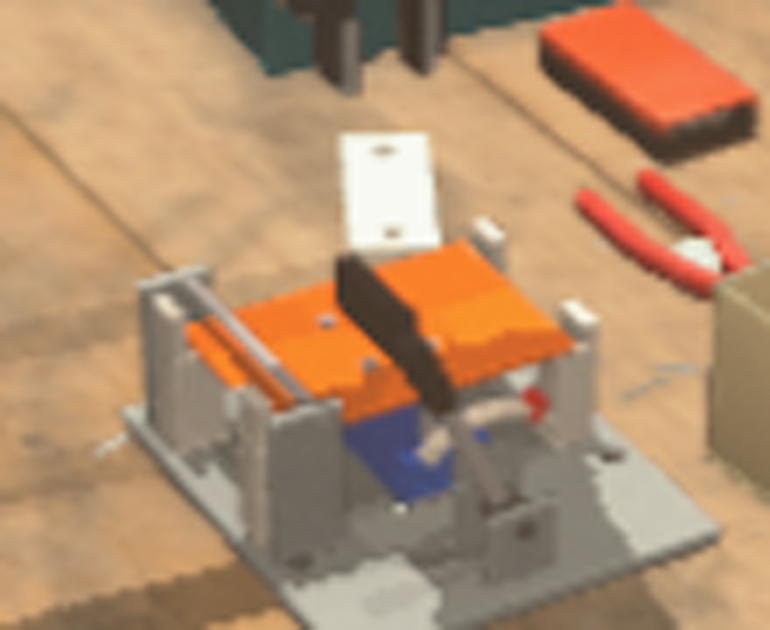

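View pics/top27.png

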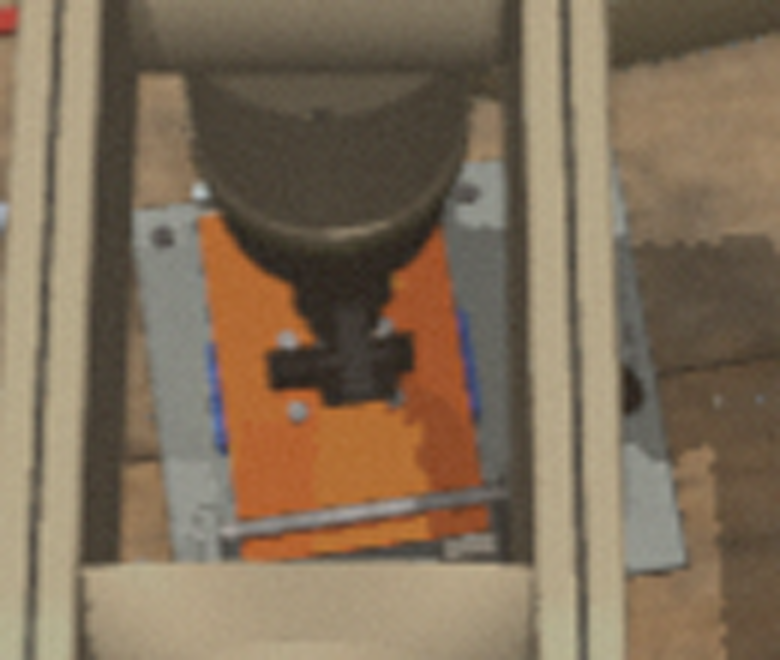

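```bash
python3 - <<'E'
from h import *
S={n:snapshot(n) for n in("top","scene")}
F=[556,-40.5,-.022]
for a in range(-50,51,10):
    t=np.radians(a); o=[]
    for n in S:
        for r in (76,95,114):
            o.append(np.round(proj(S[n],fx2w(F,(r*np.sin(t),-105,21+r*np.cos(t)))),1))
    print(a,*o)
for n in S: print(n,proj(S[n],fx2w(F,(0,-105,21))))
crop(S["scene"],(300,225,60,60),12,"pics/lev.png")
E
```

```text
-50 [363.  275.3] [364.5 280.2] [366.  285.2] [314.4 264.5] [310.  262.5] [305.5 260.5]
-40 [362.7 270.7] [364.1 274.3] [365.5 278.1] [317.2 260.9] [313.5 258. ] [309.8 255. ]
-30 [362.2 265.5] [363.5 267.8] [364.8 270.2] [320.5 257.7] [317.6 254. ] [314.7 250.1]
-20 [361.6 260.1] [362.7 260.9] [363.8 261.8] [324. 255.] [322.1 250.5] [320.2 246. ]
-10 [360.8 254.5] [361.7 253.8] [362.6 253.1] [327.8 252.8] [326.9 247.8] [326.  242.6]
0 [359.9 249.1] [360.6 246.9] [361.2 244.7] [331.7 251.2] [331.8 245.8] [331.9 240.3]
10 [359.  243.9] [359.3 240.4] [359.7 236.7] [335.5 250.3] [336.6 244.7] [337.7 239. ]
20 [358.  239.2] [358.1 234.4] [358.2 229.5] [339.2 250. ] [341.2 244.4] [343.2 238.7]
30 [357.  235.1] [356.8 229.3] [356.7 223.4] [342.6 250.5] [345.5 245. ] [348.3 239.5]
40 [356.  231.8] [355.6 225.2] [355.2 218.5] [345.6 251.6] [349.2 246.4] [352.8 241.2]
50 [355.2 229.4] [354.5 222.2] [353.9 215. ] [348.2 253.3] [352.4 248.6] [356.6 243.9]
top [357.59216139 257.03919569]
scene [331.40431528 272.16830206]
```

View pics/lev.png

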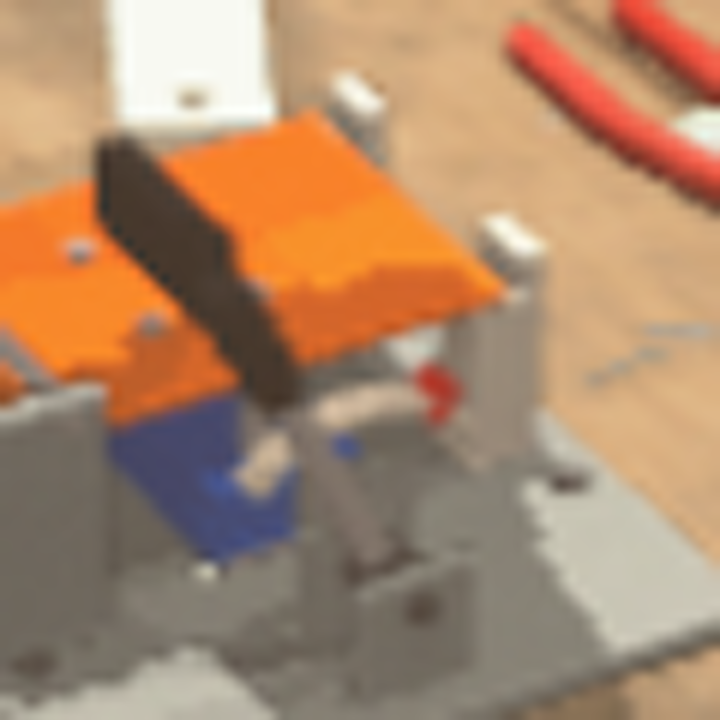

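```bash
python3 - <<'E'
from h import *
from scipy.optimize import least_squares
S={n:snapshot(n) for n in("top","scene")}
F=[556,-40.5,-.022]
def f(q):
    P=fx2w(F,(q[0],q[1],q[2])); return np.r_[proj(S["top"],P)-[351.6,244.6],proj(S["scene"],P)-[336.0,257.2]]
r=least_squares(f,[30,-95,70]); q=r.x; print(q,r.fun, "r",np.hypot(q[0],q[2]-21),"ang",np.degrees(np.arctan2(q[0],q[2]-21)))
a=np.radians(-25); 
def lv(r_,ang,psi=88.74,FR=FR):
    t=np.radians(ang); P=fx2w(FR,(r_*np.sin(t),-105,21+r_*np.cos(t)))
    T=Rn.from_euler("z",FR[2])*Rn.from_euler("y",t)*Rn.from_euler("z",90,degrees=True)*Rn.from_euler("x",180,degrees=True)
    st_=sense(); R=Rn.from_euler("xyz",st_["tcp_rot"],degrees=True)
    d=R.inv().apply(P-st_["tool_pos"]); w=(R.inv()*T).as_rotvec(); print(r_,ang,np.round(P,1),"d",np.round(d,1),"w",np.round(w,3))
lv(98+155+60,-25); lv(98+155,-25)
E
```

```text
[ 23.92924006 -91.20590438  59.24627003] [-0.00224853  0.01082014  0.01282606 -0.00434957] r 45.11524909546519 ang 32.032652890300426
313 -25 [ 422.7 -143.   318.7] d [-105.1 -128.    44. ] w [-0.438 -0.    -0.   ]
253 -25 [ 448.1 -143.5  264.3] d [-105.1 -102.5   98.4] w [-0.438 -0.    -0.   ]
```

```bash
cat >> h.py <<'E'
def lv(r_,ang,FR=FR):
    t=np.radians(ang); P=fx2w(FR,(r_*np.sin(t),-105,21+r_*np.cos(t)))
    T=Rn.from_euler("z",FR[2])*Rn.from_euler("y",t)*Rn.from_euler("z",90,degrees=True)*Rn.from_euler("x",180,degrees=True)
    st_=sense(); R=Rn.from_euler("xyz",st_["tcp_rot"],degrees=True)
    d=R.inv().apply(P-st_["tool_pos"]); w=(R.inv()*T).as_rotvec(); print(r_,ang,np.round(P,1),"d",np.round(d,1),"w",np.round(w,3))
def lvst(FR=FR):
    st_=sense(); R=Rn.from_euler("xyz",st_["tcp_rot"],degrees=True).as_matrix(); p=st_["tool_pos"]
    Rf=Rn.from_euler("z",FR[2]).inv(); q=Rf.apply(p-np.array([FR[0],FR[1],14.])); z=Rf.apply(R[:,2])
    g=q+155*z; v=np.array([g[0],g[2]-21])
    print("grasp",np.round(g,1),"r",round(np.hypot(*v),1),"ang",round(np.degrees(np.arctan2(*v)),2),"tooltilt",round(np.degrees(np.arctan2(-z[0],-z[2])),2),"f",np.round(st_["ft_force"],1),"gap",round(st_["finger_gap"],1),"t",round(st_["time"],1))
E
python3 -c "
from h import *
lv(313,-25)"
```

```text
313 -25 [ 422.7 -143.   318.7] d [-105.1 -128.    44. ] w [-0.438 -0.    -0.   ]
```

>>> arm_command:
  plan:
    - {"jaw":0.5,"dx":-20,"dy":-20,"dz":0,"wx":-0.08,"wy":0,"wz":0}
    - {"jaw":0.5,"dx":-45,"dy":-50,"dz":0,"wx":-0.18,"wy":0,"wz":0}
    - {"jaw":0.5,"dx":-70,"dy":-85,"dz":10,"wx":-0.3,"wy":0,"wz":0}
    - {"jaw":0.5,"dx":-95,"dy":-115,"dz":30,"wx":-0.4,"wy":0,"wz":0}
    - {"jaw":0.5,"dx":-105,"dy":-128,"dz":44,"wx":-0.438,"wy":0,"wz":0}
    - {"jaw":0.5,"dx":-105,"dy":-128,"dz":44,"wx":-0.438,"wy":0,"wz":0}
    - {"jaw":0.5,"dx":-105,"dy":-128,"dz":44,"wx":-0.438,"wy":0,"wz":0}
    - {"jaw":0.5,"dx":-105,"dy":-128,"dz":44,"wx":-0.438,"wy":0,"wz":0}

```text
time: 40.7
tool_pos: [424.0, -142.7, 320.9]
tcp_rot: [154.8, 0.0, 88.8]
ft_force: [0.3, -0.3, -0.6]
finger_gap: 43.0
```

```bash
python3 - <<'E'
from h import *
lvst(); lv(255,-25)
s=snapshot("scene"); crop(s,(260,180,110,100),7,"pics/sc30.png")
s=snapshot("top"); crop(s,(280,200,120,110),6,"pics/top30.png")
E
```

```text
grasp [ -65.2 -104.8  166.6] r 159.5 ang -24.11 tooltilt -25.16 f [ 0.3 -0.3 -0.6] gap 43.0 t 40.7
255 -25 [ 447.2 -143.5  266.1] d [-0.2 -2.2 59.5] w [0.003 0.    0.001]
```

View pics/sc30.png

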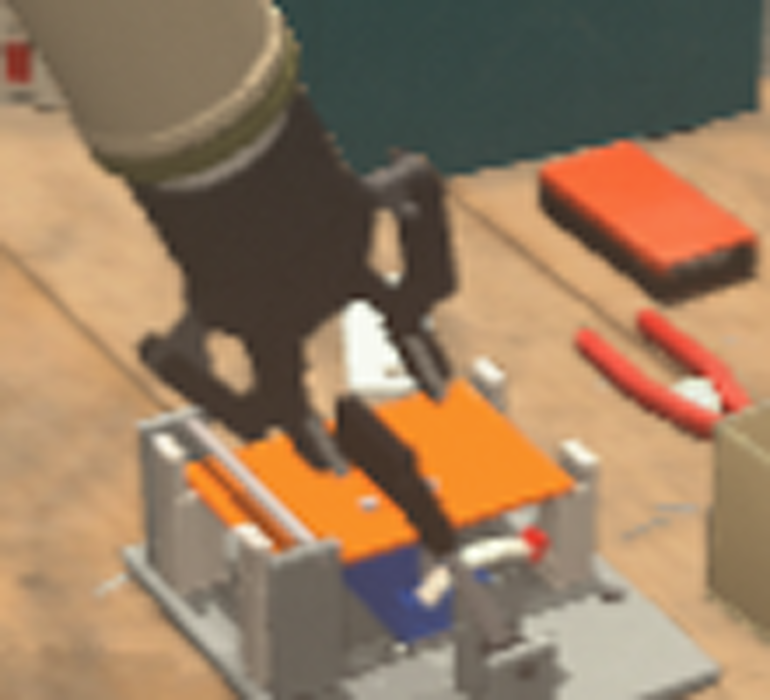

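View pics/top30.png

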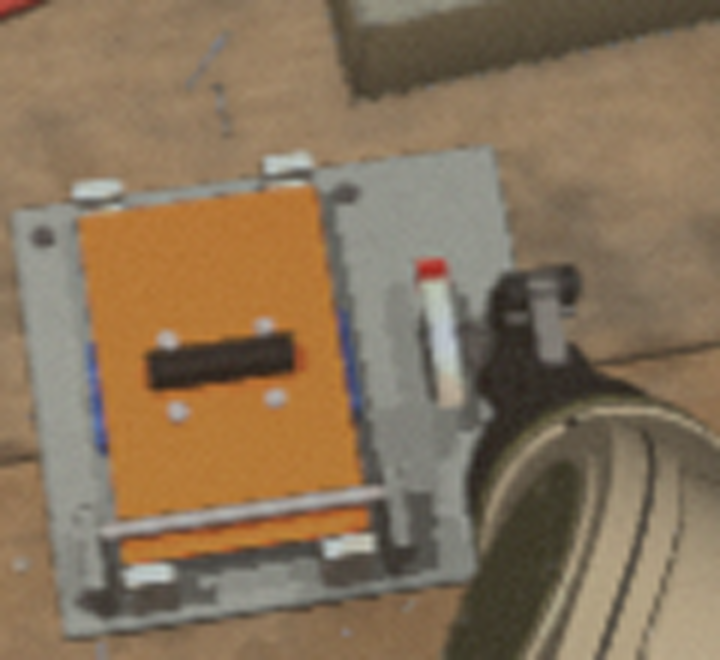

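>>> arm_command:
  plan:
    - {"jaw":0.5,"dx":0,"dy":0,"dz":20,"wx":0,"wy":0,"wz":0}
    - {"jaw":0.5,"dx":0,"dy":0,"dz":35,"wx":0,"wy":0,"wz":0}
    - {"jaw":0.5,"dx":0,"dy":0,"dz":50,"wx":0,"wy":0,"wz":0}
    - {"jaw":0.5,"dx":0,"dy":0,"dz":58,"wx":0,"wy":0,"wz":0}
    - {"jaw":0.5,"dx":0,"dy":0,"dz":58,"wx":0,"wy":0,"wz":0}
    - {"jaw":0.5,"dx":0,"dy":0,"dz":58,"wx":0,"wy":0,"wz":0}

```text
time: 41.4
tool_pos: [447.9, -143.2, 267.3]
tcp_rot: [154.9, -0.0, 88.8]
ft_force: [-0.5, -0.0, -0.2]
finger_gap: 42.8
```

```bash
python3 - <<'E'
from h import *
lvst()
s=snapshot("scene"); crop(s,(270,195,90,90),8,"pics/sc31.png")
s=snapshot("top"); crop(s,(330,220,70,70),10,"pics/top31.png")
E
```

```text
grasp [ -41.4 -104.6  112.9] r 100.8 ang -24.24 tooltilt -25.09 f [-0.5 -0.  -0.2] gap 42.8 t 41.4
```

View pics/sc31.png

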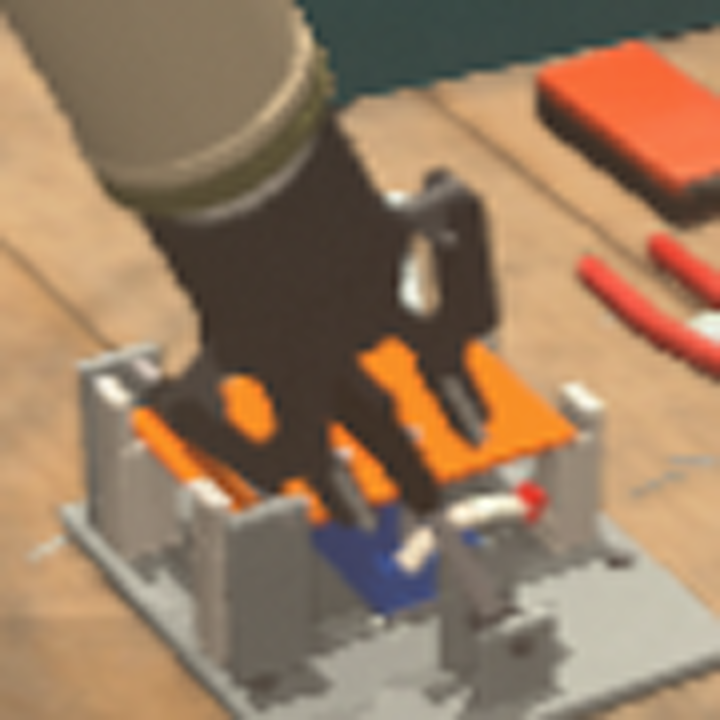

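View pics/top31.png

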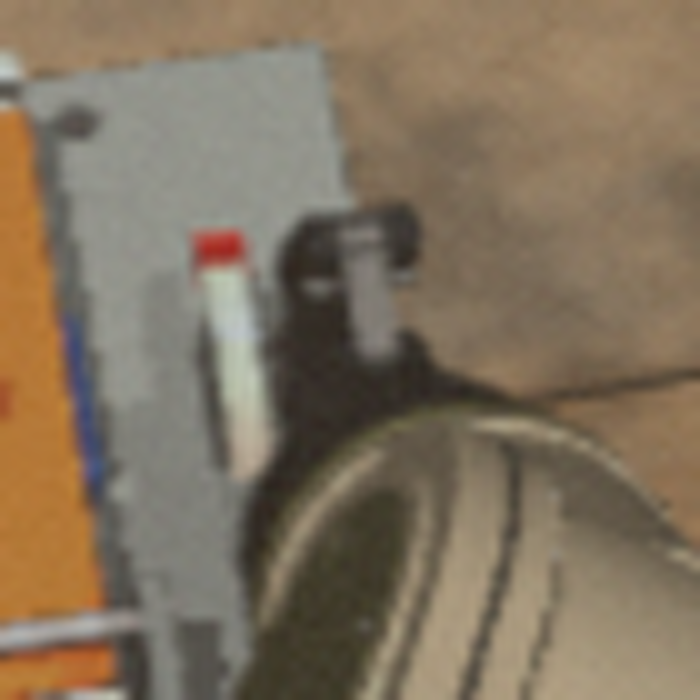

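>>> arm_command:
  plan:
    - {"jaw":0.65,"dx":0,"dy":0,"dz":0,"wx":0,"wy":0,"wz":0}
    - {"jaw":0.75,"dx":0,"dy":0,"dz":0,"wx":0,"wy":0,"wz":0}
    - {"jaw":0.9,"dx":0,"dy":0,"dz":0,"wx":0,"wy":0,"wz":0}
    - {"jaw":0.9,"dx":0,"dy":0,"dz":0,"wx":0,"wy":0,"wz":0}
    - {"jaw":0.9,"dx":0,"dy":0,"dz":0,"wx":0,"wy":0,"wz":0}
  squeeze: 25

```text
time: 42.0
tool_pos: [447.5, -143.5, 267.4]
tcp_rot: [154.9, 0.0, 88.7]
ft_force: [-5.3, 0.5, 7.0]
finger_gap: 15.2
```

```bash
python3 - <<'E'
from h import *
lvst()
for a in range(-20,31,5): lv(255,a)
E
```

```text
grasp [ -41.7 -105.1  113. ] r 101.0 ang -24.38 tooltilt -25.11 f [-5.3  0.5  7. ] gap 15.2 t 42.0
255 -20 [ 467.8 -144.   274.6] d [ 0.  21.4  2.1] w [0.089 0.    0.   ]
255 -15 [ 489.  -144.4  281.3] d [ 0.  43.5  5. ] w [0.176 0.    0.   ]
255 -10 [ 510.7 -144.9  286.1] d [ 0.  65.2  9.9] w [0.264 0.    0.   ]
255 -5 [ 532.8 -145.4  289. ] d [ 0.  86.4 16.6] w [0.351 0.    0.   ]
255 0 [ 555.  -145.9  290. ] d [  0.  106.9  25.1] w [0.438 0.    0.   ]
255 5 [ 577.2 -146.4  289. ] d [  0.  126.6  35.4] w [0.526 0.    0.   ]
255 10 [ 599.3 -146.8  286.1] d [  0.  145.4  47.4] w [0.613 0.    0.   ]
255 15 [ 621.  -147.3  281.3] d [  0. 163.  61.] w [0.7 0.  0. ]
255 20 [ 642.2 -147.8  274.6] d [  0.  179.4  76.1] w [0.787 0.    0.   ]
255 25 [ 662.7 -148.2  266.1] d [  0.  194.4  92.5] w [0.875 0.    0.   ]
255 30 [ 682.5 -148.7  255.8] d [  0.  207.9 110.2] w [0.962 0.    0.   ]
```

>>> arm_command:
  plan:
    - {"jaw":0.9,"dx":0,"dy":10,"dz":0.9,"wx":0.044,"wy":0,"wz":0}
    - {"jaw":0.9,"dx":0,"dy":21.4,"dz":2.1,"wx":0.089,"wy":0,"wz":0}
    - {"jaw":0.9,"dx":0,"dy":32.5,"dz":3.3,"wx":0.132,"wy":0,"wz":0}
    - {"jaw":0.9,"dx":0,"dy":43.5,"dz":5,"wx":0.176,"wy":0,"wz":0}
    - {"jaw":0.9,"dx":0,"dy":54.4,"dz":7.2,"wx":0.22,"wy":0,"wz":0}
    - {"jaw":0.9,"dx":0,"dy":65.2,"dz":9.9,"wx":0.264,"wy":0,"wz":0}
    - {"jaw":0.9,"dx":0,"dy":75.8,"dz":13,"wx":0.307,"wy":0,"wz":0}
    - {"jaw":0.9,"dx":0,"dy":86.4,"dz":16.6,"wx":0.351,"wy":0,"wz":0}
    - {"jaw":0.9,"dx":0,"dy":96.7,"dz":20.7,"wx":0.395,"wy":0,"wz":0}
    - {"jaw":0.9,"dx":0,"dy":106.9,"dz":25.1,"wx":0.438,"wy":0,"wz":0}
    - {"jaw":0.9,"dx":0,"dy":106.9,"dz":25.1,"wx":0.438,"wy":0,"wz":0}

```text
time: 43.1
tool_pos: [556.4, -145.9, 290.9]
tcp_rot: [180.0, 0.0, 88.8]
ft_force: [-2.0, 1.4, 11.0]
finger_gap: 15.3
```

```bash
python3 - <<'E'
from h import *
lvst()
for a in (5,10,15,20,25,30): lv(255,a)
s=snapshot("scene"); crop(s,(270,195,90,90),8,"pics/sc32.png")
E
```

```text
grasp [   1.4 -105.1  121.9] r 100.9 ang 0.79 tooltilt -0.0 f [-2.   1.4 11. ] gap 15.3 t 43.1
255 5 [ 577.2 -146.4  289. ] d [-0.  20.8  1.9] w [0.087 0.001 0.   ]
255 10 [ 599.3 -146.8  286.1] d [-0.  42.9  4.8] w [0.175 0.001 0.   ]
255 15 [ 621.  -147.3  281.3] d [-0.1 64.6  9.6] w [0.262 0.001 0.   ]
255 20 [ 642.2 -147.8  274.6] d [-0.1 85.8 16.3] w [0.349 0.001 0.   ]
255 25 [ 662.7 -148.2  266.1] d [-1.000e-01  1.064e+02  2.480e+01] w [0.436 0.001 0.   ]
255 30 [ 682.5 -148.7  255.8] d [-1.000e-01  1.261e+02  3.510e+01] w [0.524 0.001 0.   ]
```

View pics/sc32.png

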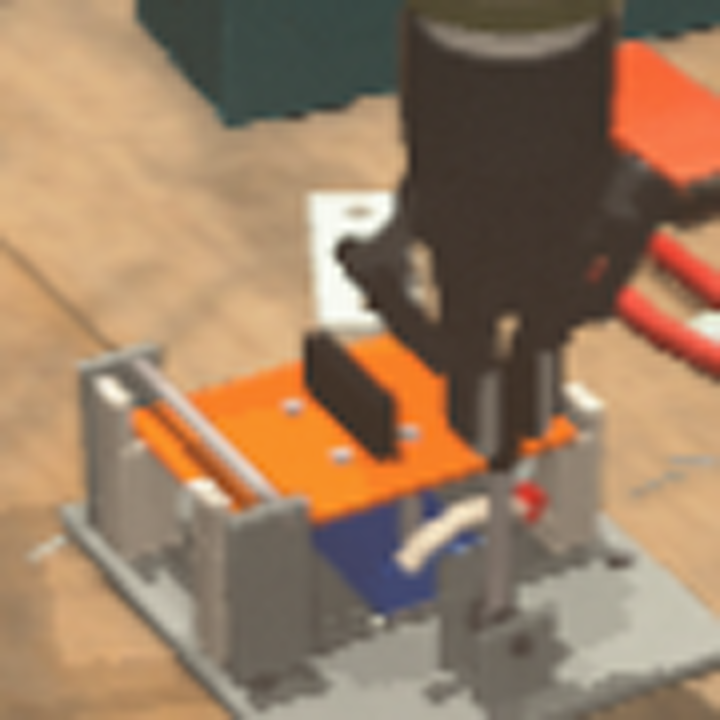

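>>> arm_command:
  plan:
    - {"jaw":0.9,"dx":0,"dy":10,"dz":-0.3,"wx":0.044,"wy":0,"wz":0}
    - {"jaw":0.9,"dx":0,"dy":20.8,"dz":0.4,"wx":0.087,"wy":0,"wz":0}
    - {"jaw":0.9,"dx":0,"dy":31.9,"dz":1.7,"wx":0.131,"wy":0,"wz":0}
    - {"jaw":0.9,"dx":0,"dy":42.9,"dz":3.3,"wx":0.175,"wy":0,"wz":0}
    - {"jaw":0.9,"dx":0,"dy":53.8,"dz":5.5,"wx":0.218,"wy":0,"wz":0}
    - {"jaw":0.9,"dx":0,"dy":64.6,"dz":8.1,"wx":0.262,"wy":0,"wz":0}
    - {"jaw":0.9,"dx":0,"dy":75.2,"dz":11.3,"wx":0.306,"wy":0,"wz":0}
    - {"jaw":0.9,"dx":0,"dy":85.8,"dz":14.8,"wx":0.349,"wy":0,"wz":0}
    - {"jaw":0.9,"dx":0,"dy":96.2,"dz":18.9,"wx":0.393,"wy":0,"wz":0}
    - {"jaw":0.9,"dx":0,"dy":106.4,"dz":23.3,"wx":0.436,"wy":0,"wz":0}
    - {"jaw":0.9,"dx":0,"dy":106.4,"dz":23.3,"wx":0.436,"wy":0,"wz":0}

```text
time: 44.25
tool_pos: [662.9, -148.1, 266.9]
tcp_rot: [-155.1, 0.0, 88.8]
ft_force: [3.0, 0.3, 8.2]
finger_gap: 15.2
```

```bash
python3 - <<'E'
from h import *
lvst(); st()
for a in (27.5,30,31): lv(256.5,a)
s=snapshot("scene"); crop(s,(270,195,90,90),8,"pics/sc33.png")
s=snapshot("top"); crop(s,(330,200,80,80),9,"pics/top33.png")
E
```

```text
grasp [  42.7 -105.   112.4] r 100.8 ang 25.03 tooltilt 24.92 f [3.  0.3 8.2] gap 15.2 t 44.2
t 44.2 pos [ 662.9 -148.1  266.9] rot [-1.5508e+02  4.0000e-02  8.8760e+01] f [3.  0.3 8.2] gap 15.2 J [-15.  38.  64.  -6. 103. -14.]
256.5 27.5 [ 673.4 -148.5  262.5] d [-0.1 11.4 -0.4] w [0.045 0.001 0.   ]
256.5 30 [ 683.2 -148.7  257.1] d [-0.1 22.5  0.3] w [0.089 0.001 0.   ]
256.5 31 [ 687.1 -148.8  254.9] d [-0.1 27.   0.8] w [0.106 0.001 0.   ]
```

View pics/sc33.png

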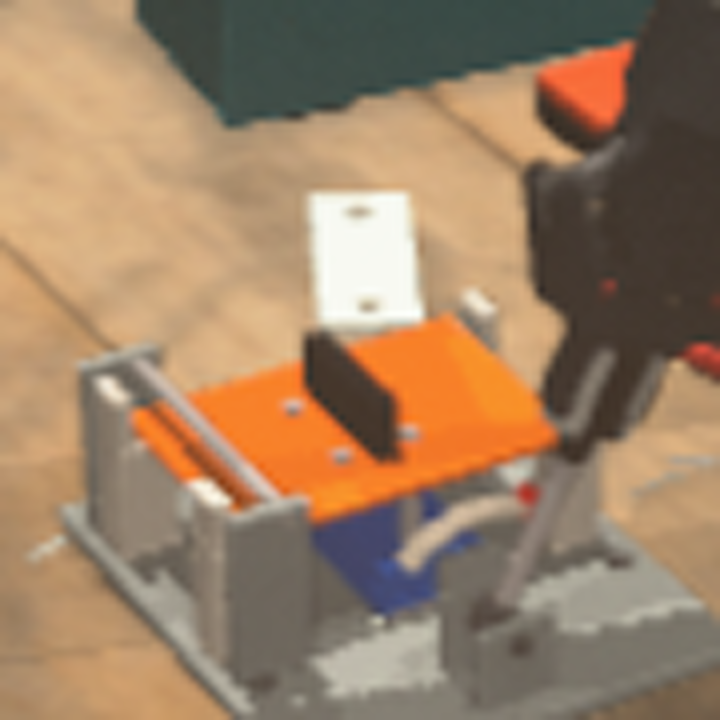

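View pics/top33.png

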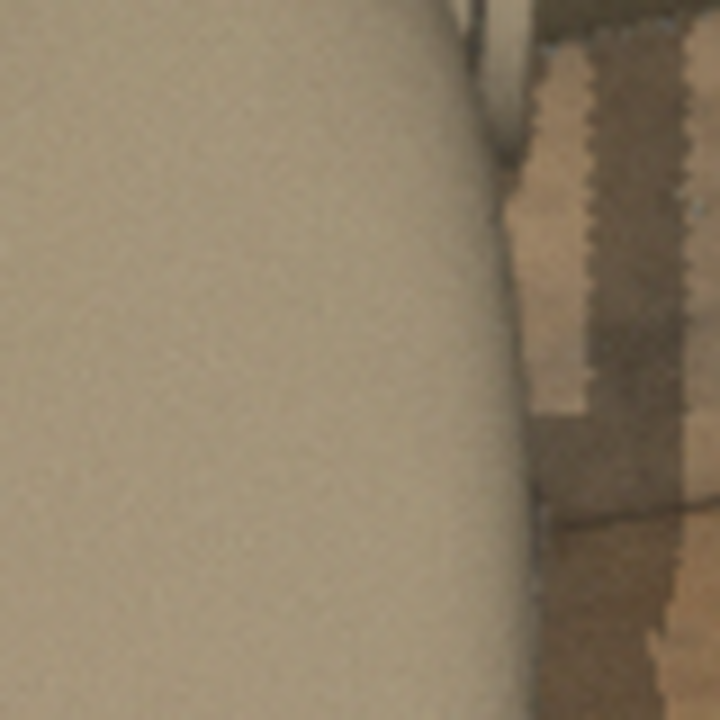

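>>> arm_command:
  plan:
    - {"jaw":0.9,"dx":0,"dy":6,"dz":0,"wx":0.022,"wy":0,"wz":0}
    - {"jaw":0.9,"dx":0,"dy":11.4,"dz":0,"wx":0.045,"wy":0,"wz":0}
    - {"jaw":0.9,"dx":0,"dy":17,"dz":0,"wx":0.067,"wy":0,"wz":0}
    - {"jaw":0.9,"dx":0,"dy":22.5,"dz":0.3,"wx":0.089,"wy":0,"wz":0}
    - {"jaw":0.9,"dx":0,"dy":22.5,"dz":0.3,"wx":0.089,"wy":0,"wz":0}
    - {"jaw":0.9,"dx":0,"dy":22.5,"dz":0.3,"wx":0.089,"wy":0,"wz":0}
    - {"jaw":0.9,"dx":0,"dy":22.5,"dz":0.3,"wx":0.089,"wy":0,"wz":0}

```text
time: 45.05
tool_pos: [682.1, -148.6, 257.0]
tcp_rot: [-150.0, 0.0, 88.7]
ft_force: [4.8, -0.6, 3.2]
finger_gap: 14.8
```

```bash
python3 - <<'E'
from h import *
lvst(); lv(256.5,30)
s=snapshot("scene"); crop(s,(310,225,60,60),12,"pics/sc34.png")
E
```

```text
grasp [  49.7 -105.   108.7] r 100.8 ang 29.55 tooltilt 29.95 f [ 4.8 -0.6  3.2] gap 14.8 t 45.0
256.5 30 [ 683.2 -148.7  257.1] d [-0.1  0.9 -0.7] w [ 0.001  0.    -0.   ]
```

View pics/sc34.png

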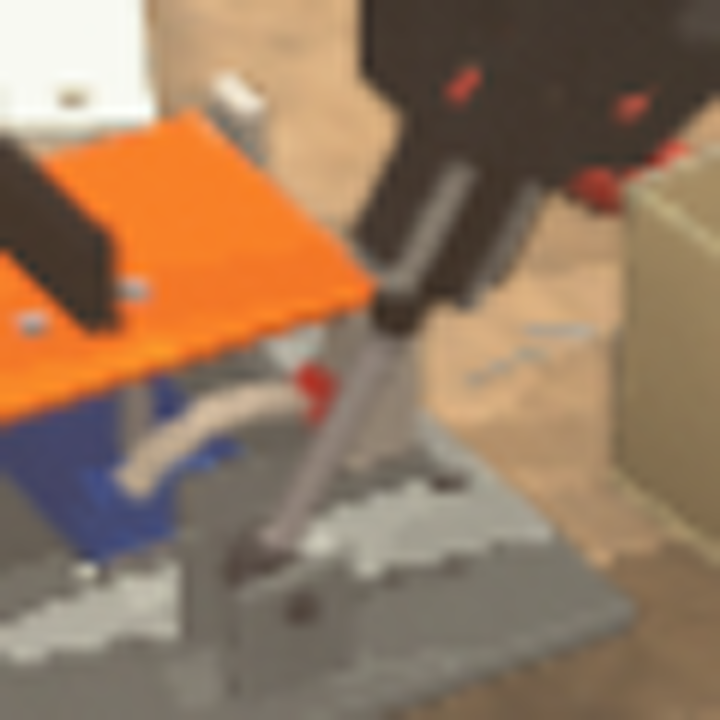

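>>> arm_command:
  plan:
    - {"jaw":0.9,"dx":0,"dy":0.9,"dz":0,"wx":0,"wy":0,"wz":0}
    - {"jaw":0.9,"dx":0,"dy":0.9,"dz":0,"wx":0,"wy":0,"wz":0}
    - {"jaw":0.75,"dx":0,"dy":0.9,"dz":0,"wx":0,"wy":0,"wz":0}
    - {"jaw":0.6,"dx":0,"dy":0.9,"dz":0,"wx":0,"wy":0,"wz":0}
    - {"jaw":0.6,"dx":0,"dy":0.9,"dz":0,"wx":0,"wy":0,"wz":0}
    - {"jaw":0.6,"dx":0,"dy":0.9,"dz":-10,"wx":0,"wy":0,"wz":0}
    - {"jaw":0.6,"dx":0,"dy":0.9,"dz":-30,"wx":0,"wy":0,"wz":0}
    - {"jaw":0.6,"dx":0,"dy":0.9,"dz":-60,"wx":0,"wy":0,"wz":0}
    - {"jaw":0.6,"dx":0,"dy":0.9,"dz":-90,"wx":0,"wy":0,"wz":0}
    - {"jaw":0.6,"dx":0,"dy":0.9,"dz":-100,"wx":0,"wy":0,"wz":0}
    - {"jaw":0.6,"dx":0,"dy":0.9,"dz":-100,"wx":0,"wy":0,"wz":0}

```text
time: 46.2
tool_pos: [733.4, -149.6, 345.4]
tcp_rot: [-150.2, 0.1, 88.8]
ft_force: [0.5, 0.8, 0.3]
finger_gap: 34.2
```

```bash
python3 - <<'E'
from h import *
lvst(); to(480,-330,420,60)
s=snapshot("scene"); crop(s,(260,195,110,90),7,"pics/sc35.png")
E
```

```text
grasp [ 101.4 -104.9  196.9] r 203.0 ang 29.96 tooltilt 29.83 f [0.5 0.8 0.3] gap 34.2 t 46.2
d [-185.9 -253.4   59.5] w [-0.509  0.132  0.49 ] rows>= 6.4
```

View pics/sc35.png

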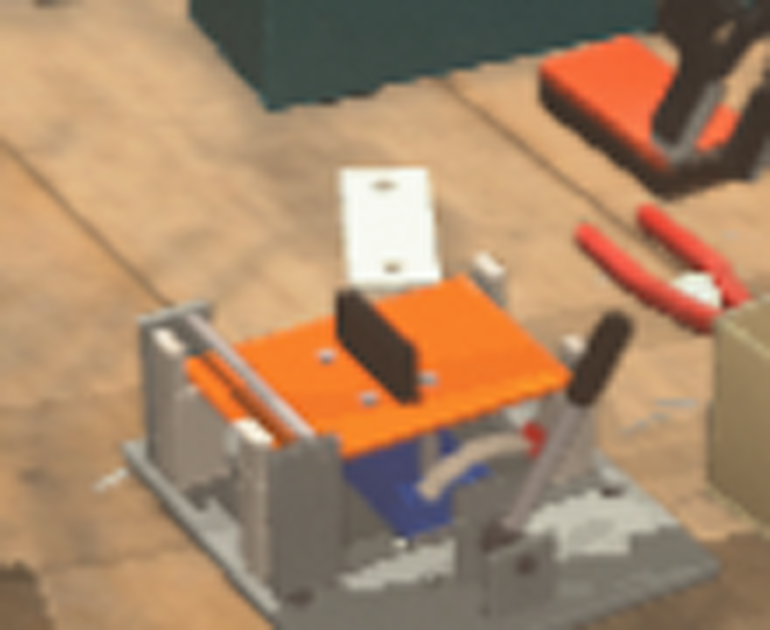

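>>> arm_command:
  plan:
    - {"jaw":0.6,"dx":0,"dy":0,"dz":-40,"wx":0,"wy":0,"wz":0}
    - {"jaw":0.6,"dx":-40,"dy":-60,"dz":-30,"wx":-0.1,"wy":0.03,"wz":0.1}
    - {"jaw":0.6,"dx":-80,"dy":-110,"dz":0,"wx":-0.2,"wy":0.06,"wz":0.2}
    - {"jaw":0.6,"dx":-120,"dy":-160,"dz":20,"wx":-0.3,"wy":0.09,"wz":0.3}
    - {"jaw":0.6,"dx":-150,"dy":-210,"dz":40,"wx":-0.4,"wy":0.11,"wz":0.4}
    - {"jaw":0.6,"dx":-186,"dy":-253,"dz":59,"wx":-0.509,"wy":0.132,"wz":0.49}
    - {"jaw":0.6,"dx":-186,"dy":-253,"dz":59,"wx":-0.509,"wy":0.132,"wz":0.49}
    - {"jaw":0.6,"dx":-186,"dy":-253,"dz":59,"wx":-0.509,"wy":0.132,"wz":0.49}
    - {"jaw":0.6,"dx":-186,"dy":-253,"dz":59,"wx":-0.509,"wy":0.132,"wz":0.49}
    - {"jaw":0.6,"dx":-186,"dy":-253,"dz":59,"wx":-0.509,"wy":0.132,"wz":0.49}

```text
time: 47.25
tool_pos: [478.4, -330.7, 417.6]
tcp_rot: [-179.7, 0.0, 59.8]
ft_force: [1.4, 0.4, -1.2]
finger_gap: 34.3
```

```bash
python3 - <<'E'
from h import *
st()
s=snapshot("top"); cv2.imwrite("pics/topf.png",s["pixels"][:,:,::-1]); crop(s,(275,205,110,100),7,"pics/top36.png")
for k in("lever_pivot","lever_grip","shim_0_c"): print(k,[(np.round(r["pixel"],1),round(r["score"],2)) for r in pinpoint("top",k)])
F=[556,-40.5,-.022]
for a in (20,25,30,35):
    t=np.radians(a); print(a,[np.round(proj(s,fx2w(F,(r*np.sin(t),-105,21+r*np.cos(t)))),1) for r in(76,95,114)])
s=snapshot("scene"); cv2.imwrite("pics/scf.png",s["pixels"][:,:,::-1]); crop(s,(260,195,110,90),7,"pics/sc36.png")
E
```

```text
t 47.2 pos [ 478.4 -330.7  417.6] rot [-1.7968e+02  3.0000e-02  5.9810e+01] f [ 1.4  0.4 -1.2] gap 34.3 J [-40.   4.  87.  -0.  89.  -9.]
lever_pivot [(array([356.6, 256.8]), 0.94), (array([320.4, 283.9]), 0.68)]
lever_grip [(array([319.3, 261. ]), 0.52), (array([355.2, 229.2]), 0.47)]
shim_0_c [(array([316. , 258.1]), 0.28)]
20 [array([358. , 239.2]), array([358.1, 234.4]), array([358.2, 229.5])]
25 [array([357.5, 237.1]), array([357.5, 231.8]), array([357.4, 226.3])]
30 [array([357. , 235.1]), array([356.8, 229.3]), array([356.7, 223.4])]
35 [array([356.5, 233.4]), array([356.2, 227.2]), array([355.9, 220.8])]
```

View pics/topf.png

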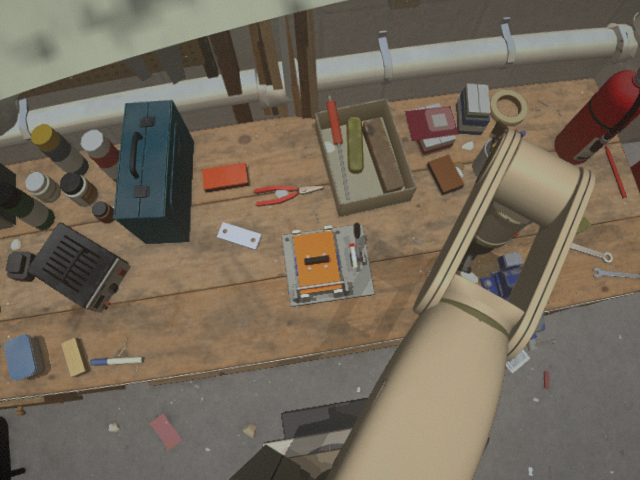

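View pics/top36.png

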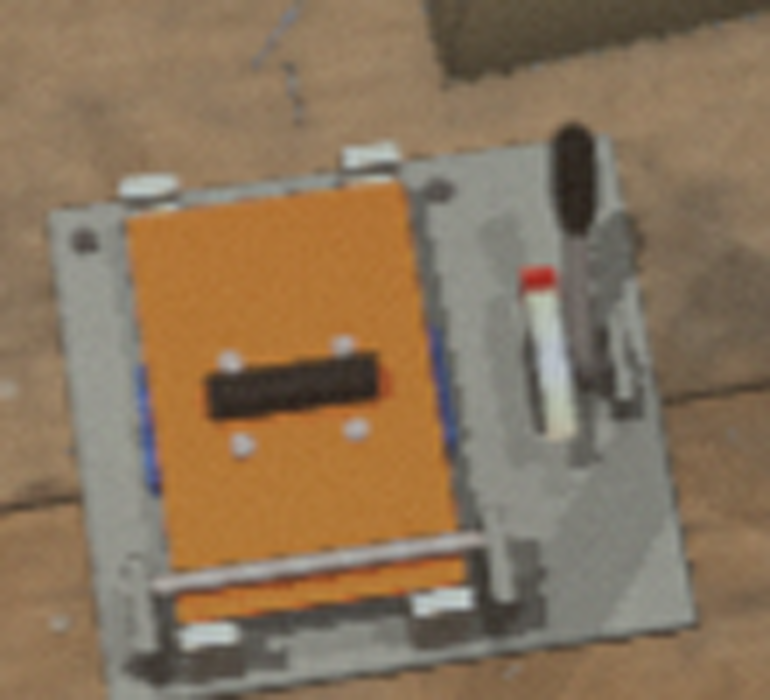

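View pics/sc36.png

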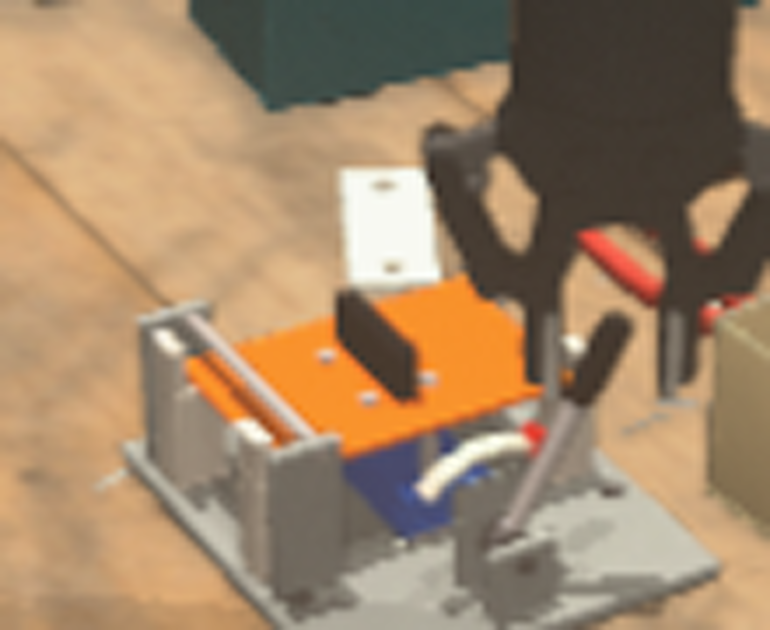

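```bash
python3 - <<'E'
from h import *
st(); print(hand_in())
E
```

```text
t 47.5 pos [ 481.  -329.2  417.4] rot [-1.7966e+02  2.0000e-02  6.0090e+01] f [ 0.  -0.3  0.2] gap 33.9 J [-39.   5.  87.  -0.  89.  -9.]
the job is handed in; nothing more can be done
None
```

I finished the job in the order asked and handed it in at about 47.5 s; the hand-in gave no verdict. There were three blue shims on the bench.

- **Shims:** all three are threaded over both pins. I pressed lightly on the stack with closed fingertips and met it at about 35 mm, which matches three shims fully down.
- **Hold-down plate:** it had been knocked a few centimetres aside during the run. I spotted that in a new picture and measured it again before gripping it. I hooked it under the bar at about 15 degrees rather than the suggested 20, for more room under the bar. Then I swung it flat onto the feet, where contact came within 0.1 mm of the expected height. It lies between the back stop and the lip, rib up.
- **Lever:** I moved it only after the plate was seated, from about −25 to +30 degrees, then released it. The arm's pose read just under 30 degrees before release. Afterwards the side camera agreed with 30, but the top camera came out nearer 28. That could be a real offset of up to 2 degrees, or just picture resolution.

The last pictures show no blue shim left on the bench; the arm hid part of its right end in them, but earlier pictures of that part show none. The white look-alike, the pliers and the screwdriver were not touched. No contact force I saw passed about 17 N, and the arm is clear of everything.

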